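# Charge the emergency lights in the entry nook

## Robot

A 6-joint arm with a two-finger parallel gripper is mounted at the origin on the work surface. World frame = base frame: x ahead of the robot, y to its left, z up, the work surface at z = 0. Lengths are in mm, angles in rad, forces in N, time in s.
With the tool pointing down it reaches from about 400 to 925 mm from the base axis. Payload 12.5 kg.
Tool frame: the origin (TCP) lies midway between the tips of the shut fingers; the grasp point (between the pads) lies 19 mm behind it; z points along the fingers, y is the direction in which the jaws open and shut (so a half turn about z gives the same grasp; the last joint's range is limited). The gripper opens to 95 mm and grips with 3 to 60 N. Pads are 20 mm wide; open, the fingers measure 119 mm over their backs; the gripper's body (75 mm by 180 mm) begins 59 mm behind the grasp point.
Start: joints at [-1.257, 0.491, 1.559, -0, 1.092, -0.106], TCP at [254.76, -570.74, 214.661] pointing down, gripper open.
Joint ranges: [-3.1, 3.1], [-0.84, 2.19], [0.05, 2.79], [-1.13, 4.28], [0.06, 2.93], [-2.69, 2.69]. Speed limits (rad/s): [2.22, 2.22, 2.79, 3.14, 3.14, 3.14].

## Interface

Orientations are given as [roll, pitch, yaw] about the fixed x, y, z axes, in that order (R = Rz(yaw) Ry(pitch) Rx(roll)).
In Python, from cell import env gives the robot as it stands.
- The arm moves only by the tool arm_command, never from a script. Its argument "steps" is a list of rows, each an object of numbers: "dx", "dy", "dz": the shift along the tool's x, y, z as a fraction of full scale; "rx", "ry", "rz": the turn, a rotation vector about the tool's x, y, z as a fraction of full scale; "claw": the gripper command: -1 is fully open, 1 is shut, values between are in proportion. In form: [{"dx": .., "dy": .., "dz": .., "rx": .., "ry": .., "rz": .., "claw": ..}, ...]. A call has 1 to 10 rows; each row shifts and turns the pose as measured when the row begins, along the tool's axes as they then stand; what a row does not reach is not made up. Full scale, the value 1, is 0.8 m for a shift and 90 degrees for a turn. A row lasts 1/8 s, in which the tool goes at most 62.5 mm and 10.7 degrees, less where a joint would pass 70% of its speed; a pose out of reach is approached as far as the arm can. A call with a number of a shift or a turn outside -1 to 1 is refused whole. A call with a gripper value outside its range is refused whole. The fingers move at their own pace and stop on an object; the grip force is fixed at half the most. Time passes only in rows, so rows that do not move let the fingers close. It gives the time, the measured TCP pose, the force and the opening at its end, in the units of the state.
- env.state(): the state, without advancing time (a new reading comes with each control period).
- env.read_camera(name): name is "scene" or "side" or "wrist"; returns (picture, depth): 480x640x3 uint8, red, green, blue; 480x640 float32, mm along the optical axis (not along the pixel's ray), 0 where there is no reading.
- env.get_calibration(name): a dict with "vfov" (degrees; the focal length in pixels is half the picture's height over the tangent of half this angle, whatever the lens; pixels are square), "cx", "cy" (the principal point, pixels), "xyz" and "attitude" of the camera in the world. Camera axes: x right, y up, looking along -z (the intrinsics and any distortion apply to the point x, -y, -z); pixel columns grow to the right and rows downward; lengths in mm; the calibration is good to about 2 mm. A picture is of the moment at which its call begins: read the wrist's pose just before it. get_calibration takes no time and is no camera call; for the wrist camera it gives the pose at the moment of the call.
- env.job_done(): hands the job in, once; it reports no verdict.
The state is a dict: "t": time; "joints": joint angles; "qvel": joint speeds; "tau": joint torques, N m; "eef_pos": TCP position; "tcp_rot": TCP orientation; "ft_force": force on the tool from outside, world axes, zero at the start; "moment": the same for the moment, N m; "opening": opening from 0.0 (shut) to 1.0 (fully open).
Only numpy, scipy, OpenCV 4.12 (cv2) and the standard library are available. Lean on these libraries where they do the work, as an engineer would, in place of code of your own. Each camera call takes 0.05 s, during which the arm holds its last target.

## Task

Put the emergency lights on charge: draw the red-gripped lock pin out of the cradle and park it upright in the steel side notch, then slide the cover fully open. Drop each slim long light, copper tail down and lens up, all the way into a leaning charging well of its own (three or four are there today), leaving the thick light and the short light lying flat on the shelf, and the coin cup, blue box, glass tray and car fob undisturbed. When all the slim long lights are in, flip the orange switch fully over to on; leave the pin parked and the cover open.

Things in the scene. Friction and masses are not known exactly. Their poses are not given: they have to be found in the camera images.
- cradle: Fixed cream charging cradle. Origin: under its centre; z up, y along its four wells (y = -78, -26, 26, 78 mm), x away from the robot (within 9 degrees). Wells 30 x 30 mm, 66 mm deep, leaning: 30 degrees from vertical, mouth towards +x, foot towards -x. Body 208 mm (y), x -57 to 25 mm, 78 mm high; +y end: 40 x 44 x 78 mm block with pin bore, then steel fork. Switch at y = -134 mm.
- cradle_well0 (a point): Centre of the mouth of the well at the cradle's y = -78 mm, at rim height (78 mm); the well runs from here 66 mm down along its 30 degree lean.
- cradle_well1 (a point): Centre of the mouth of the well at the cradle's y = -26 mm, at rim height (78 mm); the well runs from here 66 mm down along its 30 degree lean.
- cradle_well2 (a point): Centre of the mouth of the well at the cradle's y = 26 mm, at rim height (78 mm); the well runs from here 66 mm down along its 30 degree lean.
- cradle_well3 (a point): Centre of the mouth of the well at the cradle's y = 78 mm, at rim height (78 mm); the well runs from here 66 mm down along its 30 degree lean.
- cradle_bore (a point): Mouth of the pin's bore in the cradle (y = 126 mm, 78 mm up), 11 mm wide; the cover's 7 mm high tongue with an 11 mm hole lies over it while shut.
- cradle_notch (a point): Parking place: middle of the side notch, a slot 12 mm wide (x) between two steel prongs (12 mm wide, 14 mm high), from y = 148 to 196 mm of the cradle, open at the +y end, above and below; this point is at y = 171 mm, level with the prong tops (78 mm). The parked pin stands upright, shaft between the prongs, collar resting on them.
- pin: Steel lock pin with red grip, upright, 50 g. Origin: centre of the collar's underside, z up along the pin. Shaft 8 mm dia., 36 mm down from the origin; collar 22 mm dia., 4 mm thick; round red grip 16 mm dia., 4 to 34 mm above the origin. Starts loose in the bore, collar on the cover's tongue (85 mm above the shelf), locking the cover.
- cover (a joint): Sliding cover over the wells: 0 shut (all wells covered), 0.052 m fully open, slid along the cradle's +x (away from the robot). Light friction of about 1.5 N; stays where left; locked while the pin is in the bore.
- cover_grip (a point): Point on the cover's black finger bar, which stands on the cover: 12 mm (x) x 60 mm (y) x 24 mm high; the bar runs from 13 mm below this point to 11 mm above it, this point 98 mm above the shelf; moves with the cover.
- switch (a joint): Toggle switch lever: 0 off, leaning towards the cradle's -x; 1.0 rad on, leaning to +x; pushed over along x with about 2 N and stays where left. Pivot 22 mm above the shelf, lever 50 mm long, on a base 70 x 50 x 25 mm.
- switch_tip (a point): Centre of the orange ball (26 mm dia.) at the lever's tip; off: 24 mm to the cradle's -x from the pivot, 66 mm above the shelf; on: 24 mm to +x.
- light0: Square-section light, 20 x 20 x 120 mm, about 80 g; blue, dark head with yellow lens at +x, copper contacts at the -x end (tail). Origin at its centre, x along its length to the lens. Starts lying flat on the shelf, lens towards the robot (-x within 15 degrees). A slim long one: fits the wells; seated, its centre is 70 mm above the shelf. May be absent.
- light1: Square-section light, 20 x 20 x 120 mm, about 80 g; blue, dark head with yellow lens at +x, copper contacts at the -x end (tail). Origin at its centre, x along its length to the lens. Starts lying flat on the shelf, lens towards the robot (-x within 15 degrees). A slim long one: fits the wells; seated, its centre is 70 mm above the shelf. May be absent.
- light2: Square-section light, 20 x 20 x 120 mm, about 80 g; blue, dark head with yellow lens at +x, copper contacts at the -x end (tail). Origin at its centre, x along its length to the lens. Starts lying flat on the shelf, lens towards the robot (-x within 15 degrees). A slim long one: fits the wells; seated, its centre is 70 mm above the shelf. May be absent.
- light3: Square-section light, 20 x 20 x 120 mm, about 80 g; blue, dark head with yellow lens at +x, copper contacts at the -x end (tail). Origin at its centre, x along its length to the lens. Starts lying flat on the shelf, lens towards the robot (-x within 15 degrees). A slim long one: fits the wells; seated, its centre is 70 mm above the shelf. May be absent.
- thick_light: Square-section light, 34 x 34 x 120 mm, 150 g; blue, dark head with yellow lens at +x, copper contacts at the -x end (tail). Origin at its centre, x along its length to the lens. Starts lying flat on the shelf, lens towards the robot (-x within 15 degrees). Thick look-alike: does not fit the wells.
- short_light: Square-section light, 20 x 20 x 80 mm, 60 g; blue, dark head with yellow lens at +x, copper contacts at the -x end (tail). Origin at its centre, x along its length to the lens. Starts lying flat on the shelf, lens towards the robot (-x within 15 degrees). Short look-alike, for another charger.
- coin_cup: Stainless steel coin cup, 70 mm dia., 65 mm high, bystander. Origin under its centre.
- twist_box: Translucent blue round plastic box with a blue twist cap, 72 mm dia., 85 mm high, bystander. Origin under its centre.
- glass_tray: Small glass tray, 80 x 130 x 18 mm, bystander. Origin under its centre.
- car_fob: Black plastic car fob, 65 x 36 x 13 mm, lying in the glass tray, bystander. Origin under its centre.
Not all that is in view belongs to the job. Leave any pink or turquoise look-alike of the light2 alone.

How it is judged:
By the outcome, as a careful person would: the job done as asked, in the order asked, and still so for the second after the job is handed in, with the robot touching nothing.
Of light0, light1, light2, light3 only 3 to 4 are there at a start; the rules pass over those that are not, and their reading is None.
At some moment in a run one of light0, light1, light2, light3 may be knocked a few centimetres aside while the robot is not near it.
It also fails if it takes over 210 s, if anything falls off the work surface, if the arm or the gripper's body presses on something with over 40 N, if the wrist force passes 120 N, or if a joint passes its speed limit or range.

## Working session

There is one attempt and no reset: what is moved stays moved. The work goes in short steps, Python scripts to look and compute and a tool call to move; the robot and the scene stay as the last step left them, time stands still between calls to the robot, and variables do not carry over. Pictures are saved under pics/ and viewed, and the job is handed in when it is done.

Besides the shell and the picture viewer there is one more tool, called after ">>>" by a JSON object that holds its "api" and its "payload". arm_command: Moves the arm, as the interface text tells. Its arguments: {"type":"object","properties":{"steps":{"type":"array","items":{"type":"object","properties":{"dx":{"type":"number"},"dy":{"type":"number"},"dz":{"type":"number"},"rx":{"type":"number"},"ry":{"type":"number"},"rz":{"type":"number"},"claw":{"type":"number"}}}}},"required":["steps"]}

```bash
ls; mkdir -p pics
cat > h.py <<'E'
import numpy as np, cv2, json
from cell import env
from scipy.spatial.transform import Rotation as R
def snap(name,fn):
    cal=env.get_calibration(name); im,d=env.read_camera(name)
    cv2.imwrite('pics/'+fn+'.png',im[:,:,::-1]); np.savez('pics/'+fn+'.npz',im=im,d=d,cal=json.dumps({k:(np.asarray(v).tolist()) for k,v in cal.items()}))
    return im,d,cal
E
python3 - <<'E'
from h import *
print(env.state())
for n in ["scene","side","wrist"]:
    im,d,c=snap(n,n+"0"); print(n,c)
print(env.state()['t'])
E
```

```text
pics
{'t': 0.0, 'joints': array([-1.25661110e+00,  4.91562483e-01,  1.55946274e+00,  1.32111503e-05,
        1.09171192e+00, -1.05599195e-01]), 'qvel': array([-0.00108303, -0.00104219,  0.00145186,  0.00077147,  0.00134372,
        0.00013819]), 'tau': array([ 1.35506518e-03, -6.12646079e+01, -2.58183628e+01,  6.92707859e-02,
        4.80616477e-02, -8.45366981e-05]), 'eef_pos': array([ 254.67260991, -570.48231176,  214.05536114]), 'tcp_rot': array([-3.14045578e+00, -1.32283979e-04,  4.19778249e-01]), 'ft_force': array([ 0.11534379, -0.20424778, -0.87070371]), 'moment': array([-0.00047312,  0.01051597, -0.00508149]), 'opening': 1.0013655672173174}
scene {'vfov': 53.18243143318049, 'cx': 325.33773537606413, 'cy': 238.8009919472798, 'xyz': array([1092.93041481,  312.8247985 ,  821.07198006]), 'attitude': array([ 0.73008248, -0.01632236,  2.13970556])}
side {'vfov': 47.367435257493966, 'cx': 319.0065479819418, 'cy': 237.38156776113902, 'xyz': array([ 467.16311953, 1037.99803842,  677.43817865]), 'attitude': array([ 1.07706205,  0.00512219, -3.07424348])}
wrist {'vfov': 68.48325994082106, 'cx': 318.88879415272856, 'cy': 240.0959273649319, 'xyz': array([ 322.54322528, -540.19178777,  382.79518459]), 'attitude': array([-0.26530132,  0.00187378, -1.15190164])}
0.15
```

View pics/scene0.png

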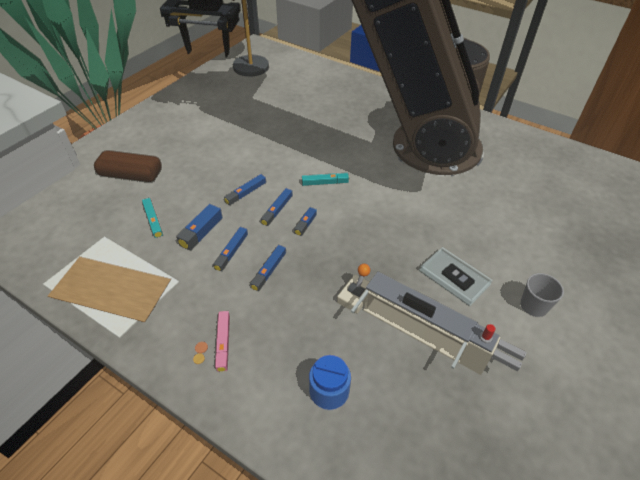

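View pics/side0.png

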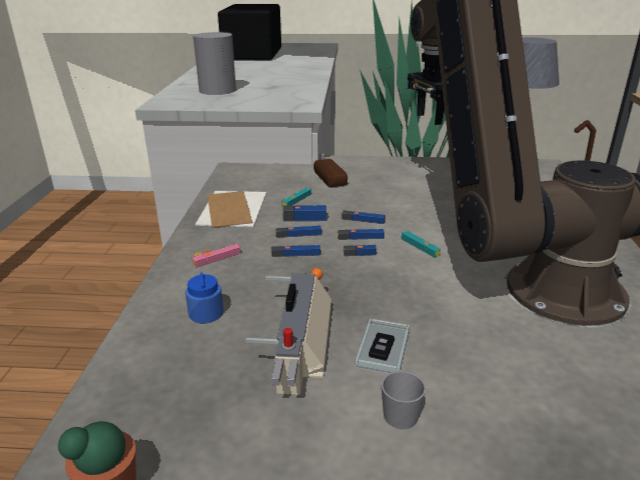

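View pics/wrist0.png

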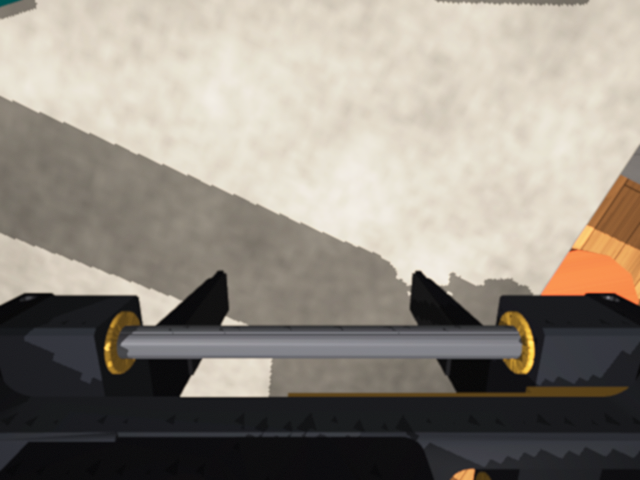

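Run:
```python
from h import *
a=cv2.imread('pics/scene0.png'); 
cv2.imwrite('pics/c1.png',cv2.resize(a[165:300,165:365],None,fx=4,fy=4,interpolation=cv2.INTER_CUBIC))
cv2.imwrite('pics/c2.png',cv2.resize(a[240:390,330:530],None,fx=4,fy=4,interpolation=cv2.INTER_CUBIC))
```

```text
(no output)
```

View pics/c1.png

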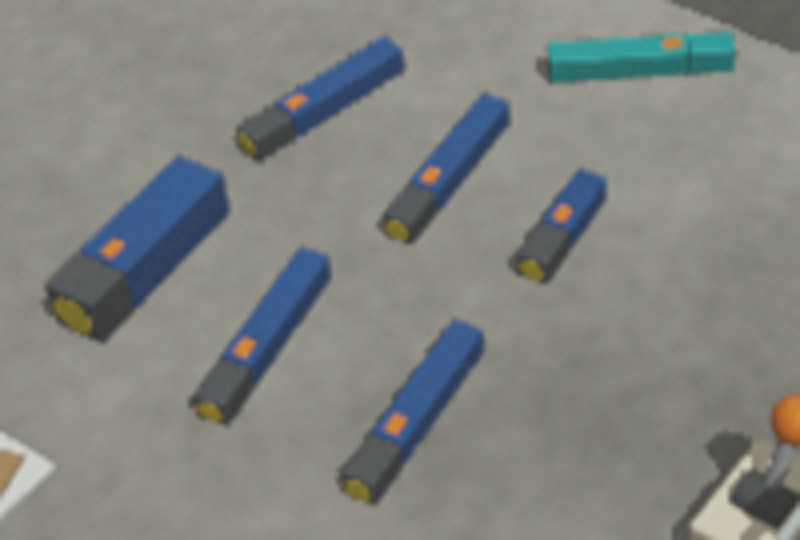

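View pics/c2.png

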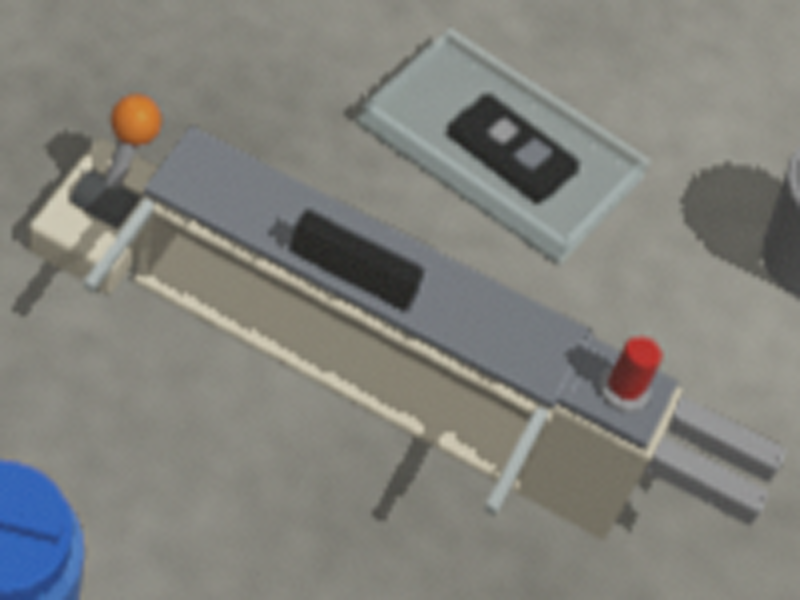

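```bash
cat >> h.py <<'E'
def load(fn):
    z=np.load('pics/'+fn+'.npz'); return z['im'],z['d'],json.loads(str(z['cal']))
def cloud(d,cal):
    f=240/np.tan(np.radians(cal['vfov'])/2); v,u=np.mgrid[0:480,0:640]
    P=np.stack([(u-cal['cx'])/f*d,-(v-cal['cy'])/f*d,-d],-1)
    W=P@R.from_euler('xyz',cal['attitude']).as_matrix().T+np.array(cal['xyz'])
    W[d<=0]=np.nan; return W
def hsv(im): return cv2.cvtColor(im,cv2.COLOR_RGB2HSV).astype(int)
E
python3 - <<'E'
from h import *
for n in ['scene0','side0']:
    im,d,c=load(n); W=cloud(d,c); H=hsv(im)
    fl=W[300:,:][...,2] if n=='x' else W[...,2]
    z=fl[np.abs(fl)<15]; print(n,'table z',np.nanmedian(z))
    m=((H[...,0]>104)&(H[...,0]<125)&(H[...,1]>110)).astype(np.uint8)
    k,l,st,ce=cv2.connectedComponentsWithStats(m)
    for i in range(1,k):
        if st[i,4]<40: continue
        Q=W[l==i]; Q=Q[np.isfinite(Q[:,0])&(Q[:,2]>-10)&(Q[:,2]<150)]
        if len(Q)<20: continue
        top=Q[Q[:,2]>np.percentile(Q[:,2],95)-5]
        mu=top[:,:2].mean(0); r=cv2.minAreaRect(top[:,:2].astype(np.float32))
        print(st[i,4],ce[i].round(),'mean',mu.round(),'ztop',np.percentile(Q[:,2],95).round(1),[np.round(x,1) for x in r])
    for nm,mm in dict(red=((H[...,0]<6)|(H[...,0]>174))&(H[...,1]>170),orange=(H[...,0]>7)&(H[...,0]<16)&(H[...,1]>180)).items():
        k,l,st,ce=cv2.connectedComponentsWithStats(mm.astype(np.uint8))
        for i in range(1,k):
            if st[i,4]<12: continue
            Q=W[l==i];Q=Q[np.isfinite(Q[:,0])]
            if len(Q) and np.abs(Q[:,2].mean())<200: print(nm,st[i,4],ce[i].round(),Q.mean(0).round(),Q.min(0).round(),Q.max(0).round())
E
```

```text
scene0 table z -0.25838012656709
260 [251. 185.] mean [ 427. -317.] ztop 21.8 [array([ 431.4, -319.5]), array([23., 87.]), np.float64(77.0)]
222 [281. 200.] mean [ 432. -221.] ztop 22.1 [array([ 436.2, -221.6]), array([84.1, 20.2]), np.float64(6.9)]
587 [205. 220.] mean [ 590. -323.] ztop 35.7 [array([ 591.9, -323.9]), array([88.3, 34.3]), np.float64(3.3)]
100 [310. 214.] mean [ 434. -136.] ztop 21.4 [array([ 438.3, -136.9]), array([46.4, 19.6]), np.float64(6.9)]
290 [235. 241.] mean [ 596. -229.] ztop 22.0 [array([ 599.4, -228.5]), array([87.1, 20.5]), np.float64(9.8)]
312 [273. 260.] mean [ 593. -126.] ztop 21.9 [array([ 595.8, -125.5]), array([87.9, 19.4]), np.float64(6.5)]
1798 [329. 382.] mean [771. 130.] ztop 83.3 [array([769.9, 129.7]), array([54.1, 54.8]), np.float64(73.5)]
red 58 [490. 330.] [575. 328. 115.] [567. 321.  94.] [580. 333. 121.]
orange 81 [364. 270.] [550.  70.  73.] [540.  59.  62.] [557.  79.  80.]
side0 table z 0.7415954175872912
473 [310. 213.] mean [ 584. -321.] ztop 36.3 [array([ 588.9, -325.4]), array([85.9, 41.2]), np.float64(3.3)]
263 [368. 217.] mean [ 423. -316.] ztop 22.4 [array([ 426.9, -318.8]), array([26. , 88.4]), np.float64(79.3)]
298 [304. 231.] mean [ 593. -227.] ztop 22.4 [array([ 596.1, -227.8]), array([89. , 28.5]), np.float64(15.1)]
303 [367. 234.] mean [ 428. -221.] ztop 22.0 [array([ 432.2, -222. ]), array([87.3, 27. ]), np.float64(7.2)]
348 [302. 250.] mean [ 589. -125.] ztop 21.8 [array([ 593.2, -126.3]), array([88.5, 27.6]), np.float64(5.1)]
179 [366. 250.] mean [ 433. -136.] ztop 22.5 [array([ 435.9, -137.9]), array([48.8, 23. ]), np.float64(9.3)]
1505 [204. 299.] mean [766. 133.] ztop 79.9 [array([766.2, 131.3]), array([57.6, 60.9]), np.float64(12.8)]
red 144 [288. 337.] [569. 331. 109.] [562. 319.  91.] [576. 336. 121.]
orange 69 [317. 272.] [540.  73.  74.] [531.  62.  63.] [552.  81.  80.]
```

Run:
```python
from h import *
for n in ['scene0','side0']:
    im,d,c=load(n); W=cloud(d,c); H=hsv(im)
    m=(W[...,0]>480)&(W[...,0]<660)&(W[...,1]>40)&(W[...,1]<420)&(abs(W[...,2]-85)<4)
    Q=W[m][:,:2]
    # cover top: keep gray
    r=cv2.minAreaRect(Q.astype(np.float32)); print(n,len(Q),Q.min(0),Q.max(0),r)
    m2=m&(abs(W[...,2]-85)<4)&(W[...,1]>110)&(W[...,1]<280)
    Q=W[m2]; 
    for y in range(110,290,20):
        q=Q[(Q[:,1]>=y)&(Q[:,1]<y+20)]
        if len(q)>5: print(y,q[:,0].min().round(1),q[:,0].max().round(1))
    m3=(W[...,0]>480)&(W[...,0]<660)&(W[...,1]>100)&(W[...,1]<300)&(W[...,2]>104)&(W[...,2]<118)&(H[...,2]<70)
    Q=W[m3]; print('bar',Q.mean(0),cv2.minAreaRect(Q[:,:2].astype(np.float32)))
```

```text
scene0 2374 [544.38281737  96.30181473] [595.23520274 358.10415471] ((570.3109741210938, 227.286865234375), (261.3197937011719, 49.28245544433594), 89.01927185058594)
110 544.8 591.9
130 544.8 593.0
150 545.5 592.3
170 545.5 593.6
190 545.7 594.1
210 546.5 593.6
230 545.9 595.2
250 547.4 594.1
270 546.5 593.9
bar [583.90833368 201.75549779 107.70489059] ((582.9110107421875, 200.88754272460938), (58.556976318359375, 12.688244819641113), 89.79104614257812)
side0 1631 [542.5402581   95.63430339] [590.94159028 391.47567575] ((567.7402954101562, 243.35443115234375), (295.7574462890625, 46.58912658691406), 89.12277221679688)
110 542.5 588.4
130 542.8 588.9
150 543.1 574.7
170 543.7 573.0
190 543.8 590.4
210 544.0 590.0
230 544.5 590.7
250 544.9 590.8
270 546.0 590.5
bar [578.53355711 205.31320385 109.12251933] ((578.723388671875, 202.25894165039062), (59.71010208129883, 12.041467666625977), 88.63887023925781)
```

>>> {"api": "arm_command", "payload": {"steps": [{"dx": 0,"dy": 0,"dz": -0.078,"claw": -1},{"dz": -0.078,"claw": -1},{"dx": 0.078,"dy": -0.0,"claw": -1}]}}

```text
$.steps[0]: bad value
```

>>> {"api": "arm_command", "payload": {"steps": [{"dx": 0.0,"dy": 0.0,"dz": -0.07,"rx": 0.0,"ry": 0.0,"rz": 0.0,"claw": -1.0},{"dx": 0.0,"dy": 0.0,"dz": -0.07,"rx": 0.0,"ry": 0.0,"rz": 0.0,"claw": -1.0}]}}

```text
t: 0.4
eef_pos: [254.3, -569.5, 324.1]
tcp_rot: [-3.131, -0.001, 0.42]
ft_force: [0.4, 0.3, -0.1]
opening: 1.002
```

```bash
cat > plan.py <<'E'
import sys
from h import *
# usage: plan.py x y z roll pitch yaw claw [maxmm] [maxrows]
a=[float(v) for v in sys.argv[1:]]
tp=np.array(a[:3]); tr=R.from_euler('xyz',a[3:6]); claw=a[6]; mx=a[7] if len(a)>7 else 58; 
s=env.state(); p=np.array(s['eef_pos']); r=R.from_euler('xyz',s['tcp_rot'])
rv=(r.inv()*tr).as_rotvec(); D=tp-p
n=max(1,int(np.ceil(max(np.linalg.norm(D)/mx, np.degrees(np.linalg.norm(rv))/10.3))))
rows=[]
for k in range(min(n,10)):
    loc=r.inv().apply(D/n)/800; w=rv/n/(np.pi/2)
    rows.append({k2:round(float(v),4)+0.0 for k2,v in zip(['dx','dy','dz','rx','ry','rz'],list(loc)+list(w))}|{'claw':claw})
    r=r*R.from_rotvec(rv/n)
print('n',n,'D',D.round(1),'rot',np.degrees(rv).round(1),'t',s['t']); print(json.dumps(rows))
E
python3 plan.py 571 180 330 3.1416 0 1.5708 -1
```

```text
n 15 D [316.7 749.5   5.9] rot [ -0.5  -0.4 -66. ] t 0.4
[{"dx": 0.0496, "dy": -0.0463, "dz": 0.0, "rx": -0.0004, "ry": -0.0003, "rz": -0.0489, "claw": -1.0}, {"dx": 0.053, "dy": -0.0424, "dz": 0.0, "rx": -0.0004, "ry": -0.0003, "rz": -0.0489, "claw": -1.0}, {"dx": 0.056, "dy": -0.0382, "dz": -0.0001, "rx": -0.0004, "ry": -0.0003, "rz": -0.0489, "claw": -1.0}, {"dx": 0.0588, "dy": -0.0338, "dz": -0.0001, "rx": -0.0004, "ry": -0.0003, "rz": -0.0489, "claw": -1.0}, {"dx": 0.0612, "dy": -0.0292, "dz": -0.0001, "rx": -0.0004, "ry": -0.0003, "rz": -0.0489, "claw": -1.0}, {"dx": 0.0633, "dy": -0.0244, "dz": -0.0002, "rx": -0.0004, "ry": -0.0003, "rz": -0.0489, "claw": -1.0}, {"dx": 0.065, "dy": -0.0194, "dz": -0.0002, "rx": -0.0004, "ry": -0.0003, "rz": -0.0489, "claw": -1.0}, {"dx": 0.0663, "dy": -0.0144, "dz": -0.0003, "rx": -0.0004, "ry": -0.0003, "rz": -0.0489, "claw": -1.0}, {"dx": 0.0672, "dy": -0.0093, "dz": -0.0003, "rx": -0.0004, "ry": -0.0003, "rz": -0.0489, "claw": -1.0}, {"dx": 0.0677, "dy": -0.0041, "dz": -0.0003, "rx": -0.0004, "ry": -0.0003, "rz": -0.0489, "claw": -1.0}]
```

>>> {"api": "arm_command", "payload": {"steps": [{"dx": 0.05,"dy": -0.046,"dz": 0.0,"rx": 0.0,"ry": 0.0,"rz": -0.049,"claw": -1.0},{"dx": 0.053,"dy": -0.042,"dz": 0.0,"rx": 0.0,"ry": 0.0,"rz": -0.049,"claw": -1.0},{"dx": 0.056,"dy": -0.038,"dz": 0.0,"rx": 0.0,"ry": 0.0,"rz": -0.049,"claw": -1.0},{"dx": 0.059,"dy": -0.034,"dz": 0.0,"rx": 0.0,"ry": 0.0,"rz": -0.049,"claw": -1.0},{"dx": 0.061,"dy": -0.029,"dz": 0.0,"rx": 0.0,"ry": 0.0,"rz": -0.049,"claw": -1.0},{"dx": 0.063,"dy": -0.024,"dz": 0.0,"rx": 0.0,"ry": 0.0,"rz": -0.049,"claw": -1.0},{"dx": 0.065,"dy": -0.019,"dz": 0.0,"rx": 0.0,"ry": 0.0,"rz": -0.049,"claw": -1.0},{"dx": 0.066,"dy": -0.014,"dz": 0.0,"rx": 0.0,"ry": 0.0,"rz": -0.049,"claw": -1.0},{"dx": 0.067,"dy": -0.009,"dz": 0.0,"rx": 0.0,"ry": 0.0,"rz": -0.049,"claw": -1.0},{"dx": 0.068,"dy": -0.004,"dz": 0.0,"rx": 0.0,"ry": 0.0,"rz": -0.049,"claw": -1.0}]}}

```text
t: 1.65
eef_pos: [465.7, -57.0, 329.3]
tcp_rot: [-3.14, -0.004, 1.208]
ft_force: [1.6, -0.6, 0.9]
opening: 0.998
```

```bash
python3 plan.py 571 180 330 3.1416 0 1.5708 -1
```

```text
n 5 D [105.3 237.    0.7] rot [ -0.1  -0.2 -20.8] t 1.65
[{"dx": 0.0647, "dy": 0.0036, "dz": 0.0001, "rx": -0.0001, "ry": -0.0005, "rz": -0.0462, "claw": -1.0}, {"dx": 0.0643, "dy": 0.0083, "dz": 0.0, "rx": -0.0001, "ry": -0.0005, "rz": -0.0462, "claw": -1.0}, {"dx": 0.0635, "dy": 0.0129, "dz": 0.0, "rx": -0.0001, "ry": -0.0005, "rz": -0.0462, "claw": -1.0}, {"dx": 0.0624, "dy": 0.0175, "dz": -0.0001, "rx": -0.0001, "ry": -0.0005, "rz": -0.0462, "claw": -1.0}, {"dx": 0.061, "dy": 0.022, "dz": -0.0001, "rx": -0.0001, "ry": -0.0005, "rz": -0.0462, "claw": -1.0}]
```

>>> {"api": "arm_command", "payload": {"steps": [{"dx": 0.065,"dy": 0.004,"dz": 0.0,"rx": 0.0,"ry": 0.0,"rz": -0.048,"claw": -1.0},{"dx": 0.065,"dy": 0.009,"dz": 0.0,"rx": 0.0,"ry": 0.0,"rz": -0.048,"claw": -1.0},{"dx": 0.064,"dy": 0.013,"dz": 0.0,"rx": 0.0,"ry": 0.0,"rz": -0.048,"claw": -1.0},{"dx": 0.063,"dy": 0.018,"dz": 0.0,"rx": 0.0,"ry": 0.0,"rz": -0.048,"claw": -1.0},{"dx": 0.062,"dy": 0.022,"dz": 0.0,"rx": 0.0,"ry": 0.0,"rz": -0.048,"claw": -1.0},{"dx": 0.0,"dy": 0.0,"dz": 0.0,"rx": 0.0,"ry": 0.0,"rz": 0.0,"claw": -1.0}]}}

```text
t: 2.4
eef_pos: [572.4, 195.1, 328.8]
tcp_rot: [-3.14, -0.004, 1.603]
ft_force: [0.7, 0.1, -0.6]
opening: 1.0
```

Run:
```python
from h import *
im,d,c=snap('wrist','w1'); s=env.state(); print(s['eef_pos'],s['tcp_rot'],s['joints'])
W=cloud(d,c); H=hsv(im)
def lin(m):
    Q=W[m]; return Q
red=((H[...,0]<6)|(H[...,0]>174))&(H[...,1]>150)
Q=W[red&(W[...,2]>80)]; print('red',len(Q),Q.mean(0),Q.min(0),Q.max(0))
T=Q[Q[:,2]>Q[:,2].max()-4]; print('top',cv2.minEnclosingCircle(T[:,:2].astype(np.float32)))
m=(W[...,2]>80)&(W[...,2]<89); Q=W[m]; Q=Q[(Q[:,0]>500)&(Q[:,0]<650)]
for y in range(70,400,10):
    q=Q[(Q[:,1]>=y)&(Q[:,1]<y+10)]
    if len(q)>5: print(y,q[:,0].min().round(1),q[:,0].max().round(1),q[:,2].mean().round(1))
```

```text
[571.94063487 193.74253307 328.96655555] [-3.1397431  -0.0033666   1.60097151] [0.21561243 0.37086184 1.44821376 0.00376421 1.32371587 0.18451131]
red 213 [571.61764028 326.16455982 116.72710866] [565.2907896  319.21089491 100.50785151] [578.4852869  334.35558169 119.46939798]
top ((571.9307861328125, 326.9421081542969), 7.736685276031494)
90 545.3 590.6 83.4
100 545.0 590.5 83.5
110 545.0 591.1 83.6
120 545.9 591.0 83.7
130 545.9 590.5 83.7
140 545.7 591.4 83.5
150 545.6 590.9 83.5
160 546.6 591.8 83.7
170 546.5 591.3 83.6
180 546.4 592.2 83.6
190 546.3 591.7 83.6
200 547.3 592.5 83.6
210 547.1 592.0 83.7
220 546.8 592.7 83.6
230 546.9 592.2 83.7
240 547.8 593.1 83.7
250 547.5 592.6 83.7
260 547.4 593.3 83.7
270 548.4 593.6 83.7
280 548.2 593.5 83.8
290 548.0 593.9 83.7
300 548.0 593.7 83.7
310 552.3 589.8 84.1
320 553.0 590.3 84.8
330 552.8 590.0 83.9
340 552.7 590.6 83.8
```

View pics/w1.png

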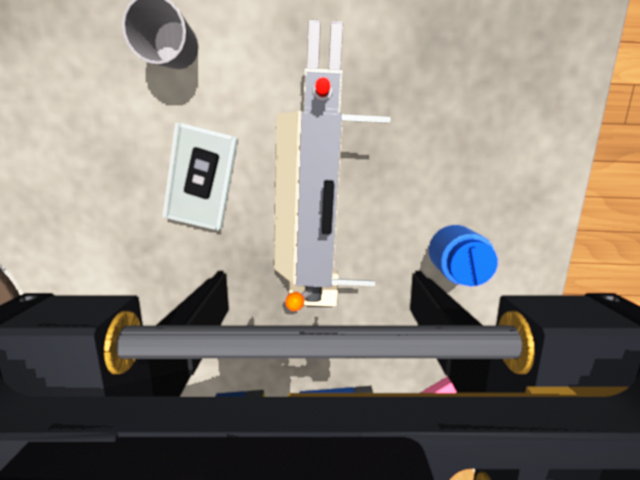

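```bash
python3 - <<'E'
from h import *
im,d,c=load('w1'); W=cloud(d,c)
m=(W[...,2]>68)&(W[...,2]<84)&(W[...,1]>352); Q=W[m]; Q=Q[(Q[:,0]>530)&(Q[:,0]<620)]
print(Q.max(0),np.median(Q[:,2]))
for y in range(352,400,6):
    q=np.sort(Q[(Q[:,1]>=y)&(Q[:,1]<y+6)][:,0])
    if len(q)>3:
        g=np.diff(q);i=g.argmax(); print(y,q[0].round(1),q[i].round(1),q[i+1].round(1),q[-1].round(1),'mid',(q[i]+q[i+1])/2)
m=(W[...,2]>100)&(W[...,2]<113)&(W[...,1]<300)&(W[...,1]>100); Q=W[m]; Q=Q[(Q[:,0]>560)&(Q[:,0]<620)]
print('bar',cv2.minAreaRect(Q[:,:2].astype(np.float32)),np.median(Q[:,2]))
E
python3 plan.py 571.9 326.9 150 3.1416 0 1.556 -1
```

```text
[590.20857287 397.84721406  79.87525038] 76.7407255399853
352 554.3 565.4 578.3 589.4 mid 571.8166006879508
358 554.1 565.2 578.1 589.1 mid 571.6153677442909
364 554.1 566.0 578.0 590.0 mid 572.0008137955006
370 555.0 565.9 578.6 589.7 mid 572.2618036624715
376 554.9 565.7 578.4 589.5 mid 572.045018181993
382 554.7 565.5 578.3 590.2 mid 571.9086701762872
388 554.6 566.4 578.3 589.9 mid 572.3566530846005
394 554.5 566.2 578.9 589.6 mid 572.5654109360205
bar ((581.4057006835938, 201.25518798828125), (59.68033981323242, 11.974775314331055), 89.09864807128906) 107.40928178137949
n 4 D [  -0.   133.2 -179. ] rot [-0.1 -0.2  2.6] t 2.45
[{"dx": 0.0414, "dy": 0.0013, "dz": 0.0561, "rx": -0.0003, "ry": -0.0005, "rz": 0.0072, "claw": -1.0}, {"dx": 0.0415, "dy": 0.0009, "dz": 0.056, "rx": -0.0003, "ry": -0.0005, "rz": 0.0072, "claw": -1.0}, {"dx": 0.0415, "dy": 0.0004, "dz": 0.056, "rx": -0.0003, "ry": -0.0005, "rz": 0.0072, "claw": -1.0}, {"dx": 0.0416, "dy": -0.0001, "dz": 0.056, "rx": -0.0003, "ry": -0.0005, "rz": 0.0072, "claw": -1.0}]
```

>>> {"api": "arm_command", "payload": {"steps": [{"dx": 0.041,"dy": 0.001,"dz": 0.056,"rx": 0.0,"ry": 0.0,"rz": 0.008,"claw": -0.4},{"dx": 0.041,"dy": 0.001,"dz": 0.056,"rx": 0.0,"ry": 0.0,"rz": 0.008,"claw": -0.4},{"dx": 0.041,"dy": 0.0,"dz": 0.056,"rx": 0.0,"ry": 0.0,"rz": 0.008,"claw": -0.4},{"dx": 0.041,"dy": 0.0,"dz": 0.056,"rx": 0.0,"ry": 0.0,"rz": 0.007,"claw": -0.4},{"dx": 0.0,"dy": 0.0,"dz": 0.0,"rx": 0.0,"ry": 0.0,"rz": 0.0,"claw": -0.4}]}}

```text
t: 3.08
eef_pos: [572.7, 323.1, 146.9]
tcp_rot: [3.141, -0.002, 1.542]
ft_force: [-0.2, -0.1, 1.2]
opening: 0.7
```

```bash
python3 plan.py 571.9 326.9 93 3.1416 0 1.556 -1 30
```

```text
n 2 D [ -0.8   3.8 -53.9] rot [ 0.  -0.1 -0.8] t 3.075
[{"dx": 0.0023, "dy": -0.0006, "dz": 0.0337, "rx": 0.0002, "ry": -0.0007, "rz": -0.0044, "claw": -1.0}, {"dx": 0.0024, "dy": -0.0006, "dz": 0.0337, "rx": 0.0002, "ry": -0.0007, "rz": -0.0044, "claw": -1.0}]
```

>>> {"api": "arm_command", "payload": {"steps": [{"dx": 0.005,"dy": -0.001,"dz": 0.0,"rx": 0.0,"ry": 0.0,"rz": -0.008,"claw": -0.4},{"dx": 0.0,"dy": 0.0,"dz": 0.033,"rx": 0.0,"ry": 0.0,"rz": 0.0,"claw": -0.4},{"dx": 0.0,"dy": 0.0,"dz": 0.033,"rx": 0.0,"ry": 0.0,"rz": 0.0,"claw": -0.4},{"dx": 0.0,"dy": 0.0,"dz": 0.0,"rx": 0.0,"ry": 0.0,"rz": 0.0,"claw": 0.0},{"dx": 0.0,"dy": 0.0,"dz": 0.0,"rx": 0.0,"ry": 0.0,"rz": 0.0,"claw": 0.3}]}}

```text
t: 3.7
eef_pos: [576.4, 323.3, 102.8]
tcp_rot: [3.13, -0.007, 1.552]
ft_force: [-0.2, -0.1, -0.3]
opening: 0.546
```

```bash
python3 plan.py 571.9 326.9 93 3.1416 0 1.556 -1 30; python3 -c "
from h import *
snap('side','s1');snap('wrist','w2')
a=cv2.imread('pics/s1.png')[280:400,230:350];b=cv2.imread('pics/w2.png')
cv2.imwrite('pics/s1c.png',np.hstack([cv2.resize(a,(400,400)),cv2.resize(b,(400,400))]))"
```

```text
n 1 D [-4.5  3.6 -9.8] rot [ 0.7 -0.4 -0.3] t 3.7
[{"dx": 0.0043, "dy": -0.0059, "dz": 0.0122, "rx": 0.0075, "ry": -0.0042, "rz": -0.0028, "claw": -1.0}]
```

View pics/s1c.png

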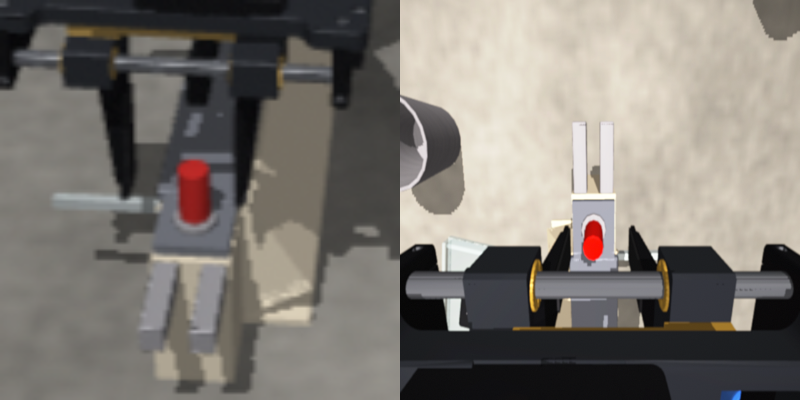

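>>> {"api": "arm_command", "payload": {"steps": [{"dx": 0.0045,"dy": -0.006,"dz": 0.012,"rx": 0.007,"ry": -0.004,"rz": 0.0,"claw": 0.3},{"dx": 0.0,"dy": 0.0,"dz": 0.0,"rx": 0.0,"ry": 0.0,"rz": 0.0,"claw": 0.3}]}}

```text
t: 4.05
eef_pos: [571.6, 327.6, 93.5]
tcp_rot: [3.14, -0.001, 1.552]
ft_force: [-0.1, -0.1, 0.6]
opening: 0.357
```

```bash
python3 plan.py 571.9 326.9 93 3.1416 0 1.556 -1 30
```

```text
n 1 D [ 0.3 -0.7 -0.5] rot [ 0.1 -0.  -0.2] t 4.05
[{"dx": -0.0008, "dy": 0.0004, "dz": 0.0007, "rx": 0.0008, "ry": -0.0003, "rz": -0.0028, "claw": -1.0}]
```

>>> {"api": "arm_command", "payload": {"steps": [{"dx": 0.0,"dy": 0.0,"dz": 0.0,"rx": 0.0,"ry": 0.0,"rz": 0.0,"claw": 1.0},{"dx": 0.0,"dy": 0.0,"dz": 0.0,"rx": 0.0,"ry": 0.0,"rz": 0.0,"claw": 1.0},{"dx": 0.0,"dy": 0.0,"dz": 0.0,"rx": 0.0,"ry": 0.0,"rz": 0.0,"claw": 1.0},{"dx": 0.0,"dy": 0.0,"dz": 0.0,"rx": 0.0,"ry": 0.0,"rz": 0.0,"claw": 1.0}]}}

```text
t: 4.55
eef_pos: [571.6, 327.8, 93.6]
tcp_rot: [3.14, -0.001, 1.552]
ft_force: [0.3, -0.1, -1.4]
opening: 0.159
```

```bash
python3 plan.py 571.9 326.9 148 3.1416 0 1.556 1 20
```

```text
n 3 D [ 0.3 -0.9 54.4] rot [ 0.1 -0.  -0.2] t 4.55
[{"dx": -0.0004, "dy": 0.0002, "dz": -0.0227, "rx": 0.0003, "ry": -0.0001, "rz": -0.0008, "claw": 1.0}, {"dx": -0.0004, "dy": 0.0002, "dz": -0.0227, "rx": 0.0003, "ry": -0.0001, "rz": -0.0008, "claw": 1.0}, {"dx": -0.0004, "dy": 0.0002, "dz": -0.0227, "rx": 0.0003, "ry": -0.0001, "rz": -0.0008, "claw": 1.0}]
```

>>> {"api": "arm_command", "payload": {"steps": [{"dx": 0.0,"dy": 0.0,"dz": -0.024,"rx": 0.0,"ry": 0.0,"rz": 0.0,"claw": 1.0},{"dx": 0.0,"dy": 0.0,"dz": -0.024,"rx": 0.0,"ry": 0.0,"rz": 0.0,"claw": 1.0},{"dx": 0.0,"dy": 0.0,"dz": -0.026,"rx": 0.0,"ry": 0.0,"rz": 0.0,"claw": 1.0},{"dx": 0.0,"dy": 0.0,"dz": 0.0,"rx": 0.0,"ry": 0.0,"rz": 0.0,"claw": 1.0}]}}

```text
t: 5.05
eef_pos: [572.0, 327.9, 158.3]
tcp_rot: [3.138, -0.001, 1.552]
ft_force: [0.4, -1.0, -0.2]
opening: 0.163
```

```bash
python3 plan.py 572.1 372.3 150 3.1416 0 1.556 1 25; python3 -c "
from h import *
snap('side','s2');im,d,c=snap('wrist','w3')
W=cloud(d,c);H=hsv(im);red=((H[...,0]<6)|(H[...,0]>174))&(H[...,1]>150);Q=W[red];Q=Q[Q[:,2]>80];print(len(Q),Q.mean(0),Q.max(0),Q.min(0))
a=cv2.imread('pics/s2.png')[250:400,200:350];b=cv2.imread('pics/w3.png')
cv2.imwrite('pics/s2c.png',np.hstack([cv2.resize(a,(400,400)),cv2.resize(b,(400,400))]))"
```

```text
n 2 D [ 0.1 44.4 -8.3] rot [ 0.2 -0.1 -0.2] t 5.05
[{"dx": 0.0277, "dy": -0.0005, "dz": 0.0052, "rx": 0.0011, "ry": -0.0005, "rz": -0.0012, "claw": 1.0}, {"dx": 0.0277, "dy": -0.0004, "dz": 0.0052, "rx": 0.0011, "ry": -0.0005, "rz": -0.0012, "claw": 1.0}]
1441 [571.72583935 330.43268057 174.7155306 ] [582.35365889 335.49761939 186.1644634 ] [558.82716023 269.10431984  82.79302599]
```

View pics/s2c.png

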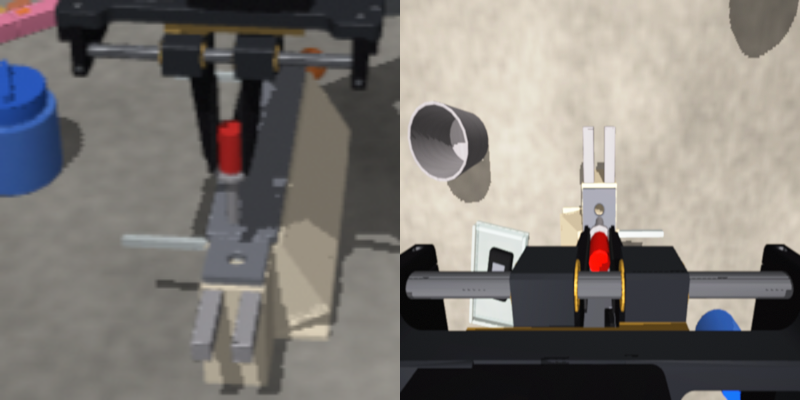

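>>> {"api": "arm_command", "payload": {"steps": [{"dx": 0.028,"dy": 0.0,"dz": 0.0,"rx": 0.0,"ry": 0.0,"rz": 0.0,"claw": 1.0},{"dx": 0.028,"dy": 0.0,"dz": 0.0,"rx": 0.001,"ry": 0.0,"rz": 0.0,"claw": 1.0},{"dx": 0.0,"dy": 0.0,"dz": 0.0,"rx": 0.0,"ry": 0.0,"rz": 0.0,"claw": 1.0}]}}

```text
t: 5.52
eef_pos: [571.4, 375.6, 154.2]
tcp_rot: [-3.138, 0.001, 1.552]
ft_force: [0.4, -0.4, -0.5]
opening: 0.16
```

```bash
python3 plan.py 572.1 372.8 94 3.1416 0 1.556 1 25
```

```text
n 3 D [  0.7  -2.8 -60.2] rot [-0.2  0.1 -0.2] t 5.525
[{"dx": -0.0011, "dy": 0.0004, "dz": 0.0251, "rx": -0.0008, "ry": 0.0002, "rz": -0.0008, "claw": 1.0}, {"dx": -0.0011, "dy": 0.0004, "dz": 0.0251, "rx": -0.0008, "ry": 0.0002, "rz": -0.0008, "claw": 1.0}, {"dx": -0.0011, "dy": 0.0003, "dz": 0.0251, "rx": -0.0008, "ry": 0.0002, "rz": -0.0008, "claw": 1.0}]
```

>>> {"api": "arm_command", "payload": {"steps": [{"dx": -0.003,"dy": 0.0,"dz": 0.03,"rx": 0.0,"ry": 0.0,"rz": 0.0,"claw": 1.0},{"dx": 0.0,"dy": 0.0,"dz": 0.0,"rx": 0.0,"ry": 0.0,"rz": 0.0,"claw": 1.0},{"dx": 0.0,"dy": 0.0,"dz": 0.0,"rx": 0.0,"ry": 0.0,"rz": 0.0,"claw": 1.0}]}}

```text
t: 5.9
eef_pos: [571.1, 374.2, 129.6]
tcp_rot: [-3.137, 0.001, 1.554]
ft_force: [1.3, -0.3, -0.7]
opening: 0.161
```

```bash
python3 plan.py 572.1 372.8 88 3.1416 0 1.556 1 40; python3 -c "
from h import *
snap('side','s3');im,d,c=snap('wrist','w4')
a=cv2.imread('pics/s3.png')[290:410,220:340];b=cv2.imread('pics/w4.png')[100:340,200:440]
cv2.imwrite('pics/s3c.png',np.hstack([cv2.resize(a,(400,400)),cv2.resize(b,(400,400))]))"
```

```text
n 2 D [  1.   -1.4 -41.6] rot [-0.2  0.1 -0.1] t 5.9
[{"dx": -0.0008, "dy": 0.0008, "dz": 0.026, "rx": -0.0013, "ry": 0.0005, "rz": -0.0006, "claw": 1.0}, {"dx": -0.0009, "dy": 0.0007, "dz": 0.026, "rx": -0.0013, "ry": 0.0005, "rz": -0.0006, "claw": 1.0}]
```

View pics/s3c.png

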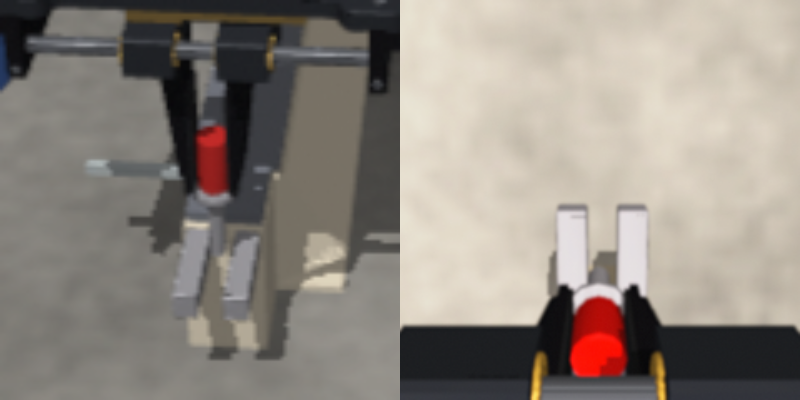

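>>> {"api": "arm_command", "payload": {"steps": [{"dx": 0.0,"dy": 0.0015,"dz": 0.018,"rx": 0.0,"ry": 0.0,"rz": 0.0,"claw": 1.0},{"dx": 0.0,"dy": 0.0,"dz": 0.018,"rx": 0.0,"ry": 0.0,"rz": 0.0,"claw": 1.0},{"dx": 0.0,"dy": 0.0,"dz": 0.014,"rx": 0.0,"ry": 0.0,"rz": 0.0,"claw": 1.0},{"dx": 0.0,"dy": 0.0,"dz": 0.0,"rx": 0.0,"ry": 0.0,"rz": 0.0,"claw": 1.0}]}}

```text
t: 6.5
eef_pos: [572.3, 373.8, 87.1]
tcp_rot: [-3.138, 0.001, 1.553]
ft_force: [-0.2, 0.6, -0.6]
opening: 0.157
```

```bash
python3 plan.py 572.1 372.8 86.5 3.1416 0 1.556 1 40
```

```text
n 1 D [-0.2 -1.  -0.6] rot [-0.2  0.1 -0.1] t 6.5
[{"dx": -0.0012, "dy": -0.0002, "dz": 0.0007, "rx": -0.0024, "ry": 0.0008, "rz": -0.0016, "claw": 1.0}]
```

Release, rise.

>>> {"api": "arm_command", "payload": {"steps": [{"dx": 0.0,"dy": 0.0,"dz": 0.001,"rx": 0.0,"ry": 0.0,"rz": 0.0,"claw": 1.0},{"dx": 0.0,"dy": 0.0,"dz": 0.0,"rx": 0.0,"ry": 0.0,"rz": 0.0,"claw": 0.4},{"dx": 0.0,"dy": 0.0,"dz": 0.0,"rx": 0.0,"ry": 0.0,"rz": 0.0,"claw": 0.2},{"dx": 0.0,"dy": 0.0,"dz": 0.0,"rx": 0.0,"ry": 0.0,"rz": 0.0,"claw": 0.2},{"dx": 0.0,"dy": 0.0,"dz": -0.05,"rx": 0.0,"ry": 0.0,"rz": 0.0,"claw": 0.2},{"dx": 0.0,"dy": 0.0,"dz": -0.07,"rx": 0.0,"ry": 0.0,"rz": 0.0,"claw": 0.2}]}}

```text
t: 7.25
eef_pos: [571.5, 373.3, 181.2]
tcp_rot: [-3.132, 0.004, 1.553]
ft_force: [0.6, 0.1, 0.6]
opening: 0.4
```

```bash
python3 -c "
from h import *
snap('side','s4');im,d,c=snap('wrist','w5')
W=cloud(d,c);H=hsv(im);red=((H[...,0]<6)|(H[...,0]>174))&(H[...,1]>150);Q=W[red];Q=Q[Q[:,2]>80];print(len(Q),Q.mean(0),Q.max(0),Q.min(0))
a=cv2.imread('pics/s4.png')[290:410,220:340];b=cv2.imread('pics/w5.png')
cv2.imwrite('pics/s4c.png',np.hstack([cv2.resize(a,(400,400)),cv2.resize(b,(400,400))]))"; python3 plan.py 566 201 200 3.1416 0 0 1
```

```text
448 [572.53043687 375.59781248 106.81617581] [579.53901582 381.48254406 112.31420876] [565.29722525 366.13682679  85.18378257]
n 9 D [  -7.9 -173.6   12.6] rot [-0.  -0.1 89. ] t 7.35
[{"dx": -0.0241, "dy": -0.0007, "dz": -0.0018, "rx": 0.0, "ry": -0.0001, "rz": 0.1099, "claw": 1.0}, {"dx": -0.0239, "dy": 0.0035, "dz": -0.0018, "rx": 0.0, "ry": -0.0001, "rz": 0.1099, "claw": 1.0}, {"dx": -0.0229, "dy": 0.0075, "dz": -0.0018, "rx": 0.0, "ry": -0.0001, "rz": 0.1099, "claw": 1.0}, {"dx": -0.0213, "dy": 0.0114, "dz": -0.0018, "rx": 0.0, "ry": -0.0001, "rz": 0.1099, "claw": 1.0}, {"dx": -0.019, "dy": 0.0148, "dz": -0.0018, "rx": 0.0, "ry": -0.0001, "rz": 0.1099, "claw": 1.0}, {"dx": -0.0162, "dy": 0.0179, "dz": -0.0018, "rx": 0.0, "ry": -0.0001, "rz": 0.1099, "claw": 1.0}, {"dx": -0.0129, "dy": 0.0204, "dz": -0.0018, "rx": 0.0, "ry": -0.0001, "rz": 0.1099, "claw": 1.0}, {"dx": -0.0092, "dy": 0.0223, "dz": -0.0018, "rx": 0.0, "ry": -0.0001, "rz": 0.1099, "claw": 1.0}, {"dx": -0.0052, "dy": 0.0236, "dz": -0.0018, "rx": 0.0, "ry": -0.0001, "rz": 0.1099, "claw": 1.0}]
```

View pics/s4c.png

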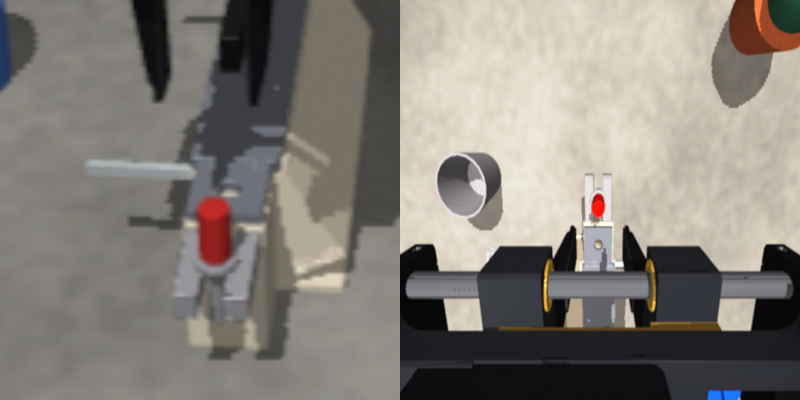

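```bash
python3 plan.py 581.4 201.3 160 3.1416 0 1.556 0 45
```

```text
n 4 D [   7.5 -173.3  -27.4] rot [ 0.1 -0.1 -0.1] t 7.35
[{"dx": -0.0541, "dy": 0.0033, "dz": 0.0085, "rx": 0.0002, "ry": -0.0002, "rz": -0.0004, "claw": 0.0}, {"dx": -0.0541, "dy": 0.0032, "dz": 0.0085, "rx": 0.0002, "ry": -0.0002, "rz": -0.0004, "claw": 0.0}, {"dx": -0.0541, "dy": 0.0032, "dz": 0.0085, "rx": 0.0002, "ry": -0.0002, "rz": -0.0004, "claw": 0.0}, {"dx": -0.0541, "dy": 0.0032, "dz": 0.0085, "rx": 0.0002, "ry": -0.0002, "rz": -0.0004, "claw": 0.0}]
```

>>> {"api": "arm_command", "payload": {"steps": [{"dx": -0.054,"dy": 0.003,"dz": 0.0,"rx": 0.0,"ry": 0.0,"rz": 0.0,"claw": 0.0},{"dx": -0.054,"dy": 0.003,"dz": 0.0,"rx": 0.0,"ry": 0.0,"rz": 0.0,"claw": 0.0},{"dx": -0.054,"dy": 0.003,"dz": 0.015,"rx": 0.0,"ry": 0.0,"rz": 0.0,"claw": 0.0},{"dx": -0.054,"dy": 0.003,"dz": 0.015,"rx": 0.0,"ry": 0.0,"rz": 0.0,"claw": 0.0},{"dx": 0.0,"dy": 0.0,"dz": 0.0,"rx": 0.0,"ry": 0.0,"rz": 0.0,"claw": 0.0}]}}

```text
t: 7.98
eef_pos: [580.3, 197.5, 162.0]
tcp_rot: [3.139, -0.002, 1.555]
ft_force: [-0.5, -0.4, 0.0]
opening: 0.502
```

```bash
python3 plan.py 581.4 201.3 93 3.1416 0 1.556 0 80
```

```text
n 1 D [  1.1   3.8 -69. ] rot [ 0.2 -0.1 -0. ] t 7.975
[{"dx": 0.0046, "dy": 0.001, "dz": 0.0863, "rx": 0.002, "ry": -0.0015, "rz": -0.0005, "claw": 0.0}]
```

>>> {"api": "arm_command", "payload": {"steps": [{"dx": 0.004,"dy": 0.001,"dz": 0.04,"rx": 0.0,"ry": 0.0,"rz": 0.0,"claw": 0.0},{"dx": 0.0,"dy": 0.0,"dz": 0.04,"rx": 0.0,"ry": 0.0,"rz": 0.0,"claw": 0.0},{"dx": 0.0,"dy": 0.0,"dz": 0.0,"rx": 0.0,"ry": 0.0,"rz": 0.0,"claw": 0.0},{"dx": 0.0,"dy": 0.0,"dz": 0.0,"rx": 0.0,"ry": 0.0,"rz": 0.0,"claw": 1.0},{"dx": 0.0,"dy": 0.0,"dz": 0.0,"rx": 0.0,"ry": 0.0,"rz": 0.0,"claw": 1.0},{"dx": 0.0,"dy": 0.0,"dz": 0.0,"rx": 0.0,"ry": 0.0,"rz": 0.0,"claw": 1.0},{"dx": 0.0,"dy": 0.0,"dz": 0.0,"rx": 0.0,"ry": 0.0,"rz": 0.0,"claw": 1.0}]}}

```text
t: 8.85
eef_pos: [583.2, 203.9, 100.9]
tcp_rot: [3.132, -0.005, 1.556]
ft_force: [-1.1, -0.2, -0.2]
opening: 0.137
```

```bash
python3 plan.py 634.4 200.5 95 3.1416 0 1.556 0 20
```

```text
n 3 D [51.2 -3.4 -5.9] rot [ 0.6 -0.3 -0. ] t 8.85
[{"dx": -0.0011, "dy": 0.0213, "dz": 0.0027, "rx": 0.0021, "ry": -0.001, "rz": 0.0, "claw": 0.0}, {"dx": -0.0011, "dy": 0.0213, "dz": 0.0026, "rx": 0.0021, "ry": -0.001, "rz": 0.0, "claw": 0.0}, {"dx": -0.0011, "dy": 0.0213, "dz": 0.0025, "rx": 0.0021, "ry": -0.001, "rz": 0.0, "claw": 0.0}]
```

>>> {"api": "arm_command", "payload": {"steps": [{"dx": 0.0,"dy": 0.02,"dz": 0.0,"rx": 0.0,"ry": 0.0,"rz": 0.0,"claw": 1.0},{"dx": 0.0,"dy": 0.02,"dz": 0.0,"rx": 0.0,"ry": 0.0,"rz": 0.0,"claw": 1.0},{"dx": 0.0,"dy": 0.02,"dz": 0.0,"rx": 0.0,"ry": 0.0,"rz": 0.0,"claw": 1.0},{"dx": 0.0,"dy": 0.0,"dz": 0.0,"rx": 0.0,"ry": 0.0,"rz": 0.0,"claw": 1.0}]}}

```text
t: 9.35
eef_pos: [630.5, 203.2, 100.9]
tcp_rot: [3.136, -0.004, 1.556]
ft_force: [0.5, 0.6, 0.3]
opening: 0.125
```

```bash
python3 plan.py 634.4 200.5 95 3.1416 0 1.556 0 20
```

```text
n 1 D [ 3.9 -2.7 -5.9] rot [ 0.3 -0.2 -0. ] t 9.35
[{"dx": -0.0034, "dy": 0.0049, "dz": 0.0074, "rx": 0.0036, "ry": -0.0026, "rz": -0.0001, "claw": 0.0}]
```

>>> {"api": "arm_command", "payload": {"steps": [{"dx": 0.0,"dy": 0.008,"dz": 0.0,"rx": 0.0,"ry": 0.0,"rz": 0.0,"claw": 1.0},{"dx": 0.0,"dy": 0.004,"dz": 0.0,"rx": 0.0,"ry": 0.0,"rz": 0.0,"claw": 1.0},{"dx": 0.0,"dy": 0.0,"dz": 0.0,"rx": 0.0,"ry": 0.0,"rz": 0.0,"claw": 1.0}]}}

```text
t: 9.72
eef_pos: [633.1, 203.2, 100.9]
tcp_rot: [-3.132, -0.002, 1.556]
ft_force: [2.5, 0.4, -3.2]
opening: 0.121
```

>>> {"api": "arm_command", "payload": {"steps": [{"dx": 0.0,"dy": 0.01,"dz": 0.0,"rx": 0.0,"ry": 0.0,"rz": 0.0,"claw": 1.0},{"dx": 0.0,"dy": 0.005,"dz": 0.0,"rx": 0.0,"ry": 0.0,"rz": 0.0,"claw": 1.0}]}}

```text
t: 9.98
eef_pos: [633.6, 203.2, 100.5]
tcp_rot: [-3.105, 0.001, 1.557]
ft_force: [-15.5, -1.2, 10.3]
opening: 0.123
```

>>> {"api": "arm_command", "payload": {"steps": [{"dx": 0.0,"dy": 0.0,"dz": 0.0,"rx": -0.02,"ry": 0.0,"rz": 0.0,"claw": 1.0},{"dx": 0.0,"dy": 0.0,"dz": 0.0,"rx": 0.0,"ry": 0.0,"rz": 0.0,"claw": 0.2},{"dx": 0.0,"dy": 0.0,"dz": 0.0,"rx": 0.0,"ry": 0.0,"rz": 0.0,"claw": 0.2},{"dx": 0.0,"dy": 0.0,"dz": -0.05,"rx": 0.0,"ry": 0.0,"rz": 0.0,"claw": 0.2},{"dx": 0.0,"dy": 0.0,"dz": -0.07,"rx": 0.0,"ry": 0.0,"rz": 0.0,"claw": 0.2},{"dx": 0.0,"dy": -0.05,"dz": -0.07,"rx": 0.0,"ry": 0.0,"rz": 0.0,"claw": 0.2},{"dx": -0.07,"dy": -0.03,"dz": -0.07,"rx": 0.0,"ry": 0.0,"rz": 0.0,"claw": 0.2},{"dx": 0.0,"dy": 0.0,"dz": 0.0,"rx": 0.0,"ry": 0.0,"rz": 0.0,"claw": 0.2}]}}

```text
t: 10.98
eef_pos: [579.9, 161.3, 295.4]
tcp_rot: [-3.138, 0.001, 1.557]
ft_force: [0.9, 0.4, 0.3]
opening: 0.4
```

```bash
python3 -c "
from h import *
im,d,c=snap('wrist','w6');snap('scene','sc6')
s=env.state();print(s['eef_pos'],s['joints'])
"
```

```text
[579.66152263 162.64177016 291.77464985] [1.63811462e-01 3.95727955e-01 1.50657196e+00 1.29424031e-04
 1.24800931e+00 1.76509185e-01]
```

View pics/w6.png

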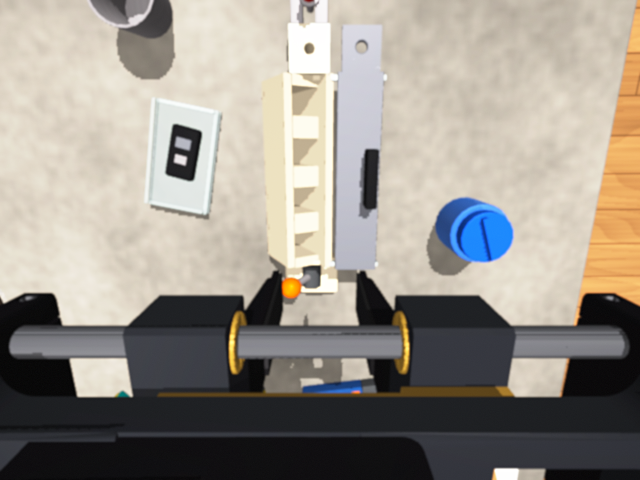

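```bash
python3 -c "
from h import *
im,d,c=load('w6'); W=cloud(d,c)
yv=np.array([.0148,1]);yv/=np.linalg.norm(yv);xv=np.array([yv[1],-yv[0]]);O=np.array([570.,200.9])
L=np.stack([(W[...,:2]-O)@xv,(W[...,:2]-O)@yv,W[...,2]],-1)
m=(abs(L[...,2]-76.5)<2.5)&(abs(L[...,0])<40)&(abs(L[...,1])<160)
Q=L[m]
# occupancy at rim level, grid 3 mm
g=np.full((36,72),'.')
for q in Q: 
    i=int((q[0]+42)/2.5);j=int((q[1]+108)/3.0)
    if 0<=i<36 and 0<=j<72: g[i,j]='#'
for i in range(36): print('%6.1f'%(i*2.5-42),''.join(g[i]))
m=(L[...,2]>80)&(L[...,2]<88)&(L[...,0]>15)&(L[...,0]<100)&(abs(L[...,1])<90); Q=L[m];print('cover',Q[:,0].min(),Q[:,0].max(),np.median(Q[:,2]))
m=(L[...,2]>102)&(L[...,2]<114)&(L[...,0]>15)&(L[...,0]<100)&(abs(L[...,1])<90); Q=L[m];print('bar',Q.min(0),Q.max(0))
"
```

```text
-42.0 ........................................................................
 -39.5 ........................................................................
 -37.0 ........................................................................
 -34.5 ........................................................................
 -32.0 ............................#...........................................
 -29.5 .######################################################################.
 -27.0 .######################################################################.
 -24.5 .######################################################################.
 -22.0 .#######################################################################
 -19.5 .#####.........########.........########..........########.........#####
 -17.0 .#####.........########.........########..........########.........#####
 -14.5 .####..........######.#.........###.####..........########.........#####
 -12.0 ..##............................#.#.#...............#..#..............##
  -9.5 ......................................................
[... 1224 characters left out ...]
5 ........................................................................
  33.0 ........................................................................
  35.5 ........................................................................
  38.0 ........................................................................
  40.5 ........................................................................
  43.0 ........................................................................
  45.5 ........................................................................
cover 27.60244128347587 73.92866507559324 83.66543400067627
bar [ 56.44504011 -29.50029702 102.21623289] [ 68.78008199  30.26718414 110.08118884]
```

```bash
python3 -c "
from h import *
im,d,c=load('w6'); W=cloud(d,c)
yv=np.array([.0148,1]);yv/=np.linalg.norm(yv);xv=np.array([yv[1],-yv[0]]);O=np.array([570.,202.])
L=np.stack([(W[...,:2]-O)@xv,(W[...,:2]-O)@yv,W[...,2]],-1)
for y in (0,26,-26):
    m=(abs(L[...,1]-y)<1.2)&(abs(L[...,0])<80)
    Q=L[m];Q=Q[np.argsort(Q[:,0])];print(y,' '.join('%.0f:%.0f'%(q[0],q[2]) for q in Q[::1]))
a=cv2.imread('pics/w6.png')[60:300,220:420];cv2.imwrite('pics/w6c.png',cv2.resize(a,None,fx=2.5,fy=2.5,interpolation=cv2.INTER_CUBIC))
"
```

```text
0 -80:-1 -80:-0 -79:-2 -78:-0 -77:-2 -77:-1 -76:-1 -76:-0 -74:-0 -74:1 -73:-1 -73:-0 -72:-1 -71:-1 -69:-1 -69:-1 -68:-1 -67:-1 -67:-1 -65:-1 -65:-1 -64:-1 -63:-2 -62:-1 -56:27 -56:28 -55:28 -54:30 -54:31 -53:32 -53:32 -51:35 -51:36 -50:38 -50:38 -48:40 -48:41 -47:43 -46:43 -45:45 -44:48 -43:48 -42:50 -42:51 -41:53 -40:54 -39:56 -39:57 -38:58 -38:59 -38:59 -36:61 -36:61 -35:62 -35:64 -33:65 -33:66 -32:69 -32:69 -31:68 -31:71 -31:71 -29:71 -29:72 -29:74 -28:75 -28:75 -27:77 -27:77 -26:77 -26:78 -25:76 -25:77 -24:77 -23:77 -22:76 -22:77 -22:75 -21:76 -20:74 -20:75 -19:74 -19:74 -18:76 -18:77 -17:77 -17:77 -16:74 -16:75 -15:74 -15:75 -14:73 -14:74 -13:75 -13:75 -12:73 -12:73 -12:74 -11:72 -11:72 -11:72 -10:70 -10:71 -10:73 -9:70 -9:72 -9:73 -8:71 -8:71 -7:71 -6:70 -6:71 -5:69 -5:70 -4:68 -4:69 -3:68 -3:68 -2:67 -2:67 -1:67 -1:67 0:67 0:67 1:65 1:66 2:65 2:67 3:64 3:64 4:63 4:63 6:63 6:64 7:62 7:63 8:61 8:61 9:64 9:64 10:66 10:66 11:68 11:67 12:69 12:68 13:71 13:71 13:70 14:75 15:72 16:75 16:74 17:78 17:77 18:77 18:73 19:76 19:75 20:73 20:73 21:75 21:72 22:74 22:72 23:75 23:72 27:-1 27:-1
[... 8730 characters left out ...]
08 60:107 60:107 61:109 61:108 61:107 62:108 62:108 62:107 63:108 63:108 63:107 64:108 64:108 64:107 65:109 65:108 65:107 66:109 66:108 66:107 67:108 68:106 69:106 69:105 69:410 70:412 70:411 70:412 70:411 70:412 70:412 70:412 70:410 70:411 70:411 70:411 70:411 71:412 71:411 71:412 71:412 71:412 71:411 71:411 71:412 71:411 71:411 71:411 71:411 71:410 71:412 71:411 71:410 71:411 71:411 71:412 71:411 71:410 71:411 71:411 71:411 71:411 71:411 71:411 71:410 71:410 71:411 71:410 71:411 71:411 71:411 71:411 71:411 71:410 71:410 71:411 71:410 71:410 71:411 71:410 71:411 71:411 71:412 71:411 71:411 71:410 71:411 71:411 71:411 72:411 72:411 72:411 72:411 72:411 72:410 72:411 72:411 72:411 73:84 73:82
```

View pics/w6c.png

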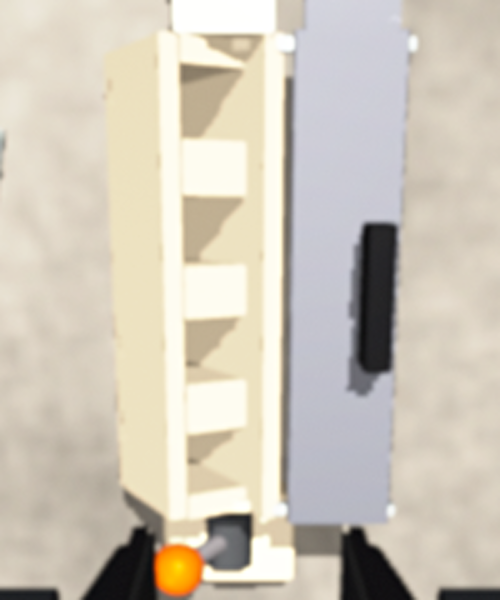

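```bash
python3 plan.py 500 -190 350 3.1416 0 0 0.0 60
```

```text
n 9 D [ -79.7 -352.6   58.2] rot [-0.3  0.4 89.3] t 11.075
[{"dx": -0.0491, "dy": -0.0105, "dz": -0.0079, "rx": -0.0004, "ry": 0.0006, "rz": 0.1102, "claw": 0.0}, {"dx": -0.0502, "dy": -0.0019, "dz": -0.008, "rx": -0.0004, "ry": 0.0006, "rz": 0.1102, "claw": 0.0}, {"dx": -0.0498, "dy": 0.0068, "dz": -0.008, "rx": -0.0004, "ry": 0.0006, "rz": 0.1102, "claw": 0.0}, {"dx": -0.0478, "dy": 0.0153, "dz": -0.0081, "rx": -0.0004, "ry": 0.0006, "rz": 0.1102, "claw": 0.0}, {"dx": -0.0445, "dy": 0.0233, "dz": -0.0081, "rx": -0.0004, "ry": 0.0006, "rz": 0.1102, "claw": 0.0}, {"dx": -0.0398, "dy": 0.0306, "dz": -0.0081, "rx": -0.0004, "ry": 0.0006, "rz": 0.1102, "claw": 0.0}, {"dx": -0.0339, "dy": 0.037, "dz": -0.0081, "rx": -0.0004, "ry": 0.0006, "rz": 0.1102, "claw": 0.0}, {"dx": -0.027, "dy": 0.0423, "dz": -0.0081, "rx": -0.0004, "ry": 0.0006, "rz": 0.1102, "claw": 0.0}, {"dx": -0.0193, "dy": 0.0463, "dz": -0.0081, "rx": -0.0004, "ry": 0.0006, "rz": 0.1102, "claw": 0.0}]
```

>>> {"api": "arm_command", "payload": {"steps": [{"dx": -0.049,"dy": -0.01,"dz": -0.008,"rx": 0.0,"ry": 0.0,"rz": 0.11,"claw": 0.0},{"dx": -0.05,"dy": -0.002,"dz": -0.008,"rx": 0.0,"ry": 0.0,"rz": 0.11,"claw": 0.0},{"dx": -0.05,"dy": 0.007,"dz": -0.008,"rx": 0.0,"ry": 0.0,"rz": 0.11,"claw": 0.0},{"dx": -0.048,"dy": 0.015,"dz": -0.008,"rx": 0.0,"ry": 0.0,"rz": 0.11,"claw": 0.0},{"dx": -0.044,"dy": 0.023,"dz": -0.008,"rx": 0.0,"ry": 0.0,"rz": 0.11,"claw": 0.0},{"dx": -0.04,"dy": 0.031,"dz": -0.008,"rx": 0.0,"ry": 0.0,"rz": 0.11,"claw": 0.0},{"dx": -0.034,"dy": 0.037,"dz": -0.008,"rx": 0.0,"ry": 0.0,"rz": 0.11,"claw": 0.0},{"dx": -0.027,"dy": 0.042,"dz": -0.008,"rx": 0.0,"ry": 0.0,"rz": 0.11,"claw": 0.0},{"dx": -0.019,"dy": 0.046,"dz": -0.008,"rx": 0.0,"ry": 0.0,"rz": 0.11,"claw": 0.0},{"dx": 0.0,"dy": 0.0,"dz": 0.0,"rx": 0.0,"ry": 0.0,"rz": 0.0,"claw": 0.0}]}}

```text
t: 12.32
eef_pos: [497.3, -193.8, 334.0]
tcp_rot: [-3.137, 0.035, -0.042]
ft_force: [-0.2, 0.3, -0.2]
opening: 0.502
```

```bash
cat > lights.py <<'E'
import sys
from h import *
def find(im,d,c,verbose=True):
    W=cloud(d,c); H=hsv(im); out=[]
    m=((H[...,0]>104)&(H[...,0]<125)&(H[...,1]>110)&(W[...,2]>-8)&(W[...,2]<60)).astype(np.uint8)
    k,l,st,ce=cv2.connectedComponentsWithStats(m)
    for i in range(1,k):
        if st[i,4]<150: continue
        Q=W[l==i]; zt=np.percentile(Q[:,2],80); T=Q[abs(Q[:,2]-zt)<4][:,:2].astype(np.float32)
        if len(T)<50: continue
        (cx,cy),(w,h),a=cv2.minAreaRect(T)
        if w<h: a+=90; w,h=h,w
        a=(a+90)%180-90
        u=np.array([np.cos(np.radians(a)),np.sin(np.radians(a))])
        out.append((cx,cy,w,h,a,zt)); 
        if verbose: print('px',ce[i].round(),'blue ctr (%.1f,%.1f) len %.1f wid %.1f yaw %.1f deg ztop %.1f'%(cx,cy,w,h,a,zt),'grasp(+54)',(np.array([cx,cy])+54*u).round(1))
    return out
if __name__=='__main__':
    fn=sys.argv[1]; im,d,c=snap('wrist',fn); s=env.state(); print(s['t'],s['eef_pos'],s['tcp_rot'],s['joints'].round(2)); find(im,d,c)
E
python3 lights.py w7
```

```text
12.375 [ 497.40847021 -192.62430451  333.70955728] [-3.13643963  0.03589513 -0.03918455] [-0.49  0.27  1.59 -0.01  1.32  1.13]
px [48.  3.] blue ctr (735.2,125.7) len 19.3 wid 2.2 yaw -82.6 deg ztop 25.7 grasp(+54) [742.2  72.1]
px [346. 114.] blue ctr (598.7,-229.5) len 89.6 wid 19.3 yaw 10.6 deg ztop 19.4 grasp(+54) [ 651.8 -219.6]
px [420. 115.] blue ctr (590.6,-324.4) len 89.8 wid 34.7 yaw 3.5 deg ztop 33.2 grasp(+54) [ 644.5 -321.1]
px [267. 119.] blue ctr (595.8,-126.7) len 89.3 wid 18.9 yaw 7.0 deg ztop 19.5 grasp(+54) [ 649.4 -120.2]
px [343. 235.] blue ctr (436.1,-222.9) len 88.7 wid 18.2 yaw 6.2 deg ztop 19.3 grasp(+54) [ 489.8 -217.1]
px [410. 236.] blue ctr (430.4,-319.6) len 88.6 wid 20.5 yaw -11.4 deg ztop 19.1 grasp(+54) [ 483.3 -330.3]
px [284. 236.] blue ctr (439.0,-138.1) len 48.7 wid 18.1 yaw 7.1 deg ztop 19.4 grasp(+54) [ 492.6 -131.4]
```

View pics/w7.png

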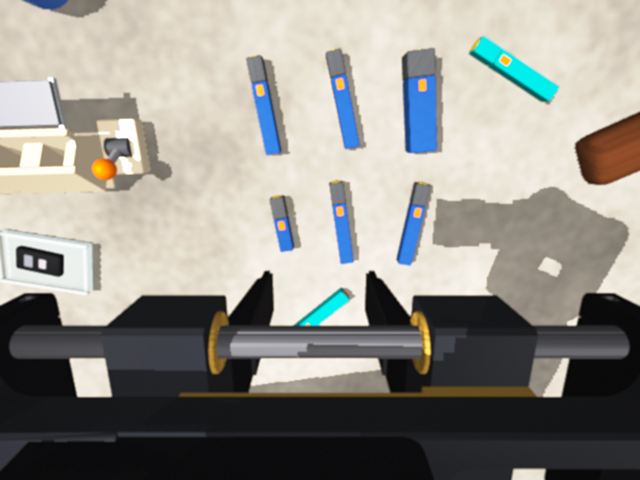

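```bash
python3 plan.py 649.4 -120.2 90 3.1416 0 0.122 -0.1 55
```

```text
n 6 D [ 152.    72.4 -243.7] rot [-0.5  2.  -9.2] t 12.375
[{"dx": 0.0329, "dy": -0.0161, "dz": 0.0497, "rx": -0.0009, "ry": 0.0038, "rz": -0.0171, "claw": -0.1}, {"dx": 0.033, "dy": -0.0152, "dz": 0.0499, "rx": -0.0009, "ry": 0.0038, "rz": -0.0171, "claw": -0.1}, {"dx": 0.0331, "dy": -0.0144, "dz": 0.0501, "rx": -0.0009, "ry": 0.0038, "rz": -0.0171, "claw": -0.1}, {"dx": 0.0332, "dy": -0.0136, "dz": 0.0502, "rx": -0.0009, "ry": 0.0038, "rz": -0.0171, "claw": -0.1}, {"dx": 0.0332, "dy": -0.0128, "dz": 0.0504, "rx": -0.0009, "ry": 0.0038, "rz": -0.0171, "claw": -0.1}, {"dx": 0.0333, "dy": -0.0119, "dz": 0.0506, "rx": -0.0009, "ry": 0.0038, "rz": -0.0171, "claw": -0.1}]
```

>>> {"api": "arm_command", "payload": {"steps": [{"dx": 0.033,"dy": -0.016,"dz": 0.05,"rx": 0.0,"ry": 0.004,"rz": -0.017,"claw": -0.1},{"dx": 0.033,"dy": -0.015,"dz": 0.05,"rx": 0.0,"ry": 0.004,"rz": -0.017,"claw": -0.1},{"dx": 0.033,"dy": -0.014,"dz": 0.05,"rx": 0.0,"ry": 0.004,"rz": -0.017,"claw": -0.1},{"dx": 0.033,"dy": -0.014,"dz": 0.05,"rx": 0.0,"ry": 0.004,"rz": -0.017,"claw": -0.1},{"dx": 0.033,"dy": -0.013,"dz": 0.05,"rx": 0.0,"ry": 0.004,"rz": -0.017,"claw": -0.1},{"dx": 0.033,"dy": -0.012,"dz": 0.05,"rx": 0.0,"ry": 0.004,"rz": -0.017,"claw": -0.1},{"dx": 0.0,"dy": 0.0,"dz": 0.0,"rx": 0.0,"ry": 0.0,"rz": 0.0,"claw": -0.1}]}}

```text
t: 13.25
eef_pos: [654.1, -104.8, 75.4]
tcp_rot: [-3.128, 0.004, 0.147]
ft_force: [-1.0, -0.1, -0.1]
opening: 0.552
```

```bash
python3 plan.py 649.4 -120.2 60 3.1416 0 0.122 -0.1 55; python3 lights.py w8
```

```text
n 1 D [ -4.7 -15.4 -15.4] rot [-0.8  0.2  1.4] t 13.25
[{"dx": -0.0086, "dy": 0.0184, "dz": 0.019, "rx": -0.0084, "ry": 0.0028, "rz": 0.0161, "claw": -0.1}]
13.3 [ 654.24192203 -105.57026602   77.34911541] [-3.12940504e+00  2.14674019e-03  1.46312553e-01] [-0.26  0.69  1.58  0.01  0.87  1.15]
px [13. 35.] blue ctr (761.7,97.9) len 37.5 wid 7.1 yaw -12.4 deg ztop 16.2 grasp(+54) [814.4  86.3]
px [340. 305.] blue ctr (623.4,-123.3) len 35.2 wid 19.0 yaw 6.9 deg ztop 19.1 grasp(+54) [ 677.  -116.8]
px [337. 375.] blue ctr (565.7,-130.4) len 29.5 wid 19.3 yaw 6.6 deg ztop 19.1 grasp(+54) [ 619.3 -124.1]
```

View pics/w8.png

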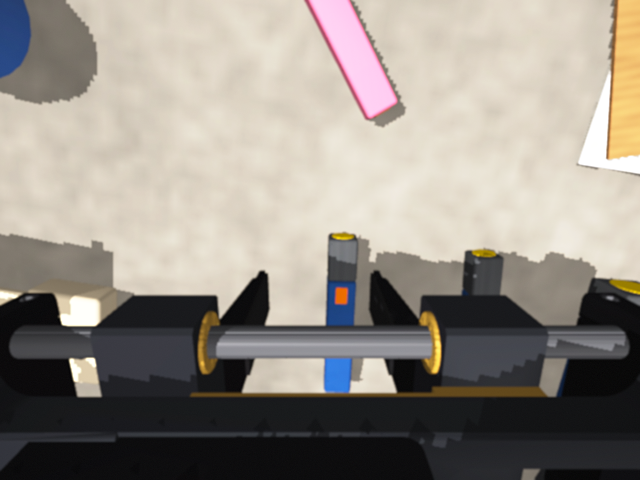

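>>> {"api": "arm_command", "payload": {"steps": [{"dx": -0.0086,"dy": 0.018,"dz": 0.02,"rx": -0.008,"ry": 0.002,"rz": 0.016,"claw": -0.1},{"dx": 0.0,"dy": 0.0,"dz": 0.0,"rx": 0.0,"ry": 0.0,"rz": 0.0,"claw": -0.1},{"dx": 0.0,"dy": 0.0,"dz": 0.0,"rx": 0.0,"ry": 0.0,"rz": 0.0,"claw": -0.1}]}}

```text
t: 13.68
eef_pos: [650.0, -120.0, 64.9]
tcp_rot: [3.14, -0.004, 0.123]
ft_force: [-0.0, -0.7, 0.4]
opening: 0.55
```

```bash
python3 plan.py 649.4 -120.2 5 3.1416 0 0.122 -0.1 60
```

```text
n 1 D [ -0.6  -0.2 -59.9] rot [ 0.1 -0.3  0.1] t 13.675
[{"dx": -0.0011, "dy": 0.0001, "dz": 0.0749, "rx": 0.0011, "ry": -0.0028, "rz": 0.0008, "claw": -0.1}]
```

>>> {"api": "arm_command", "payload": {"steps": [{"dx": 0.0,"dy": 0.0,"dz": 0.04,"rx": 0.0,"ry": -0.003,"rz": 0.0,"claw": -0.1},{"dx": 0.0,"dy": 0.0,"dz": 0.034,"rx": 0.0,"ry": 0.0,"rz": 0.0,"claw": -0.1},{"dx": 0.0,"dy": 0.0,"dz": 0.0,"rx": 0.0,"ry": 0.0,"rz": 0.0,"claw": -0.1}]}}

```text
t: 14.05
eef_pos: [652.3, -119.8, 9.6]
tcp_rot: [3.138, -0.006, 0.125]
ft_force: [-0.3, 1.0, 0.2]
opening: 0.548
```

```bash
python3 plan.py 649.4 -120.2 5 3.1416 0 0.122 -0.1 60
```

```text
n 1 D [-2.9 -0.4 -4.6] rot [ 0.2 -0.3  0.2] t 14.05
[{"dx": -0.0037, "dy": 0.0, "dz": 0.0057, "rx": 0.0025, "ry": -0.0038, "rz": 0.0017, "claw": -0.1}]
```

>>> {"api": "arm_command", "payload": {"steps": [{"dx": -0.004,"dy": 0.0,"dz": 0.006,"rx": 0.002,"ry": -0.004,"rz": 0.0,"claw": -0.1},{"dx": 0.0,"dy": 0.0,"dz": 0.0,"rx": 0.0,"ry": 0.0,"rz": 0.0,"claw": 1.0},{"dx": 0.0,"dy": 0.0,"dz": 0.0,"rx": 0.0,"ry": 0.0,"rz": 0.0,"claw": 1.0},{"dx": 0.0,"dy": 0.0,"dz": 0.0,"rx": 0.0,"ry": 0.0,"rz": 0.0,"claw": 1.0},{"dx": 0.0,"dy": 0.0,"dz": 0.0,"rx": 0.0,"ry": 0.0,"rz": 0.0,"claw": 1.0}]}}

```text
t: 14.68
eef_pos: [650.7, -120.6, 9.1]
tcp_rot: [3.139, -0.004, 0.125]
ft_force: [-0.5, 0.5, -0.9]
opening: 0.207
```

```bash
cat > well.py <<'E'
import sys
from h import *
O=np.array([569.8,201.6]); th=-0.0148
xv=np.array([np.cos(th),np.sin(th),0]); yv=np.array([-np.sin(th),np.cos(th),0]); zv=np.array([0,0,1.])
a=.5*xv+.8660254*zv; t=.8660254*xv-.5*zv
def tcp(k,up,g,dt):  # up: mm above seated along axis, g: grasp from light centre to lens, dt: TCP beyond light axis
    m=np.array([*O,78])+[-78,-26,26,78][k]*yv
    return m+a*(up-6+g)+t*dt
if __name__=='__main__':
    k=int(sys.argv[1]); g=float(sys.argv[2]); dt=float(sys.argv[3])
    for up in (130,100,75,30,5,0): print(up,tcp(k,up,g,dt).round(1))
E
python3 well.py 0 37 5; python3 -c "
from h import *
s=env.state();print(s['eef_pos'],s['tcp_rot'],s['opening'])"
```

```text
130 [653.5 122.4 214.9]
100 [638.5 122.6 188.9]
75 [626.  122.8 167.3]
30 [603.5 123.1 128.3]
5 [591.  123.3 106.7]
0 [588.5 123.3 102.3]
[ 650.7122048  -120.55102218    9.14654583] [ 3.13895148 -0.00445107  0.12513737] 0.20661364448737657
```

>>> {"api": "arm_command", "payload": {"steps": [{"dx": 0.0,"dy": 0.0,"dz": -0.03,"rx": 0.0,"ry": 0.0,"rz": 0.0,"claw": 1.0},{"dx": 0.0,"dy": 0.0,"dz": -0.06,"rx": 0.0,"ry": 0.0,"rz": 0.0,"claw": 1.0},{"dx": 0.0,"dy": 0.0,"dz": -0.07,"rx": 0.0,"ry": 0.0,"rz": 0.0,"claw": 1.0},{"dx": 0.0,"dy": 0.0,"dz": -0.07,"rx": 0.0,"ry": 0.0,"rz": 0.0,"claw": 1.0},{"dx": 0.0,"dy": 0.0,"dz": -0.04,"rx": 0.0,"ry": 0.0,"rz": 0.0,"claw": 1.0}]}}

```text
t: 15.3
eef_pos: [648.6, -119.9, 228.4]
tcp_rot: [-3.141, 0.002, 0.125]
ft_force: [0.1, -0.2, -0.9]
opening: 0.208
```

```bash
python3 plan.py 640 122.4 240 3.1416 -1.0472 -0.015 1 40
```

```text
n 7 D [ -8.6 242.3  11.6] rot [-4.2 60.   7.3] t 15.3
[{"dx": 0.0039, "dy": -0.0431, "dz": -0.0021, "rx": -0.0067, "ry": 0.0952, "rz": 0.0115, "claw": 1.0}, {"dx": 0.0034, "dy": -0.0432, "dz": -0.002, "rx": -0.0067, "ry": 0.0952, "rz": 0.0115, "claw": 1.0}, {"dx": 0.0029, "dy": -0.0432, "dz": -0.002, "rx": -0.0067, "ry": 0.0952, "rz": 0.0115, "claw": 1.0}, {"dx": 0.0024, "dy": -0.0432, "dz": -0.002, "rx": -0.0067, "ry": 0.0952, "rz": 0.0115, "claw": 1.0}, {"dx": 0.0019, "dy": -0.0432, "dz": -0.0022, "rx": -0.0067, "ry": 0.0952, "rz": 0.0115, "claw": 1.0}, {"dx": 0.0015, "dy": -0.0432, "dz": -0.0023, "rx": -0.0067, "ry": 0.0952, "rz": 0.0115, "claw": 1.0}, {"dx": 0.0011, "dy": -0.0432, "dz": -0.0026, "rx": -0.0067, "ry": 0.0952, "rz": 0.0115, "claw": 1.0}]
```

>>> {"api": "arm_command", "payload": {"steps": [{"dx": 0.004,"dy": -0.043,"dz": -0.002,"rx": -0.007,"ry": 0.095,"rz": 0.011,"claw": 1.0},{"dx": 0.003,"dy": -0.043,"dz": -0.002,"rx": -0.007,"ry": 0.095,"rz": 0.011,"claw": 1.0},{"dx": 0.003,"dy": -0.043,"dz": -0.002,"rx": -0.007,"ry": 0.095,"rz": 0.011,"claw": 1.0},{"dx": 0.002,"dy": -0.043,"dz": -0.002,"rx": -0.007,"ry": 0.095,"rz": 0.011,"claw": 1.0},{"dx": 0.002,"dy": -0.043,"dz": -0.002,"rx": -0.007,"ry": 0.095,"rz": 0.011,"claw": 1.0},{"dx": 0.002,"dy": -0.043,"dz": -0.002,"rx": -0.007,"ry": 0.095,"rz": 0.011,"claw": 1.0},{"dx": 0.001,"dy": -0.043,"dz": -0.002,"rx": -0.007,"ry": 0.095,"rz": 0.011,"claw": 1.0},{"dx": 0.0,"dy": 0.0,"dz": 0.0,"rx": 0.0,"ry": 0.0,"rz": 0.0,"claw": 1.0}]}}

```text
t: 16.3
eef_pos: [644.8, 63.2, 257.0]
tcp_rot: [3.092, -0.776, 0.055]
ft_force: [-0.2, 0.1, -1.0]
opening: 0.205
```

```bash
python3 -c "
from h import *
s=env.state();print(s['joints'])
im,d,c=snap('scene','sc8')"; python3 well.py 0 39 1|head -1; python3 plan.py 654.5 122.4 216.6 3.1416 -1.0472 -0.015 1 80
```

```text
[ 7.37088256e-04  3.04803091e-01  1.99435208e+00 -1.79925459e-01
  6.58753892e-02  1.71153424e+00]
130 [651.  122.4 218.7]
n 2 D [  9.8  59.4 -40.1] rot [-0.3 15.5  2.8] t 16.35
[{"dx": -0.0117, "dy": -0.0379, "dz": 0.0217, "rx": -0.0019, "ry": 0.086, "rz": 0.0157, "claw": 1.0}, {"dx": -0.0155, "dy": -0.0376, "dz": 0.0198, "rx": -0.0019, "ry": 0.086, "rz": 0.0157, "claw": 1.0}]
```

View pics/sc8.png

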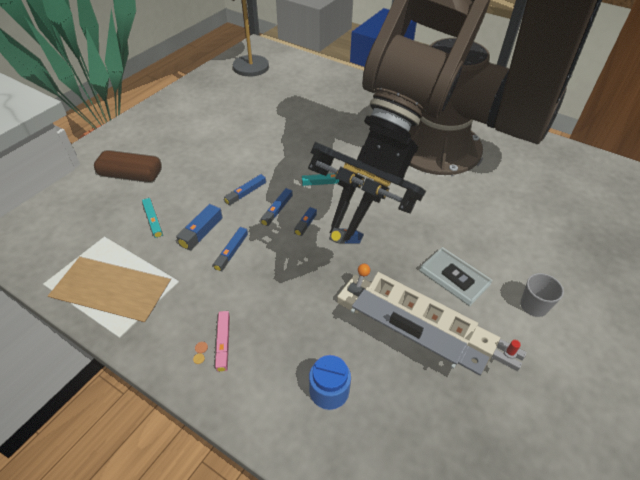

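```bash
python3 plan.py 610 -60 150 3.1416 0 0 1 45
```

```text
n 5 D [ -34.7 -123.  -106.7] rot [  1.5 -44.5   1.9] t 16.35
[{"dx": -0.0261, "dy": 0.0296, "dz": 0.0133, "rx": 0.0033, "ry": -0.0989, "rz": 0.0041, "claw": 1.0}, {"dx": -0.0235, "dy": 0.0298, "dz": 0.017, "rx": 0.0033, "ry": -0.0989, "rz": 0.0041, "claw": 1.0}, {"dx": -0.0204, "dy": 0.0301, "dz": 0.0202, "rx": 0.0033, "ry": -0.0989, "rz": 0.0041, "claw": 1.0}, {"dx": -0.0169, "dy": 0.0303, "dz": 0.023, "rx": 0.0033, "ry": -0.0989, "rz": 0.0041, "claw": 1.0}, {"dx": -0.0129, "dy": 0.0305, "dz": 0.0251, "rx": 0.0033, "ry": -0.0989, "rz": 0.0041, "claw": 1.0}]
```

>>> {"api": "arm_command", "payload": {"steps": [{"dx": -0.026,"dy": 0.03,"dz": 0.013,"rx": 0.003,"ry": -0.099,"rz": 0.004,"claw": 1.0},{"dx": -0.024,"dy": 0.03,"dz": 0.017,"rx": 0.003,"ry": -0.099,"rz": 0.004,"claw": 1.0},{"dx": -0.02,"dy": 0.03,"dz": 0.02,"rx": 0.003,"ry": -0.099,"rz": 0.004,"claw": 1.0},{"dx": -0.017,"dy": 0.03,"dz": 0.023,"rx": 0.003,"ry": -0.099,"rz": 0.004,"claw": 1.0},{"dx": -0.013,"dy": 0.03,"dz": 0.025,"rx": 0.003,"ry": -0.099,"rz": 0.004,"claw": 1.0},{"dx": 0.0,"dy": 0.0,"dz": 0.0,"rx": 0.0,"ry": 0.0,"rz": 0.0,"claw": 1.0}]}}

```text
t: 17.1
eef_pos: [608.9, -56.7, 146.7]
tcp_rot: [-3.115, 0.017, 0.013]
ft_force: [-0.1, 0.3, -1.3]
opening: 0.207
```

```bash
python3 plan.py 605 -60 40 3.1416 0 0 1 50
```

```text
n 3 D [  -3.9   -3.3 -106.7] rot [-1.5  1.   0.7] t 17.1
[{"dx": -0.0009, "dy": 0.0025, "dz": 0.0444, "rx": -0.0055, "ry": 0.0035, "rz": 0.0027, "claw": 1.0}, {"dx": -0.0011, "dy": 0.0021, "dz": 0.0445, "rx": -0.0055, "ry": 0.0035, "rz": 0.0027, "claw": 1.0}, {"dx": -0.0014, "dy": 0.0018, "dz": 0.0445, "rx": -0.0055, "ry": 0.0035, "rz": 0.0027, "claw": 1.0}]
```

>>> {"api": "arm_command", "payload": {"steps": [{"dx": -0.001,"dy": 0.002,"dz": 0.044,"rx": -0.005,"ry": 0.004,"rz": 0.003,"claw": 1.0},{"dx": -0.001,"dy": 0.002,"dz": 0.044,"rx": -0.005,"ry": 0.004,"rz": 0.003,"claw": 1.0},{"dx": -0.001,"dy": 0.002,"dz": 0.03,"rx": -0.005,"ry": 0.003,"rz": 0.003,"claw": 1.0},{"dx": 0.0,"dy": 0.0,"dz": 0.0,"rx": 0.0,"ry": 0.0,"rz": 0.0,"claw": 1.0}]}}

```text
t: 17.6
eef_pos: [607.0, -54.9, 51.8]
tcp_rot: [-3.126, -0.014, 0.003]
ft_force: [1.3, -0.3, -1.6]
opening: 0.208
```

```bash
python3 plan.py 605 -60 10 3.1416 0 0 1 50
```

```text
n 1 D [ -2.   -5.1 -41.8] rot [-0.9 -0.8  0.2] t 17.6
[{"dx": -0.0033, "dy": 0.0073, "dz": 0.0521, "rx": -0.0101, "ry": -0.009, "rz": 0.0017, "claw": 1.0}]
```

>>> {"api": "arm_command", "payload": {"steps": [{"dx": 0.0,"dy": 0.006,"dz": 0.03,"rx": -0.01,"ry": -0.009,"rz": 0.0,"claw": 1.0},{"dx": 0.0,"dy": 0.0,"dz": 0.016,"rx": 0.0,"ry": 0.0,"rz": 0.0,"claw": 1.0},{"dx": 0.0,"dy": 0.0,"dz": 0.0,"rx": 0.0,"ry": 0.0,"rz": 0.0,"claw": 1.0}]}}

```text
t: 17.98
eef_pos: [609.4, -57.7, 18.2]
tcp_rot: [-3.138, -0.008, 0.005]
ft_force: [0.5, -0.3, -0.3]
opening: 0.204
```

```bash
python3 plan.py 605 -60 10 3.1416 0 0 1 50
```

```text
n 1 D [-4.4 -2.3 -8.2] rot [-0.2 -0.5  0.3] t 17.975
[{"dx": -0.0057, "dy": 0.0029, "dz": 0.0102, "rx": -0.0024, "ry": -0.0052, "rz": 0.0029, "claw": 1.0}]
```

Lower to contact, then release.

>>> {"api": "arm_command", "payload": {"steps": [{"dx": 0.0,"dy": 0.0,"dz": 0.009,"rx": -0.002,"ry": -0.005,"rz": 0.0,"claw": 1.0},{"dx": 0.0,"dy": 0.0,"dz": 0.0,"rx": 0.0,"ry": 0.0,"rz": 0.0,"claw": 1.0},{"dx": 0.0,"dy": 0.0,"dz": 0.0,"rx": 0.0,"ry": 0.0,"rz": 0.0,"claw": 1.0}]}}

```text
t: 18.35
eef_pos: [610.5, -57.5, 12.7]
tcp_rot: [-3.141, -0.003, 0.005]
ft_force: [-0.0, 0.4, 0.0]
opening: 0.208
```

>>> {"api": "arm_command", "payload": {"steps": [{"dx": 0.0,"dy": 0.0,"dz": 0.005,"rx": 0.0,"ry": 0.0,"rz": 0.0,"claw": 1.0},{"dx": 0.0,"dy": 0.0,"dz": 0.0,"rx": 0.0,"ry": 0.0,"rz": 0.0,"claw": 1.0},{"dx": 0.0,"dy": 0.0,"dz": 0.0,"rx": 0.0,"ry": 0.0,"rz": 0.0,"claw": 0.4},{"dx": 0.0,"dy": 0.0,"dz": 0.0,"rx": 0.0,"ry": 0.0,"rz": 0.0,"claw": 0.2},{"dx": 0.0,"dy": 0.0,"dz": -0.02,"rx": 0.0,"ry": 0.0,"rz": 0.0,"claw": 0.2}]}}

```text
t: 18.98
eef_pos: [610.1, -57.5, 24.6]
tcp_rot: [-3.14, -0.002, 0.005]
ft_force: [0.9, 0.5, 0.2]
opening: 0.391
```

```bash
python3 lights.py w9; python3 plan.py 610 -57.5 20 3.1416 0.66 0 0.2 50
```

```text
19.025 [611.40161158 -57.67303036  27.37391493] [-3.1411608  -0.00602926  0.00483027] [-0.2   0.71  1.75  0.    0.68  1.36]
px [617. 264.] blue ctr (621.1,-220.2) len 43.0 wid 11.9 yaw 10.8 deg ztop 18.4 grasp(+54) [ 674.2 -210.1]
px [319. 314.] blue ctr (594.3,-57.0) len 18.8 wid 12.4 yaw -89.9 deg ztop 18.9 grasp(+54) [ 594.3 -111. ]
px [319. 376.] blue ctr (556.0,-57.0) len 23.7 wid 18.7 yaw 0.9 deg ztop 19.1 grasp(+54) [610.  -56.1]
n 4 D [-1.4  0.2 -7.4] rot [  0.1 -38.2   0.3] t 19.025
[{"dx": -0.0005, "dy": -0.0001, "dz": 0.0023, "rx": 0.0002, "ry": -0.106, "rz": 0.0008, "claw": 0.2}, {"dx": -0.0001, "dy": -0.0001, "dz": 0.0023, "rx": 0.0002, "ry": -0.106, "rz": 0.0008, "claw": 0.2}, {"dx": 0.0003, "dy": -0.0001, "dz": 0.0023, "rx": 0.0002, "ry": -0.106, "rz": 0.0008, "claw": 0.2}, {"dx": 0.0007, "dy": -0.0001, "dz": 0.0022, "rx": 0.0002, "ry": -0.106, "rz": 0.0008, "claw": 0.2}]
```

View pics/w9.png

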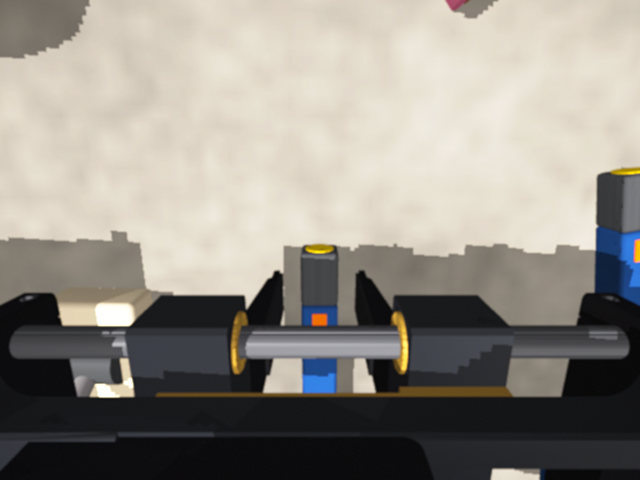

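>>> {"api": "arm_command", "payload": {"steps": [{"dx": 0.0,"dy": 0.0,"dz": 0.0,"rx": 0.0,"ry": -0.106,"rz": 0.0,"claw": 0.2},{"dx": 0.0,"dy": 0.0,"dz": 0.0,"rx": 0.0,"ry": -0.106,"rz": 0.0,"claw": 0.2},{"dx": 0.0,"dy": 0.0,"dz": 0.0,"rx": 0.0,"ry": -0.106,"rz": 0.0,"claw": 0.2},{"dx": 0.0,"dy": 0.0,"dz": 0.0,"rx": 0.0,"ry": -0.106,"rz": 0.0,"claw": 0.2},{"dx": 0.0,"dy": 0.0,"dz": 0.0,"rx": 0.0,"ry": 0.0,"rz": 0.0,"claw": 0.2}]}}

```text
t: 19.65
eef_pos: [612.7, -58.1, 33.2]
tcp_rot: [3.139, 0.672, 0.002]
ft_force: [-0.3, -0.6, -0.5]
opening: 0.399
```

```bash
python3 plan.py 608 -57.5 8 3.1416 0.66 0 0.2 50; python3 -c "
from h import *
print(env.state()['joints'])"
```

```text
n 1 D [ -4.7   0.6 -25.2] rot [0.2 0.7 0.1] t 19.65
[{"dx": 0.015, "dy": -0.0008, "dz": 0.0282, "rx": 0.0025, "ry": 0.0079, "rz": 0.0012, "claw": 0.2}]
[-0.15690962  0.96455328  1.2634476  -0.10143912  1.57944559  1.44487603]
```

>>> {"api": "arm_command", "payload": {"steps": [{"dx": 0.015,"dy": 0.0,"dz": 0.029,"rx": 0.0,"ry": 0.008,"rz": 0.0,"claw": 0.2},{"dx": 0.0,"dy": 0.0,"dz": 0.0,"rx": 0.0,"ry": 0.0,"rz": 0.0,"claw": 0.2},{"dx": 0.0,"dy": 0.0,"dz": 0.0,"rx": 0.0,"ry": 0.0,"rz": 0.0,"claw": 0.2}]}}

```text
t: 20.02
eef_pos: [608.7, -58.3, 9.9]
tcp_rot: [3.138, 0.645, 0.002]
ft_force: [0.3, -0.8, -0.0]
opening: 0.398
```

```bash
python3 plan.py 608 -57.5 8 3.1416 0.66 0 0.2 50
```

```text
n 1 D [-0.7  0.8 -1.9] rot [ 0.3 -0.8  0.1] t 20.025
[{"dx": 0.0007, "dy": -0.0011, "dz": 0.0024, "rx": 0.0029, "ry": -0.0093, "rz": 0.001, "claw": 0.2}]
```

>>> {"api": "arm_command", "payload": {"steps": [{"dx": 0.0,"dy": 0.0,"dz": 0.0,"rx": 0.0,"ry": 0.0,"rz": 0.0,"claw": 1.0},{"dx": 0.0,"dy": 0.0,"dz": 0.0,"rx": 0.0,"ry": 0.0,"rz": 0.0,"claw": 1.0},{"dx": 0.0,"dy": 0.0,"dz": 0.0,"rx": 0.0,"ry": 0.0,"rz": 0.0,"claw": 1.0},{"dx": -0.02,"dy": 0.0,"dz": -0.03,"rx": 0.0,"ry": 0.0,"rz": 0.0,"claw": 1.0},{"dx": -0.04,"dy": 0.0,"dz": -0.05,"rx": 0.0,"ry": 0.0,"rz": 0.0,"claw": 1.0},{"dx": -0.04,"dy": 0.0,"dz": -0.05,"rx": 0.0,"ry": 0.0,"rz": 0.0,"claw": 1.0},{"dx": -0.04,"dy": 0.0,"dz": -0.05,"rx": 0.0,"ry": 0.0,"rz": 0.0,"claw": 1.0}]}}

```text
t: 20.9
eef_pos: [604.3, -57.8, 194.4]
tcp_rot: [3.14, 0.649, 0.003]
ft_force: [0.3, -0.5, -0.3]
opening: 0.207
```

```bash
python3 well.py 0 37 0; python3 plan.py 649 122.4 220 3.1416 -0.402 -0.015 1 30
```

```text
130 [649.1 122.4 217.4]
100 [634.1 122.6 191.4]
75 [621.6 122.8 169.8]
30 [599.1 123.2 130.8]
5 [586.6 123.3 109.2]
0 [584.1 123.4 104.8]
n 7 D [ 44.7 180.2  25.6] rot [ 0.2 60.2  1.1] t 20.9
[{"dx": 0.0037, "dy": -0.0321, "dz": -0.0086, "rx": 0.0004, "ry": 0.0956, "rz": 0.0018, "claw": 1.0}, {"dx": 0.0048, "dy": -0.0322, "dz": -0.0079, "rx": 0.0004, "ry": 0.0956, "rz": 0.0018, "claw": 1.0}, {"dx": 0.0059, "dy": -0.0322, "dz": -0.0071, "rx": 0.0004, "ry": 0.0956, "rz": 0.0018, "claw": 1.0}, {"dx": 0.0068, "dy": -0.0322, "dz": -0.0061, "rx": 0.0004, "ry": 0.0956, "rz": 0.0018, "claw": 1.0}, {"dx": 0.0075, "dy": -0.0322, "dz": -0.005, "rx": 0.0004, "ry": 0.0956, "rz": 0.0018, "claw": 1.0}, {"dx": 0.0081, "dy": -0.0322, "dz": -0.0038, "rx": 0.0004, "ry": 0.0956, "rz": 0.0018, "claw": 1.0}, {"dx": 0.0085, "dy": -0.0323, "dz": -0.0026, "rx": 0.0004, "ry": 0.0956, "rz": 0.0018, "claw": 1.0}]
```

>>> {"api": "arm_command", "payload": {"steps": [{"dx": 0.004,"dy": -0.032,"dz": -0.009,"rx": 0.0,"ry": 0.096,"rz": 0.002,"claw": 1.0},{"dx": 0.005,"dy": -0.032,"dz": -0.008,"rx": 0.0,"ry": 0.096,"rz": 0.002,"claw": 1.0},{"dx": 0.006,"dy": -0.032,"dz": -0.007,"rx": 0.0,"ry": 0.096,"rz": 0.002,"claw": 1.0},{"dx": 0.007,"dy": -0.032,"dz": -0.006,"rx": 0.0,"ry": 0.096,"rz": 0.002,"claw": 1.0},{"dx": 0.008,"dy": -0.032,"dz": -0.005,"rx": 0.0,"ry": 0.096,"rz": 0.002,"claw": 1.0},{"dx": 0.008,"dy": -0.032,"dz": -0.004,"rx": 0.0,"ry": 0.096,"rz": 0.002,"claw": 1.0},{"dx": 0.008,"dy": -0.032,"dz": -0.003,"rx": 0.0,"ry": 0.096,"rz": 0.002,"claw": 1.0},{"dx": 0.0,"dy": 0.0,"dz": 0.0,"rx": 0.0,"ry": 0.0,"rz": 0.0,"claw": 1.0}]}}

```text
t: 21.9
eef_pos: [651.2, 126.5, 227.1]
tcp_rot: [3.14, -0.448, -0.018]
ft_force: [0.1, 0.3, 0.6]
opening: 0.208
```

```bash
python3 plan.py 649 122.4 217.5 3.1416 -0.402 -0.015 1 50;python3 -c "
from h import *
print(env.state()['joints'],env.state()['tcp_rot'])"
```

```text
n 1 D [-2.2 -4.1 -9.6] rot [ 0.1 -2.7 -0.1] t 21.9
[{"dx": -0.0076, "dy": 0.0052, "dz": 0.0097, "rx": 0.0015, "ry": -0.0295, "rz": -0.0015, "claw": 1.0}]
[ 0.11683558  0.39890327  1.76444189 -0.11626032  0.53662826  1.79213712] [ 3.14037108 -0.44826913 -0.01760664]
```

>>> {"api": "arm_command", "payload": {"steps": [{"dx": -0.0075,"dy": 0.005,"dz": 0.01,"rx": 0.0,"ry": -0.03,"rz": 0.0,"claw": 1.0},{"dx": 0.0,"dy": 0.0,"dz": 0.0,"rx": 0.0,"ry": 0.0,"rz": 0.0,"claw": 1.0},{"dx": 0.0,"dy": 0.0,"dz": 0.0,"rx": 0.0,"ry": 0.0,"rz": 0.0,"claw": 1.0}]}}

```text
t: 22.28
eef_pos: [649.6, 121.4, 217.6]
tcp_rot: [3.14, -0.397, -0.018]
ft_force: [-0.6, -0.5, -0.8]
opening: 0.206
```

```bash
python3 plan.py 649 122.4 217.5 3.1416 -0.402 -0.015 1 50
cat > inhand.py <<'E'
import sys
from h import *
from well import *
# blue light held: points in well-k frame (x perp t, y, along a) from scene & side
k=int(sys.argv[1]); m=np.array([*O,78])+[-78,-26,26,78][k]*yv
for n in sys.argv[2:]:
    cam='scene' if n[0]=='c' else 'side'
    im,d,c=snap(cam,n); W=cloud(d,c); H=hsv(im)
    D=W-m; L=np.stack([D@t,D@yv,D@a],-1)
    mk=(H[...,0]>104)&(H[...,0]<125)&(H[...,1]>100)&(abs(L[...,0])<60)&(abs(L[...,1])<24)&(L[...,2]>-10)&(L[...,2]<200)
    Q=L[mk]; print(n,len(Q),'t/y/a min',np.percentile(Q,2,0).round(1),'max',np.percentile(Q,98,0).round(1))
    A=np.c_[Q[:,2],np.ones(len(Q))]
    print(' slope t,y vs a',np.linalg.lstsq(A,Q[:,:2],rcond=None)[0].round(3).tolist())
    for lo in range(0,160,20):
        q=Q[(Q[:,2]>=lo)&(Q[:,2]<lo+20)]
        if len(q)>8: print('  a',lo,'t',np.percentile(q[:,0],[3,97]).round(1),'y',np.percentile(q[:,1],[3,97]).round(1))
    v,u=np.where(mk)
    cv2.imwrite('pics/%s_c.png'%n,cv2.resize(im[max(0,int(v.mean())-75):int(v.mean())+75,max(0,int(u.mean())-75):int(u.mean())+75,::-1],(600,600),interpolation=cv2.INTER_CUBIC))
E
python3 inhand.py 0 c10 s10; python3 -c "
import cv2,numpy as np
cv2.imwrite('pics/cs10.png',np.hstack([cv2.resize(cv2.imread('pics/%s_c.png'%n),(400,400)) for n in('c10','s10')]))"
```

```text
n 1 D [-0.6  1.  -0.1] rot [ 0.2  0.3 -0.2] t 22.275
[{"dx": -0.0007, "dy": -0.0012, "dz": -0.0002, "rx": 0.0018, "ry": 0.0032, "rz": -0.0017, "claw": 1.0}]
c10 107 t/y/a min [-4.4  6.8 69.1] max [ 11.4   9.9 147.6]
 slope t,y vs a [[0.051, -0.006], [-1.391, 9.761]]
  a 60 t [-4.1  8.5] y [ 8.9 10. ]
  a 80 t [-4.8 10.7] y [8.5 9.8]
  a 100 t [-4.1 11.3] y [6.8 9.7]
  a 120 t [-2.8 11.5] y [6.9 9.6]
  a 140 t [-1.1 10.7] y [8.5 9.6]
s10 495 t/y/a min [-12.5  -4.   65.4] max [  7.4  11.7 151.2]
 slope t,y vs a [[0.018, 0.009], [-5.766, 6.046]]
  a 60 t [-12.2   5.7] y [-2.3 11.3]
  a 80 t [-12.2   7.1] y [-2.9 11.1]
  a 100 t [-12.2   6.7] y [-2.9 11.5]
  a 120 t [-12.    7.2] y [-0.7 10.8]
  a 140 t [-13.3   6.6] y [ 2.3 12. ]
```

View pics/cs10.png

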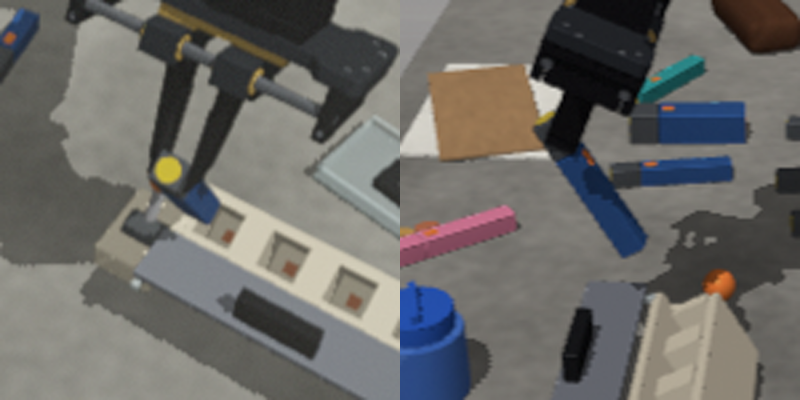

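```bash
python3 plan.py 624 122.8 174 3.1416 -0.402 -0.015 1 60
```

```text
n 1 D [-25.4   1.3 -43.5] rot [ 0.2  0.3 -0.1] t 22.375
[{"dx": -0.0504, "dy": -0.0011, "dz": 0.0379, "rx": 0.0018, "ry": 0.0031, "rz": -0.0016, "claw": 1.0}]
```

>>> {"api": "arm_command", "payload": {"steps": [{"dx": -0.025,"dy": -0.001,"dz": 0.019,"rx": 0.0,"ry": 0.0,"rz": 0.0,"claw": 1.0},{"dx": -0.025,"dy": 0.0,"dz": 0.019,"rx": 0.0,"ry": 0.0,"rz": 0.0,"claw": 1.0},{"dx": 0.0,"dy": 0.0,"dz": 0.0,"rx": 0.0,"ry": 0.0,"rz": 0.0,"claw": 1.0},{"dx": 0.0,"dy": 0.0,"dz": 0.0,"rx": 0.0,"ry": 0.0,"rz": 0.0,"claw": 1.0}]}}

```text
t: 22.88
eef_pos: [625.2, 122.3, 175.0]
tcp_rot: [3.14, -0.4, -0.018]
ft_force: [0.0, -0.2, -0.3]
opening: 0.203
```

```bash
python3 plan.py 604 123 139.3 3.1416 -0.402 -0.015 1 60
```

```text
n 1 D [-21.2   0.7 -35.7] rot [ 0.2  0.1 -0.2] t 22.875
[{"dx": -0.0418, "dy": -0.0004, "dz": 0.0307, "rx": 0.0018, "ry": 0.0011, "rz": -0.002, "claw": 1.0}]
```

>>> {"api": "arm_command", "payload": {"steps": [{"dx": -0.021,"dy": 0.0,"dz": 0.015,"rx": 0.0,"ry": 0.0,"rz": 0.0,"claw": 1.0},{"dx": -0.021,"dy": 0.0,"dz": 0.015,"rx": 0.0,"ry": 0.0,"rz": 0.0,"claw": 1.0},{"dx": 0.0,"dy": 0.0,"dz": 0.0,"rx": 0.0,"ry": 0.0,"rz": 0.0,"claw": 1.0}]}}

```text
t: 23.25
eef_pos: [606.3, 122.7, 142.5]
tcp_rot: [3.141, -0.406, -0.019]
ft_force: [0.7, 0.4, -0.1]
opening: 0.208
```

```bash
python3 plan.py 587 123.3 110 3.1416 -0.402 -0.015 1 60
```

```text
n 1 D [-19.3   0.6 -32.5] rot [ 0.1 -0.2 -0.2] t 23.25
[{"dx": -0.0382, "dy": -0.0003, "dz": 0.0277, "rx": 0.0015, "ry": -0.0027, "rz": -0.0024, "claw": 1.0}]
```

>>> {"api": "arm_command", "payload": {"steps": [{"dx": -0.019,"dy": 0.0,"dz": 0.014,"rx": 0.0,"ry": 0.0,"rz": 0.0,"claw": 1.0},{"dx": -0.017,"dy": 0.0,"dz": 0.012,"rx": 0.0,"ry": 0.0,"rz": 0.0,"claw": 1.0},{"dx": 0.0,"dy": 0.0,"dz": 0.0,"rx": 0.0,"ry": 0.0,"rz": 0.0,"claw": 1.0}]}}

```text
t: 23.62
eef_pos: [592.0, 123.1, 115.6]
tcp_rot: [3.141, -0.413, -0.02]
ft_force: [-0.8, 1.5, -0.6]
opening: 0.205
```

```bash
python3 plan.py 587 123.3 110 3.1416 -0.402 -0.015 1 60;  python3 inhand.py 0 c11 s11; python3 -c "
import cv2,numpy as np
cv2.imwrite('pics/cs11.png',np.hstack([cv2.resize(cv2.imread('pics/%s_c.png'%n),(400,400)) for n in('c11','s11')]))"
```

```text
n 1 D [-5.   0.2 -5.6] rot [ 0.1 -0.7 -0.3] t 23.625
[{"dx": -0.0086, "dy": -0.0001, "dz": 0.0039, "rx": 0.0013, "ry": -0.0072, "rz": -0.0028, "claw": 1.0}]
c11 39 t/y/a min [-1.8  9.1 -8.3] max [12.3 10.9 31.2]
 slope t,y vs a [[0.064, -0.014], [5.376, 10.119]]
  a 0 t [-1.6 12.3] y [ 9.3 10.7]
  a 20 t [ 3.4 12. ] y [ 8.9 10.7]
s11 225 t/y/a min [-10.3  -4.2  -8.8] max [ 9.9 13.3 38.2]
 slope t,y vs a [[0.009, 0.049], [-1.506, 7.657]]
  a 0 t [-9.5 10. ] y [-4.4 11.7]
  a 20 t [-9.8  8.6] y [ 5.8 13.1]
```

View pics/cs11.png

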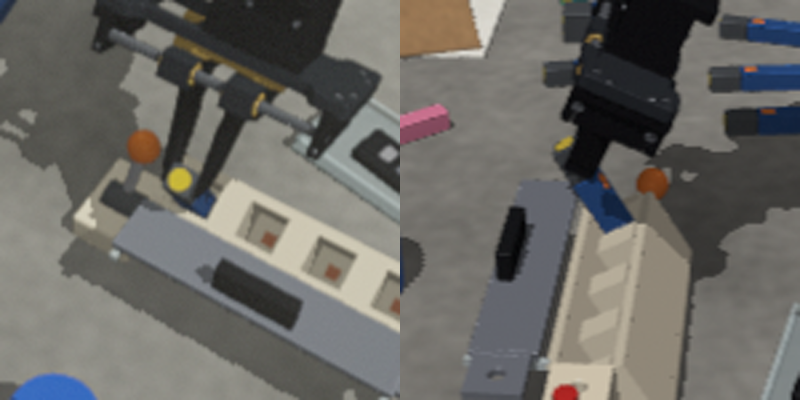

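>>> {"api": "arm_command", "payload": {"steps": [{"dx": -0.009,"dy": 0.0,"dz": 0.006,"rx": 0.0,"ry": -0.007,"rz": 0.0,"claw": 1.0},{"dx": 0.0,"dy": 0.0,"dz": 0.0,"rx": 0.0,"ry": 0.0,"rz": 0.0,"claw": 1.0},{"dx": 0.0,"dy": 0.0,"dz": 0.0,"rx": 0.0,"ry": 0.0,"rz": 0.0,"claw": 1.0},{"dx": 0.0,"dy": 0.0,"dz": 0.0,"rx": 0.0,"ry": 0.0,"rz": 0.0,"claw": 0.3},{"dx": 0.0,"dy": 0.0,"dz": 0.0,"rx": 0.0,"ry": 0.0,"rz": 0.0,"claw": 0.3},{"dx": 0.0,"dy": 0.0,"dz": 0.0,"rx": 0.0,"ry": 0.0,"rz": 0.0,"claw": 0.3}]}}

```text
t: 24.48
eef_pos: [589.7, 123.4, 110.8]
tcp_rot: [-3.141, -0.407, -0.02]
ft_force: [0.6, -0.2, 0.4]
opening: 0.35
```

>>> {"api": "arm_command", "payload": {"steps": [{"dx": 0.0,"dy": 0.0,"dz": -0.04,"rx": 0.0,"ry": 0.0,"rz": 0.0,"claw": 0.3},{"dx": 0.0,"dy": 0.0,"dz": -0.07,"rx": 0.0,"ry": 0.0,"rz": 0.0,"claw": 0.3},{"dx": 0.0,"dy": 0.0,"dz": -0.07,"rx": 0.0,"ry": 0.0,"rz": 0.0,"claw": 0.3},{"dx": 0.0,"dy": 0.0,"dz": 0.0,"rx": 0.0,"ry": 0.0,"rz": 0.0,"claw": 0.1}]}}

```text
t: 24.98
eef_pos: [531.3, 124.5, 246.4]
tcp_rot: [-3.14, -0.406, -0.02]
ft_force: [0.4, -0.4, 0.1]
opening: 0.405
```

```bash
python3 inhand.py 0 c12 s12; python3 lights.py w12; python3 -c "
import cv2,numpy as np
cv2.imwrite('pics/cs12.png',np.hstack([cv2.resize(cv2.imread('pics/%s_c.png'%n),(400,400)) for n in('c12','s12')]))"
```

```text
c12 30 t/y/a min [-1.6 10.  -9.1] max [12.5 11.  21.4]
 slope t,y vs a [[0.067, -0.007], [4.964, 10.542]]
  a 0 t [-1.4 11.9] y [10.  10.9]
s12 162 t/y/a min [-9.1 -2.6 -8.8] max [10.5 12.7 24.6]
 slope t,y vs a [[0.036, 0.024], [-0.235, 8.301]]
  a 0 t [-8.1 10.2] y [ 4.  12.5]
  a 20 t [-9.  10.2] y [-4.  11.2]
25.125 [531.07808691 124.12375827 241.82492585] [ 3.14140144 -0.39913452 -0.02045844] [ 0.14  0.23  1.97 -0.12  0.55  1.82]
px [313. 107.] blue ctr (758.9,130.0) len 69.3 wid 50.9 yaw -87.6 deg ztop 57.5 grasp(+54) [761.1  76.1]
px [614. 229.] blue ctr (598.2,-228.8) len 89.6 wid 22.4 yaw 11.7 deg ztop 18.4 grasp(+54) [ 651.1 -217.8]
px [552. 375.] blue ctr (431.8,-137.3) len 36.6 wid 20.0 yaw 7.2 deg ztop 18.7 grasp(+54) [ 485.4 -130.5]
```

View pics/cs12.png

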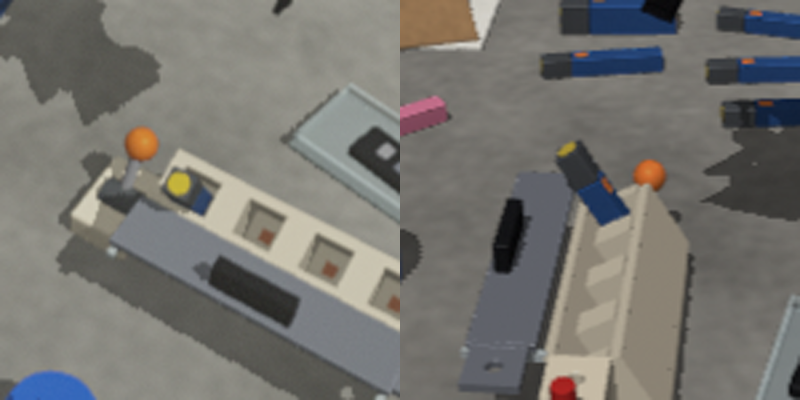

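```bash
python3 plan.py 665 -219 130 3.1416 0.645 0.185 0.1 55
```

```text
n 7 D [ 133.9 -343.1 -111.8] rot [ -1.5 -59.6 -12.2] t 25.125
[{"dx": 0.0154, "dy": 0.0608, "dz": 0.0282, "rx": -0.0024, "ry": -0.0946, "rz": -0.0194, "claw": 0.1}, {"dx": 0.0176, "dy": 0.0612, "dz": 0.026, "rx": -0.0024, "ry": -0.0946, "rz": -0.0194, "claw": 0.1}, {"dx": 0.0194, "dy": 0.0616, "dz": 0.0234, "rx": -0.0024, "ry": -0.0946, "rz": -0.0194, "claw": 0.1}, {"dx": 0.0208, "dy": 0.0622, "dz": 0.0207, "rx": -0.0024, "ry": -0.0946, "rz": -0.0194, "claw": 0.1}, {"dx": 0.0217, "dy": 0.0627, "dz": 0.0177, "rx": -0.0024, "ry": -0.0946, "rz": -0.0194, "claw": 0.1}, {"dx": 0.0222, "dy": 0.0634, "dz": 0.0147, "rx": -0.0024, "ry": -0.0946, "rz": -0.0194, "claw": 0.1}, {"dx": 0.0222, "dy": 0.064, "dz": 0.0116, "rx": -0.0024, "ry": -0.0946, "rz": -0.0194, "claw": 0.1}]
```

>>> {"api": "arm_command", "payload": {"steps": [{"dx": 0.015,"dy": 0.061,"dz": 0.0,"rx": -0.002,"ry": -0.095,"rz": -0.019,"claw": 0.1},{"dx": 0.018,"dy": 0.061,"dz": 0.01,"rx": -0.002,"ry": -0.095,"rz": -0.019,"claw": 0.1},{"dx": 0.019,"dy": 0.062,"dz": 0.023,"rx": -0.002,"ry": -0.095,"rz": -0.019,"claw": 0.1},{"dx": 0.021,"dy": 0.062,"dz": 0.02,"rx": -0.002,"ry": -0.095,"rz": -0.019,"claw": 0.1},{"dx": 0.022,"dy": 0.063,"dz": 0.018,"rx": -0.002,"ry": -0.095,"rz": -0.019,"claw": 0.1},{"dx": 0.022,"dy": 0.063,"dz": 0.015,"rx": -0.002,"ry": -0.095,"rz": -0.019,"claw": 0.1},{"dx": 0.022,"dy": 0.06,"dz": 0.012,"rx": -0.002,"ry": -0.095,"rz": -0.019,"claw": 0.1},{"dx": 0.0,"dy": 0.0,"dz": 0.0,"rx": 0.0,"ry": 0.0,"rz": 0.0,"claw": 0.1}]}}

```text
t: 26.12
eef_pos: [651.4, -226.3, 135.4]
tcp_rot: [-3.113, 0.705, 0.204]
ft_force: [0.2, 0.4, 0.4]
opening: 0.45
```

```bash
python3 lights.py w13; python3 plan.py 665 -219 70 3.1416 0.645 0.185 0.1 80
```

```text
26.175 [ 651.52420582 -224.9984469   138.6208934 ] [-3.11554173  0.69981551  0.20271136] [-0.31  0.95  0.99 -0.31  1.83  1.08]
px [316. 189.] blue ctr (600.0,-229.9) len 88.9 wid 19.0 yaw 10.7 deg ztop 19.2 grasp(+54) [ 653.  -219.8]
px [418. 217.] blue ctr (592.5,-324.0) len 89.8 wid 33.5 yaw 4.0 deg ztop 32.9 grasp(+54) [ 646.4 -320.2]
px [217. 271.] blue ctr (440.3,-138.4) len 50.5 wid 18.6 yaw 6.2 deg ztop 19.1 grasp(+54) [ 494.  -132.6]
px [286. 281.] blue ctr (438.3,-222.0) len 88.7 wid 19.9 yaw 5.9 deg ztop 19.2 grasp(+54) [ 492.  -216.5]
px [352. 292.] blue ctr (415.3,-315.6) len 50.3 wid 18.1 yaw -10.8 deg ztop 18.9 grasp(+54) [ 468.4 -325.7]
n 1 D [ 13.5   6.  -68.6] rot [-0.9  3.2  0.8] t 26.175
[{"dx": 0.069, "dy": -0.0025, "dz": 0.0541, "rx": -0.0096, "ry": 0.035, "rz": 0.0084, "claw": 0.1}]
```

View pics/w13.png

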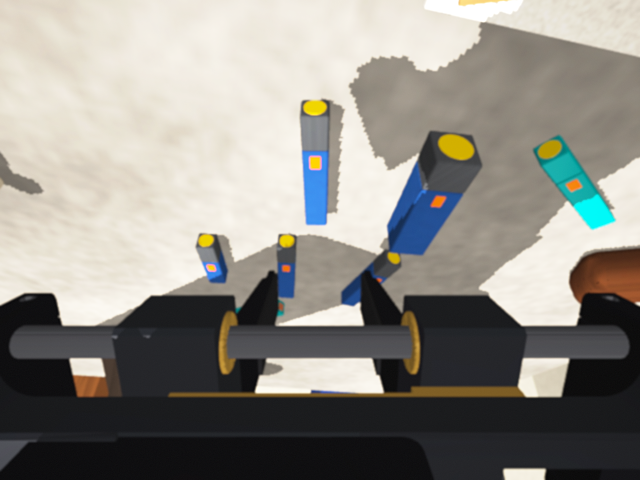

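```bash
python3 plan.py 658 -219 50 3.1416 0.645 0.186 0.1 120
```

```text
n 1 D [  6.5   6.  -88.6] rot [-0.9  3.2  0.7] t 26.175
[{"dx": 0.0786, "dy": -0.0037, "dz": 0.0788, "rx": -0.0099, "ry": 0.035, "rz": 0.0079, "claw": 0.1}]
```

>>> {"api": "arm_command", "payload": {"steps": [{"dx": 0.039,"dy": -0.002,"dz": 0.039,"rx": -0.005,"ry": 0.02,"rz": 0.004,"claw": 0.1},{"dx": 0.039,"dy": -0.002,"dz": 0.039,"rx": -0.005,"ry": 0.017,"rz": 0.004,"claw": 0.1},{"dx": 0.0,"dy": 0.0,"dz": 0.0,"rx": 0.0,"ry": 0.0,"rz": 0.0,"claw": 0.1},{"dx": 0.0,"dy": 0.0,"dz": 0.0,"rx": 0.0,"ry": 0.0,"rz": 0.0,"claw": 0.1}]}}

```text
t: 26.68
eef_pos: [660.8, -216.5, 53.7]
tcp_rot: [3.137, 0.632, 0.184]
ft_force: [0.1, -0.2, 1.2]
opening: 0.451
```

```bash
python3 plan.py 652 -220 8 3.1416 0.645 0.186 0.1 120
```

```text
n 1 D [ -8.8  -3.5 -45.7] rot [ 0.2 -0.7 -0.1] t 26.675
[{"dx": 0.0244, "dy": 0.002, "dz": 0.0529, "rx": 0.0024, "ry": -0.0083, "rz": -0.0009, "claw": 0.1}]
```

>>> {"api": "arm_command", "payload": {"steps": [{"dx": 0.012,"dy": 0.002,"dz": 0.027,"rx": 0.002,"ry": -0.008,"rz": 0.0,"claw": 0.1},{"dx": 0.012,"dy": 0.0,"dz": 0.027,"rx": 0.0,"ry": 0.0,"rz": 0.0,"claw": 0.1},{"dx": 0.0,"dy": 0.0,"dz": 0.0,"rx": 0.0,"ry": 0.0,"rz": 0.0,"claw": 0.1},{"dx": 0.0,"dy": 0.0,"dz": 0.0,"rx": 0.0,"ry": 0.0,"rz": 0.0,"claw": 0.1}]}}

```text
t: 27.18
eef_pos: [651.7, -220.9, 9.8]
tcp_rot: [3.136, 0.641, 0.182]
ft_force: [1.1, -0.6, -0.0]
opening: 0.452
```

```bash
python3 plan.py 652 -220 8 3.1416 0.645 0.186 0.1 120
```

```text
n 1 D [ 0.3  0.9 -1.8] rot [ 0.2 -0.2 -0.2] t 27.175
[{"dx": 0.0018, "dy": -0.0011, "dz": 0.0014, "rx": 0.0018, "ry": -0.0026, "rz": -0.002, "claw": 0.1}]
```

Close and lift.

>>> {"api": "arm_command", "payload": {"steps": [{"dx": 0.001,"dy": -0.001,"dz": 0.001,"rx": 0.0,"ry": 0.0,"rz": 0.0,"claw": 1.0},{"dx": 0.0,"dy": 0.0,"dz": 0.0,"rx": 0.0,"ry": 0.0,"rz": 0.0,"claw": 1.0},{"dx": 0.0,"dy": 0.0,"dz": 0.0,"rx": 0.0,"ry": 0.0,"rz": 0.0,"claw": 1.0},{"dx": 0.0,"dy": 0.0,"dz": 0.0,"rx": 0.0,"ry": 0.0,"rz": 0.0,"claw": 1.0},{"dx": -0.02,"dy": 0.0,"dz": -0.03,"rx": 0.0,"ry": 0.0,"rz": 0.0,"claw": 1.0},{"dx": -0.04,"dy": 0.0,"dz": -0.05,"rx": 0.0,"ry": 0.0,"rz": 0.0,"claw": 1.0},{"dx": -0.04,"dy": 0.0,"dz": -0.05,"rx": 0.0,"ry": 0.0,"rz": 0.0,"claw": 1.0},{"dx": -0.04,"dy": 0.0,"dz": -0.05,"rx": 0.0,"ry": 0.0,"rz": 0.0,"claw": 1.0},{"dx": -0.025,"dy": 0.0,"dz": -0.03,"rx": 0.0,"ry": 0.0,"rz": 0.0,"claw": 1.0}]}}

```text
t: 28.3
eef_pos: [645.8, -219.8, 226.8]
tcp_rot: [3.139, 0.643, 0.184]
ft_force: [-0.2, 0.9, -1.0]
opening: 0.208
```

```bash
python3 well.py 1 37 0 |head -4; python3 plan.py 650 173.6 225 3.1416 -0.402 -0.015 1 42
```

```text
130 [649.9 174.4 217.4]
100 [634.9 174.6 191.4]
75 [622.4 174.8 169.8]
30 [599.9 175.2 130.8]
n 10 D [  4.2 393.4  -1.8] rot [ 1.6 59.7 11.9] t 28.3
[{"dx": 0.0077, "dy": -0.0482, "dz": -0.0056, "rx": 0.0017, "ry": 0.0663, "rz": 0.0132, "claw": 1.0}, {"dx": 0.0073, "dy": -0.0484, "dz": -0.0047, "rx": 0.0017, "ry": 0.0663, "rz": 0.0132, "claw": 1.0}, {"dx": 0.0067, "dy": -0.0486, "dz": -0.0039, "rx": 0.0017, "ry": 0.0663, "rz": 0.0132, "claw": 1.0}, {"dx": 0.0061, "dy": -0.0487, "dz": -0.0031, "rx": 0.0017, "ry": 0.0663, "rz": 0.0132, "claw": 1.0}, {"dx": 0.0053, "dy": -0.0488, "dz": -0.0023, "rx": 0.0017, "ry": 0.0663, "rz": 0.0132, "claw": 1.0}, {"dx": 0.0045, "dy": -0.0489, "dz": -0.0017, "rx": 0.0017, "ry": 0.0663, "rz": 0.0132, "claw": 1.0}, {"dx": 0.0036, "dy": -0.049, "dz": -0.0011, "rx": 0.0017, "ry": 0.0663, "rz": 0.0132, "claw": 1.0}, {"dx": 0.0027, "dy": -0.0491, "dz": -0.0007, "rx": 0.0017, "ry": 0.0663, "rz": 0.0132, "claw": 1.0}, {"dx": 0.0017, "dy": -0.0492, "dz": -0.0003, "rx": 0.0017, "ry": 0.0663, "rz": 0.0132, "claw": 1.0}, {"dx": 0.0007, "dy": -0.0492, "dz": 0.0, "rx": 0.0017, "ry": 0.0663, "rz": 0.0132, "claw": 1.0}]
```

>>> {"api": "arm_command", "payload": {"steps": [{"dx": 0.004,"dy": -0.048,"dz": -0.015,"rx": 0.002,"ry": 0.066,"rz": 0.013,"claw": 1.0},{"dx": 0.004,"dy": -0.048,"dz": -0.014,"rx": 0.002,"ry": 0.066,"rz": 0.013,"claw": 1.0},{"dx": 0.005,"dy": -0.049,"dz": -0.013,"rx": 0.002,"ry": 0.066,"rz": 0.013,"claw": 1.0},{"dx": 0.006,"dy": -0.049,"dz": -0.012,"rx": 0.002,"ry": 0.066,"rz": 0.013,"claw": 1.0},{"dx": 0.005,"dy": -0.049,"dz": -0.002,"rx": 0.002,"ry": 0.066,"rz": 0.013,"claw": 1.0},{"dx": 0.004,"dy": -0.049,"dz": -0.002,"rx": 0.002,"ry": 0.066,"rz": 0.013,"claw": 1.0},{"dx": 0.004,"dy": -0.049,"dz": -0.001,"rx": 0.002,"ry": 0.066,"rz": 0.013,"claw": 1.0},{"dx": 0.003,"dy": -0.049,"dz": 0.0,"rx": 0.002,"ry": 0.066,"rz": 0.013,"claw": 1.0},{"dx": 0.002,"dy": -0.049,"dz": 0.0,"rx": 0.002,"ry": 0.066,"rz": 0.013,"claw": 1.0},{"dx": 0.001,"dy": -0.046,"dz": 0.0,"rx": 0.002,"ry": 0.066,"rz": 0.013,"claw": 1.0}]}}

```text
t: 29.55
eef_pos: [659.7, 182.2, 261.1]
tcp_rot: [-3.13, -0.436, -0.027]
ft_force: [0.9, -0.3, -1.0]
opening: 0.202
```

>>> {"api": "arm_command", "payload": {"steps": [{"dx": 0.0,"dy": 0.0,"dz": 0.0,"rx": 0.0,"ry": 0.0,"rz": 0.0,"claw": 1.0}]}}

```text
t: 29.68
eef_pos: [658.3, 184.5, 260.9]
tcp_rot: [-3.13, -0.436, -0.024]
ft_force: [0.5, -0.1, 0.3]
opening: 0.208
```

```bash
python3 plan.py 650 174.4 217.5 3.1416 -0.402 -0.015 1 80
```

```text
n 1 D [ -8.3 -10.1 -43.4] rot [-0.5 -2.  -0.5] t 29.675
[{"dx": -0.032, "dy": 0.0133, "dz": 0.0448, "rx": -0.005, "ry": -0.0219, "rz": -0.0052, "claw": 1.0}]
```

>>> {"api": "arm_command", "payload": {"steps": [{"dx": -0.016,"dy": 0.0133,"dz": 0.022,"rx": -0.005,"ry": -0.022,"rz": -0.005,"claw": 1.0},{"dx": -0.016,"dy": 0.0,"dz": 0.022,"rx": 0.0,"ry": 0.0,"rz": 0.0,"claw": 1.0},{"dx": 0.0,"dy": 0.0,"dz": 0.0,"rx": 0.0,"ry": 0.0,"rz": 0.0,"claw": 1.0},{"dx": 0.0,"dy": 0.0,"dz": 0.0,"rx": 0.0,"ry": 0.0,"rz": 0.0,"claw": 1.0}]}}

```text
t: 30.18
eef_pos: [649.0, 169.4, 214.7]
tcp_rot: [3.139, -0.393, -0.016]
ft_force: [0.1, -0.3, -0.9]
opening: 0.208
```

```bash
python3 plan.py 650 174.4 217.5 3.1416 -0.402 -0.015 1 80; python3 inhand.py 1 c14 s14
```

```text
n 1 D [1.  5.  2.8] rot [ 0.2  0.5 -0.1] t 30.175
[{"dx": 0.0025, "dy": -0.0063, "dz": -0.0028, "rx": 0.0022, "ry": 0.006, "rz": -0.0007, "claw": 1.0}]
c14 74 t/y/a min [-5.5 -1.9 70.9] max [ 10.    5.1 141.7]
 slope t,y vs a [[0.074, -0.001], [-4.636, 4.484]]
  a 60 t [-5.4  7.9] y [4.2 5. ]
  a 80 t [-5.6  9.6] y [-1.1  5.1]
  a 100 t [-4.5 10. ] y [2.5 5.1]
  a 120 t [-2.5 10.1] y [-1.3  5.1]
s14 550 t/y/a min [-13.7  -8.8  60.4] max [  5.7   7.3 147.2]
 slope t,y vs a [[0.025, 0.026], [-8.053, -0.339]]
  a 60 t [-14.1   5.3] y [-10.    6.7]
  a 80 t [-13.7   5. ] y [-8.   6.3]
  a 100 t [-13.2   5.9] y [-7.3  6.6]
  a 120 t [-12.8   5.2] y [-7.   7.1]
  a 140 t [-12.6   5.6] y [-4.3  8. ]
```

```bash
python3 plan.py 627 174.8 175.5 3.1416 -0.402 -0.015 1 80
```

```text
n 1 D [-21.9   5.  -39.4] rot [ 0.2  0.5 -0.1] t 30.275
[{"dx": -0.0442, "dy": -0.006, "dz": 0.035, "rx": 0.002, "ry": 0.0055, "rz": -0.0006, "claw": 1.0}]
```

>>> {"api": "arm_command", "payload": {"steps": [{"dx": -0.022,"dy": -0.006,"dz": 0.0175,"rx": 0.002,"ry": 0.005,"rz": 0.0,"claw": 1.0},{"dx": -0.022,"dy": 0.0,"dz": 0.0175,"rx": 0.0,"ry": 0.0,"rz": 0.0,"claw": 1.0},{"dx": 0.0,"dy": 0.0,"dz": 0.0,"rx": 0.0,"ry": 0.0,"rz": 0.0,"claw": 1.0},{"dx": 0.0,"dy": 0.0,"dz": 0.0,"rx": 0.0,"ry": 0.0,"rz": 0.0,"claw": 1.0}]}}

```text
t: 30.78
eef_pos: [629.2, 174.5, 178.0]
tcp_rot: [-3.14, -0.406, -0.017]
ft_force: [1.2, 0.1, -0.5]
opening: 0.209
```

```bash
python3 plan.py 606 174.8 140 3.1416 -0.402 -0.015 1 80
```

```text
n 1 D [-23.2   0.3 -38. ] rot [-0.  -0.2 -0.1] t 30.775
[{"dx": -0.0453, "dy": 0.0002, "dz": 0.0322, "rx": -0.0004, "ry": -0.0025, "rz": -0.0011, "claw": 1.0}]
```

>>> {"api": "arm_command", "payload": {"steps": [{"dx": -0.0225,"dy": 0.0,"dz": 0.016,"rx": 0.0,"ry": 0.0,"rz": 0.0,"claw": 1.0},{"dx": -0.0225,"dy": 0.0,"dz": 0.016,"rx": 0.0,"ry": 0.0,"rz": 0.0,"claw": 1.0},{"dx": 0.0,"dy": 0.0,"dz": 0.0,"rx": 0.0,"ry": 0.0,"rz": 0.0,"claw": 1.0}]}}

```text
t: 31.15
eef_pos: [608.7, 175.0, 143.1]
tcp_rot: [-3.139, -0.412, -0.018]
ft_force: [0.6, 0.6, 0.4]
opening: 0.208
```

```bash
python3 plan.py 587.5 175.3 109 3.1416 -0.402 -0.015 1 80
```

```text
n 1 D [-21.2   0.3 -34.1] rot [-0.1 -0.6 -0.2] t 31.15
[{"dx": -0.0414, "dy": 0.0002, "dz": 0.0284, "rx": -0.0009, "ry": -0.0063, "rz": -0.0017, "claw": 1.0}]
```

>>> {"api": "arm_command", "payload": {"steps": [{"dx": -0.021,"dy": 0.0,"dz": 0.014,"rx": 0.0,"ry": -0.006,"rz": 0.0,"claw": 1.0},{"dx": -0.021,"dy": 0.0,"dz": 0.0145,"rx": 0.0,"ry": 0.0,"rz": 0.0,"claw": 1.0},{"dx": 0.0,"dy": 0.0,"dz": 0.0,"rx": 0.0,"ry": 0.0,"rz": 0.0,"claw": 1.0}]}}

```text
t: 31.52
eef_pos: [587.9, 175.6, 109.4]
tcp_rot: [-3.138, -0.405, -0.019]
ft_force: [-0.5, 0.2, -0.5]
opening: 0.208
```

```bash
python3 plan.py 587.5 175.3 109 3.1416 -0.402 -0.015 1 80
```

```text
n 1 D [-0.4 -0.3 -0.4] rot [-0.1 -0.2 -0.2] t 31.525
[{"dx": -0.0006, "dy": 0.0004, "dz": 0.0002, "rx": -0.0013, "ry": -0.002, "rz": -0.0021, "claw": 1.0}]
```

Release, retreat, look.

>>> {"api": "arm_command", "payload": {"steps": [{"dx": 0.0,"dy": 0.0,"dz": 0.0,"rx": 0.0,"ry": 0.0,"rz": 0.0,"claw": 0.3},{"dx": 0.0,"dy": 0.0,"dz": 0.0,"rx": 0.0,"ry": 0.0,"rz": 0.0,"claw": 0.3},{"dx": 0.0,"dy": 0.0,"dz": 0.0,"rx": 0.0,"ry": 0.0,"rz": 0.0,"claw": 0.3},{"dx": 0.0,"dy": 0.0,"dz": -0.04,"rx": 0.0,"ry": 0.0,"rz": 0.0,"claw": 0.3},{"dx": 0.0,"dy": 0.0,"dz": -0.07,"rx": 0.0,"ry": 0.0,"rz": 0.0,"claw": 0.3},{"dx": 0.0,"dy": 0.0,"dz": -0.07,"rx": 0.0,"ry": 0.0,"rz": 0.0,"claw": 0.3},{"dx": 0.0,"dy": 0.0,"dz": -0.03,"rx": 0.0,"ry": 0.0,"rz": 0.0,"claw": 0.1}]}}

```text
t: 32.4
eef_pos: [521.7, 176.3, 269.2]
tcp_rot: [-3.137, -0.406, -0.02]
ft_force: [0.4, 0.1, -0.0]
opening: 0.405
```

```bash
python3 inhand.py 1 c15 s15
python3 - <<'E'
import cv2,numpy as np
from lights import *
cv2.imwrite('pics/cs15.png',np.hstack([cv2.resize(cv2.imread('pics/%s_c.png'%n),(400,400)) for n in('c15','s15')]))
for n in('c15',): find(*load(n))
E
python3 plan.py 490 -218 160 3.1416 0.645 0.105 0.1 55
```

```text
c15 22 t/y/a min [-1.8  9.7 -9.2] max [13.2 10.6 20.6]
 slope t,y vs a [[0.092, 0.009], [5.151, 10.112]]
  a 0 t [-0.8 13.3] y [ 9.8 10.6]
s15 198 t/y/a min [-8.7 -8.2 -8.4] max [11.  12.2 27.6]
 slope t,y vs a [[0.014, -0.081], [-0.686, 7.626]]
  a 0 t [-8.1 10.3] y [-4.1 12. ]
  a 20 t [-7.8 10.5] y [-8.8 11.9]
px [251. 185.] blue ctr (430.6,-318.5) len 86.7 wid 20.6 yaw -10.7 deg ztop 20.2 grasp(+54) [ 483.7 -328.5]
px [281. 200.] blue ctr (435.4,-221.8) len 85.9 wid 19.1 yaw 7.3 deg ztop 20.5 grasp(+54) [ 489. -215.]
px [205. 220.] blue ctr (591.6,-323.9) len 87.6 wid 33.8 yaw 4.7 deg ztop 34.5 grasp(+54) [ 645.4 -319.4]
px [328. 395.] blue ctr (783.0,134.7) len 70.5 wid 45.1 yaw -68.5 deg ztop 58.2 grasp(+54) [802.9  84.4]
n 8 D [ -32.2 -394.4 -109.1] rot [ -1.1 -60.3  -7.3] t 32.5
[{"dx": -0.0103, "dy": 0.0618, "dz": 0.0138, "rx": -0.0016, "ry": -0.0837, "rz": -0.0101, "claw": 0.1}, {"dx": -0.0093, "dy": 0.0616, "dz": 0.0153, "rx": -0.0016, "ry": -0.0837, "rz": -0.0101, "claw": 0.1}, {"dx": -0.0082, "dy": 0.0614, "dz": 0.0166, "rx": -0.0016, "ry": -0.0837, "rz": -0.0101, "claw": 0.1}, {"dx": -0.0069, "dy": 0.0612, "dz": 0.0177, "rx": -0.0016, "ry": -0.0837, "rz": -0.0101, "claw": 0.1}, {"dx": -0.0055, "dy": 0.0611, "dz": 0.0187, "rx": -0.0016, "ry": -0.0837, "rz": -0.0101, "claw": 0.1}, {"dx": -0.004, "dy": 0.061, "dz": 0.0195, "rx": -0.0016, "ry": -0.0837, "rz": -0.0101, "claw": 0.1}, {"dx": -0.0023, "dy": 0.0609, "dz": 0.02, "rx": -0.0016, "ry": -0.0837, "rz": -0.0101, "claw": 0.1}, {"dx": -0.0006, "dy": 0.0608, "dz": 0.0204, "rx": -0.0016, "ry": -0.0837, "rz": -0.0101, "claw": 0.1}]
```

View pics/cs15.png

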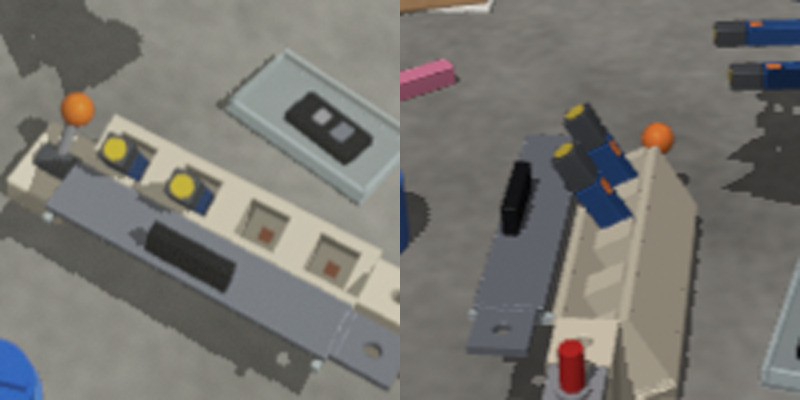

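>>> {"api": "arm_command", "payload": {"steps": [{"dx": -0.01,"dy": 0.062,"dz": 0.0,"rx": -0.002,"ry": -0.084,"rz": -0.01,"claw": 0.1},{"dx": -0.009,"dy": 0.062,"dz": 0.0,"rx": -0.002,"ry": -0.084,"rz": -0.01,"claw": 0.1},{"dx": -0.008,"dy": 0.061,"dz": 0.017,"rx": -0.002,"ry": -0.084,"rz": -0.01,"claw": 0.1},{"dx": -0.007,"dy": 0.061,"dz": 0.018,"rx": -0.002,"ry": -0.084,"rz": -0.01,"claw": 0.1},{"dx": -0.005,"dy": 0.061,"dz": 0.019,"rx": -0.002,"ry": -0.084,"rz": -0.01,"claw": 0.1},{"dx": -0.004,"dy": 0.061,"dz": 0.019,"rx": -0.002,"ry": -0.084,"rz": -0.01,"claw": 0.1},{"dx": -0.002,"dy": 0.061,"dz": 0.02,"rx": -0.002,"ry": -0.084,"rz": -0.01,"claw": 0.1},{"dx": 0.0,"dy": 0.058,"dz": 0.02,"rx": -0.002,"ry": -0.084,"rz": -0.01,"claw": 0.1},{"dx": 0.0,"dy": 0.0,"dz": 0.0,"rx": 0.0,"ry": 0.0,"rz": 0.0,"claw": 0.1}]}}

```text
t: 33.62
eef_pos: [482.4, -228.5, 170.4]
tcp_rot: [-3.134, 0.688, 0.115]
ft_force: [-1.5, 1.1, -0.1]
opening: 0.451
```

```bash
python3 lights.py w16; python3 plan.py 498 -216.5 60 3.1416 0.645 0.105 0.1 120
```

```text
33.675 [ 482.54145986 -227.25290777  171.54455511] [-3.13432976  0.68486851  0.11477824] [-0.41  0.68  1.5  -0.31  1.58  1.15]
px [497.  26.] blue ctr (562.2,-326.5) len 34.4 wid 31.8 yaw -85.8 deg ztop 33.1 grasp(+54) [ 566.2 -380.4]
px [213. 147.] blue ctr (439.3,-138.7) len 49.8 wid 18.7 yaw 7.0 deg ztop 19.2 grasp(+54) [ 492.9 -132.1]
px [309. 157.] blue ctr (436.7,-222.7) len 88.1 wid 18.4 yaw 6.3 deg ztop 19.3 grasp(+54) [ 490.3 -216.8]
px [413. 168.] blue ctr (430.7,-319.7) len 89.6 wid 20.4 yaw -11.1 deg ztop 18.9 grasp(+54) [ 483.6 -330.1]
n 1 D [  15.5   10.8 -111.5] rot [-0.1  2.3  0.4] t 33.675
[{"dx": 0.1043, "dy": -0.0105, "dz": 0.095, "rx": -0.0008, "ry": 0.0254, "rz": 0.0048, "claw": 0.1}]
```

View pics/w16.png

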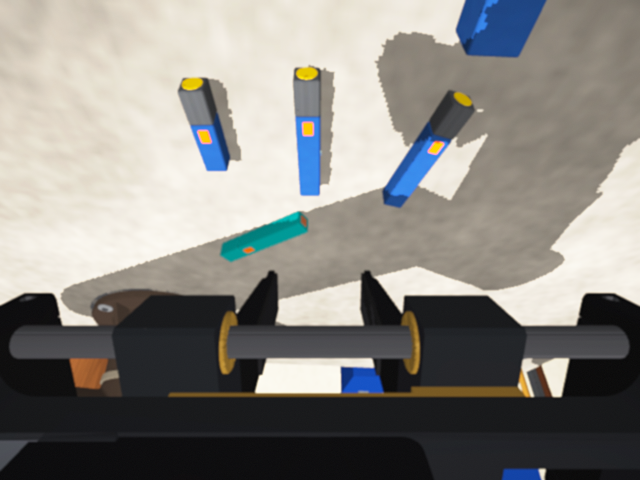

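>>> {"api": "arm_command", "payload": {"steps": [{"dx": 0.035,"dy": -0.01,"dz": 0.032,"rx": 0.0,"ry": 0.025,"rz": 0.005,"claw": 0.1},{"dx": 0.035,"dy": 0.0,"dz": 0.032,"rx": 0.0,"ry": 0.0,"rz": 0.0,"claw": 0.1},{"dx": 0.032,"dy": 0.0,"dz": 0.03,"rx": 0.0,"ry": 0.0,"rz": 0.0,"claw": 0.1},{"dx": 0.0,"dy": 0.0,"dz": 0.0,"rx": 0.0,"ry": 0.0,"rz": 0.0,"claw": 0.1},{"dx": 0.0,"dy": 0.0,"dz": 0.0,"rx": 0.0,"ry": 0.0,"rz": 0.0,"claw": 0.1}]}}

```text
t: 34.3
eef_pos: [502.3, -213.1, 62.2]
tcp_rot: [3.14, 0.634, 0.105]
ft_force: [0.7, 0.0, 0.9]
opening: 0.453
```

```bash
python3 plan.py 489.4 -216.9 8 3.1416 0.645 0.11 0.1 120
```

```text
n 1 D [-12.9  -3.8 -54.2] rot [-0.1 -0.6 -0.2] t 34.3
[{"dx": 0.0268, "dy": 0.0029, "dz": 0.0644, "rx": -0.0007, "ry": -0.0068, "rz": -0.0025, "claw": 0.1}]
```

>>> {"api": "arm_command", "payload": {"steps": [{"dx": 0.013,"dy": 0.003,"dz": 0.032,"rx": 0.0,"ry": -0.007,"rz": -0.002,"claw": 0.1},{"dx": 0.013,"dy": 0.0,"dz": 0.032,"rx": 0.0,"ry": 0.0,"rz": 0.0,"claw": 0.1},{"dx": 0.0,"dy": 0.0,"dz": 0.0,"rx": 0.0,"ry": 0.0,"rz": 0.0,"claw": 0.1},{"dx": 0.0,"dy": 0.0,"dz": 0.0,"rx": 0.0,"ry": 0.0,"rz": 0.0,"claw": 0.1}]}}

```text
t: 34.8
eef_pos: [491.4, -217.4, 14.9]
tcp_rot: [3.136, 0.636, 0.106]
ft_force: [-0.1, -0.0, -0.5]
opening: 0.448
```

```bash
python3 plan.py 489.4 -216.9 8 3.1416 0.645 0.11 0.1 120
```

```text
n 1 D [-2.   0.5 -6.9] rot [ 0.2 -0.5 -0.2] t 34.8
[{"dx": 0.0032, "dy": -0.001, "dz": 0.0083, "rx": 0.0023, "ry": -0.006, "rz": -0.0021, "claw": 0.1}]
```

>>> {"api": "arm_command", "payload": {"steps": [{"dx": 0.003,"dy": -0.001,"dz": 0.009,"rx": 0.002,"ry": -0.006,"rz": -0.002,"claw": 0.1},{"dx": 0.0,"dy": 0.0,"dz": 0.0,"rx": 0.0,"ry": 0.0,"rz": 0.0,"claw": 0.1},{"dx": 0.0,"dy": 0.0,"dz": 0.0,"rx": 0.0,"ry": 0.0,"rz": 0.0,"claw": 1.0},{"dx": 0.0,"dy": 0.0,"dz": 0.0,"rx": 0.0,"ry": 0.0,"rz": 0.0,"claw": 1.0},{"dx": 0.0,"dy": 0.0,"dz": 0.0,"rx": 0.0,"ry": 0.0,"rz": 0.0,"claw": 1.0},{"dx": 0.0,"dy": 0.0,"dz": 0.0,"rx": 0.0,"ry": 0.0,"rz": 0.0,"claw": 1.0}]}}

```text
t: 35.55
eef_pos: [490.2, -217.2, 9.7]
tcp_rot: [3.139, 0.642, 0.109]
ft_force: [1.4, -0.1, -0.4]
opening: 0.208
```

>>> {"api": "arm_command", "payload": {"steps": [{"dx": -0.02,"dy": 0.0,"dz": -0.03,"rx": 0.0,"ry": 0.0,"rz": 0.0,"claw": 1.0},{"dx": -0.04,"dy": 0.0,"dz": -0.05,"rx": 0.0,"ry": 0.0,"rz": 0.0,"claw": 1.0},{"dx": -0.04,"dy": 0.0,"dz": -0.05,"rx": 0.0,"ry": 0.0,"rz": 0.0,"claw": 1.0},{"dx": -0.04,"dy": 0.0,"dz": -0.05,"rx": 0.0,"ry": 0.0,"rz": 0.0,"claw": 1.0},{"dx": -0.04,"dy": 0.0,"dz": -0.05,"rx": 0.0,"ry": 0.0,"rz": 0.0,"claw": 1.0}]}}

```text
t: 36.17
eef_pos: [484.0, -216.9, 246.1]
tcp_rot: [-3.138, 0.649, 0.112]
ft_force: [0.9, -0.9, -1.5]
opening: 0.206
```

```bash
python3 well.py 2 37 0 |head -4; python3 plan.py 655 226.4 262 3.1416 -0.402 -0.015 1 48
```

```text
130 [650.7 226.4 217.4]
100 [635.7 226.6 191.4]
75 [623.2 226.8 169.8]
30 [600.7 227.1 130.8]
n 10 D [171.  443.3  15.9] rot [ 0.8 60.1  7.5] t 36.175
[{"dx": 0.0207, "dy": -0.0527, "dz": -0.018, "rx": 0.0009, "ry": 0.0668, "rz": 0.0083, "claw": 1.0}, {"dx": 0.0217, "dy": -0.053, "dz": -0.0157, "rx": 0.0009, "ry": 0.0668, "rz": 0.0083, "claw": 1.0}, {"dx": 0.0226, "dy": -0.0533, "dz": -0.0133, "rx": 0.0009, "ry": 0.0668, "rz": 0.0083, "claw": 1.0}, {"dx": 0.0231, "dy": -0.0536, "dz": -0.0108, "rx": 0.0009, "ry": 0.0668, "rz": 0.0083, "claw": 1.0}, {"dx": 0.0234, "dy": -0.054, "dz": -0.0083, "rx": 0.0009, "ry": 0.0668, "rz": 0.0083, "claw": 1.0}, {"dx": 0.0235, "dy": -0.0543, "dz": -0.0058, "rx": 0.0009, "ry": 0.0668, "rz": 0.0083, "claw": 1.0}, {"dx": 0.0232, "dy": -0.0546, "dz": -0.0032, "rx": 0.0009, "ry": 0.0668, "rz": 0.0083, "claw": 1.0}, {"dx": 0.0227, "dy": -0.0549, "dz": -0.0008, "rx": 0.0009, "ry": 0.0668, "rz": 0.0083, "claw": 1.0}, {"dx": 0.022, "dy": -0.0552, "dz": 0.0017, "rx": 0.0009, "ry": 0.0668, "rz": 0.0083, "claw": 1.0}, {"dx": 0.0209, "dy": -0.0555, "dz": 0.004, "rx": 0.0009, "ry": 0.0668, "rz": 0.0083, "claw": 1.0}]
```

>>> {"api": "arm_command", "payload": {"steps": [{"dx": 0.021,"dy": -0.053,"dz": -0.018,"rx": 0.001,"ry": 0.067,"rz": 0.008,"claw": 1.0},{"dx": 0.022,"dy": -0.053,"dz": -0.016,"rx": 0.001,"ry": 0.067,"rz": 0.008,"claw": 1.0},{"dx": 0.023,"dy": -0.053,"dz": -0.013,"rx": 0.001,"ry": 0.067,"rz": 0.008,"claw": 1.0},{"dx": 0.023,"dy": -0.054,"dz": -0.011,"rx": 0.001,"ry": 0.067,"rz": 0.008,"claw": 1.0},{"dx": 0.023,"dy": -0.054,"dz": -0.008,"rx": 0.001,"ry": 0.067,"rz": 0.008,"claw": 1.0},{"dx": 0.023,"dy": -0.054,"dz": -0.006,"rx": 0.001,"ry": 0.067,"rz": 0.008,"claw": 1.0},{"dx": 0.023,"dy": -0.055,"dz": -0.003,"rx": 0.001,"ry": 0.067,"rz": 0.008,"claw": 1.0},{"dx": 0.023,"dy": -0.055,"dz": 0.0,"rx": 0.001,"ry": 0.067,"rz": 0.008,"claw": 1.0},{"dx": 0.021,"dy": -0.054,"dz": 0.002,"rx": 0.001,"ry": 0.067,"rz": 0.008,"claw": 1.0},{"dx": 0.018,"dy": -0.042,"dz": 0.004,"rx": 0.001,"ry": 0.06,"rz": 0.008,"claw": 1.0}]}}

```text
t: 37.42
eef_pos: [657.2, 226.3, 269.7]
tcp_rot: [-3.133, -0.433, -0.022]
ft_force: [0.2, -0.3, -1.0]
opening: 0.209
```

>>> {"api": "arm_command", "payload": {"steps": [{"dx": 0.0,"dy": 0.0,"dz": 0.0,"rx": 0.0,"ry": 0.0,"rz": 0.0,"claw": 1.0}]}}

```text
t: 37.55
eef_pos: [656.3, 228.5, 269.1]
tcp_rot: [-3.134, -0.433, -0.019]
ft_force: [0.5, 0.8, -1.5]
opening: 0.208
```

```bash
python3 plan.py 650.7 226.4 217.5 3.1416 -0.402 -0.015 1 100
```

```text
n 1 D [ -5.6  -2.1 -51.6] rot [-0.4 -1.8 -0.2] t 37.55
[{"dx": -0.0334, "dy": 0.0032, "dz": 0.0556, "rx": -0.0041, "ry": -0.0195, "rz": -0.0023, "claw": 1.0}]
```

>>> {"api": "arm_command", "payload": {"steps": [{"dx": -0.017,"dy": 0.003,"dz": 0.028,"rx": -0.004,"ry": -0.02,"rz": -0.002,"claw": 1.0},{"dx": -0.017,"dy": 0.0,"dz": 0.027,"rx": 0.0,"ry": 0.0,"rz": 0.0,"claw": 1.0},{"dx": 0.0,"dy": 0.0,"dz": 0.0,"rx": 0.0,"ry": 0.0,"rz": 0.0,"claw": 1.0},{"dx": 0.0,"dy": 0.0,"dz": 0.0,"rx": 0.0,"ry": 0.0,"rz": 0.0,"claw": 1.0}]}}

```text
t: 38.05
eef_pos: [648.2, 222.4, 212.9]
tcp_rot: [3.139, -0.391, -0.017]
ft_force: [0.5, 0.4, -0.9]
opening: 0.208
```

```bash
python3 inhand.py 2 c17 s17;  python3 plan.py 627.5 226.8 175.5 3.1416 -0.402 -0.015 1 100
```

```text
c17 33 t/y/a min [-5.8  4.7 69.1] max [  8.6   6.  135.8]
 slope t,y vs a [[0.129, 0.003], [-10.026, 5.344]]
  a 80 t [-6.1  8.5] y [4.9 5.8]
  a 100 t [-3.3  8.1] y [5.3 6. ]
s17 615 t/y/a min [-14.5  -9.6  57.1] max [  5.    7.6 143.6]
 slope t,y vs a [[0.023, 0.025], [-8.698, 0.491]]
  a 40 t [-14.4   4.7] y [-10.5   6.4]
  a 60 t [-14.7   4.6] y [-9.2  7. ]
  a 80 t [-14.5   4.4] y [-9.2  7.6]
  a 100 t [-14.   5.] y [-7.7  7.2]
  a 120 t [-13.6   5. ] y [-3.9  7.4]
  a 140 t [-13.1   3.6] y [-8.4  7.8]
n 1 D [-20.6   4.1 -37.8] rot [ 0.2  0.6 -0.1] t 38.15
[{"dx": -0.0419, "dy": -0.0048, "dz": 0.0338, "rx": 0.0021, "ry": 0.0066, "rz": -0.0012, "claw": 1.0}]
```

```bash
python3 plan.py 629.3 227 174.5 3.1416 -0.402 -0.015 1 100
```

```text
n 1 D [-18.8   4.3 -38.8] rot [ 0.2  0.6 -0.1] t 38.15
[{"dx": -0.0403, "dy": -0.0051, "dz": 0.0358, "rx": 0.0021, "ry": 0.0066, "rz": -0.0012, "claw": 1.0}]
```

>>> {"api": "arm_command", "payload": {"steps": [{"dx": -0.02,"dy": -0.005,"dz": 0.018,"rx": 0.002,"ry": 0.007,"rz": 0.0,"claw": 1.0},{"dx": -0.02,"dy": 0.0,"dz": 0.018,"rx": 0.0,"ry": 0.0,"rz": 0.0,"claw": 1.0},{"dx": 0.0,"dy": 0.0,"dz": 0.0,"rx": 0.0,"ry": 0.0,"rz": 0.0,"claw": 1.0},{"dx": 0.0,"dy": 0.0,"dz": 0.0,"rx": 0.0,"ry": 0.0,"rz": 0.0,"claw": 1.0}]}}

```text
t: 38.65
eef_pos: [631.7, 226.8, 177.5]
tcp_rot: [-3.139, -0.408, -0.019]
ft_force: [-0.2, -0.3, -0.2]
opening: 0.213
```

```bash
python3 inhand.py 2 s18;  python3 plan.py 608 227.1 140 3.1416 -0.402 -0.015 1 100
```

```text
s18 609 t/y/a min [-10.   -7.9  18.6] max [ 10.   12.  104.5]
 slope t,y vs a [[0.005, 0.029], [-2.304, 4.98]]
  a 0 t [-9.8 12.8] y [-7.3 10. ]
  a 20 t [-9.8 10.1] y [-8.9 11.6]
  a 40 t [-9.7  9.6] y [-7.7 11.8]
  a 60 t [-9.9  9.2] y [-5.6 11.6]
  a 80 t [-9.7  8.9] y [-2.3 11.3]
  a 100 t [-9.2  8.6] y [-3.2 11.5]
n 1 D [-23.6   0.4 -37.4] rot [-0.1 -0.3 -0.2] t 38.7
[{"dx": -0.0456, "dy": 0.0001, "dz": 0.0312, "rx": -0.0006, "ry": -0.0039, "rz": -0.0022, "claw": 1.0}]
```

Well centred. Descend.

>>> {"api": "arm_command", "payload": {"steps": [{"dx": -0.0225,"dy": 0.0,"dz": 0.016,"rx": 0.0,"ry": -0.003,"rz": 0.0,"claw": 1.0},{"dx": -0.0225,"dy": 0.0,"dz": 0.016,"rx": 0.0,"ry": 0.0,"rz": 0.0,"claw": 1.0},{"dx": 0.0,"dy": 0.0,"dz": 0.0,"rx": 0.0,"ry": 0.0,"rz": 0.0,"claw": 1.0}]}}

```text
t: 39.08
eef_pos: [610.5, 227.4, 142.2]
tcp_rot: [-3.137, -0.408, -0.02]
ft_force: [-0.3, 0.5, 0.1]
opening: 0.203
```

```bash
python3 plan.py 589.4 227.2 108.5 3.1416 -0.402 -0.015 1 80
```

```text
n 1 D [-21.1  -0.2 -33.7] rot [-0.1 -0.4 -0.3] t 39.075
[{"dx": -0.0409, "dy": 0.0009, "dz": 0.0282, "rx": -0.0014, "ry": -0.004, "rz": -0.0029, "claw": 1.0}]
```

>>> {"api": "arm_command", "payload": {"steps": [{"dx": -0.021,"dy": 0.0,"dz": 0.014,"rx": 0.0,"ry": -0.004,"rz": -0.002,"claw": 1.0},{"dx": -0.021,"dy": 0.0,"dz": 0.0145,"rx": 0.0,"ry": 0.0,"rz": 0.0,"claw": 1.0},{"dx": 0.0,"dy": 0.0,"dz": 0.0,"rx": 0.0,"ry": 0.0,"rz": 0.0,"claw": 1.0}]}}

```text
t: 39.45
eef_pos: [592.2, 228.4, 111.6]
tcp_rot: [-3.137, -0.409, -0.018]
ft_force: [0.1, 0.6, -1.8]
opening: 0.207
```

>>> {"api": "arm_command", "payload": {"steps": [{"dx": 0.0,"dy": 0.0,"dz": 0.0,"rx": 0.0,"ry": 0.0,"rz": 0.0,"claw": 0.3},{"dx": 0.0,"dy": 0.0,"dz": 0.0,"rx": 0.0,"ry": 0.0,"rz": 0.0,"claw": 0.3},{"dx": 0.0,"dy": 0.0,"dz": 0.0,"rx": 0.0,"ry": 0.0,"rz": 0.0,"claw": 0.3},{"dx": 0.0,"dy": 0.0,"dz": -0.04,"rx": 0.0,"ry": 0.0,"rz": 0.0,"claw": 0.3},{"dx": 0.0,"dy": 0.0,"dz": -0.07,"rx": 0.0,"ry": 0.0,"rz": 0.0,"claw": 0.3},{"dx": 0.0,"dy": 0.0,"dz": -0.07,"rx": 0.0,"ry": 0.0,"rz": 0.0,"claw": 0.3},{"dx": 0.0,"dy": 0.0,"dz": -0.03,"rx": 0.0,"ry": 0.0,"rz": 0.0,"claw": 0.1}]}}

```text
t: 40.33
eef_pos: [526.4, 228.8, 272.7]
tcp_rot: [-3.135, -0.412, -0.019]
ft_force: [-0.1, 0.3, 0.5]
opening: 0.405
```

```bash
python3 inhand.py 2 c19 s19
python3 - <<'E'
import cv2,numpy as np
from lights import *
cv2.imwrite('pics/cs19.png',np.hstack([cv2.resize(cv2.imread('pics/%s_c.png'%n),(400,400)) for n in('c19','s19')]))
for n in('c19',): find(*load(n))
E
python3 plan.py 485 -333 160 3.1416 0.645 -0.194 0.1 58
```

```text
c19 11 t/y/a min [ 1.3 11.2 -2.6] max [12.9 11.6 20.3]
 slope t,y vs a [[0.095, -0.003], [6.393, 11.389]]
s19 207 t/y/a min [-8.8 -6.5 -9.1] max [10.5 12.9 26.6]
 slope t,y vs a [[0.012, -0.048], [-0.538, 8.78]]
  a 0 t [-8.5 10.3] y [-0.4 12.5]
  a 20 t [-8.8 10. ] y [-7.2 12.9]
px [251. 185.] blue ctr (431.8,-319.0) len 85.5 wid 19.9 yaw -10.9 deg ztop 20.4 grasp(+54) [ 484.9 -329.2]
px [205. 220.] blue ctr (591.5,-323.8) len 87.6 wid 34.7 yaw 3.9 deg ztop 34.3 grasp(+54) [ 645.3 -320.2]
px [329. 395.] blue ctr (780.8,137.6) len 69.8 wid 44.0 yaw -52.1 deg ztop 58.2 grasp(+54) [814.  95.]
n 10 D [ -41.9 -561.9 -112.6] rot [  0.8 -60.4  10.6] t 40.425
[{"dx": -0.0092, "dy": 0.0704, "dz": 0.0108, "rx": 0.0009, "ry": -0.0671, "rz": 0.0118, "claw": 0.1}, {"dx": -0.0067, "dy": 0.0706, "dz": 0.0116, "rx": 0.0009, "ry": -0.0671, "rz": 0.0118, "claw": 0.1}, {"dx": -0.0042, "dy": 0.0707, "dz": 0.012, "rx": 0.0009, "ry": -0.0671, "rz": 0.0118, "claw": 0.1}, {"dx": -0.0016, "dy": 0.0708, "dz": 0.0122, "rx": 0.0009, "ry": -0.0671, "rz": 0.0118, "claw": 0.1}, {"dx": 0.001, "dy": 0.0708, "dz": 0.0122, "rx": 0.0009, "ry": -0.0671, "rz": 0.0118, "claw": 0.1}, {"dx": 0.0036, "dy": 0.0708, "dz": 0.0118, "rx": 0.0009, "ry": -0.0671, "rz": 0.0118, "claw": 0.1}, {"dx": 0.0062, "dy": 0.0707, "dz": 0.0112, "rx": 0.0009, "ry": -0.0671, "rz": 0.0118, "claw": 0.1}, {"dx": 0.0086, "dy": 0.0706, "dz": 0.0103, "rx": 0.0009, "ry": -0.0671, "rz": 0.0118, "claw": 0.1}, {"dx": 0.0109, "dy": 0.0704, "dz": 0.0092, "rx": 0.0009, "ry": -0.0671, "rz": 0.0118, "claw": 0.1}, {"dx": 0.0131, "dy": 0.0702, "dz": 0.0078, "rx": 0.0009, "ry": -0.0671, "rz": 0.0118, "claw": 0.1}]
```

View pics/cs19.png

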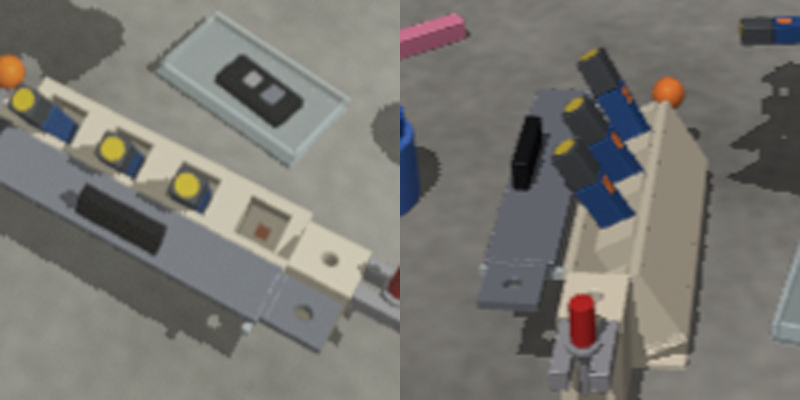

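Three in. Last light at (431,-319).

>>> {"api": "arm_command", "payload": {"steps": [{"dx": -0.009,"dy": 0.07,"dz": 0.0,"rx": 0.001,"ry": -0.067,"rz": 0.012,"claw": 0.1},{"dx": -0.007,"dy": 0.07,"dz": 0.0,"rx": 0.001,"ry": -0.067,"rz": 0.012,"claw": 0.1},{"dx": -0.004,"dy": 0.07,"dz": 0.012,"rx": 0.001,"ry": -0.067,"rz": 0.012,"claw": 0.1},{"dx": -0.002,"dy": 0.07,"dz": 0.012,"rx": 0.001,"ry": -0.067,"rz": 0.012,"claw": 0.1},{"dx": 0.001,"dy": 0.07,"dz": 0.012,"rx": 0.001,"ry": -0.067,"rz": 0.012,"claw": 0.1},{"dx": 0.004,"dy": 0.07,"dz": 0.012,"rx": 0.001,"ry": -0.067,"rz": 0.012,"claw": 0.1},{"dx": 0.006,"dy": 0.07,"dz": 0.012,"rx": 0.001,"ry": -0.067,"rz": 0.012,"claw": 0.1},{"dx": 0.009,"dy": 0.07,"dz": 0.012,"rx": 0.001,"ry": -0.067,"rz": 0.012,"claw": 0.1},{"dx": 0.011,"dy": 0.07,"dz": 0.01,"rx": 0.001,"ry": -0.067,"rz": 0.012,"claw": 0.1},{"dx": 0.013,"dy": 0.06,"dz": 0.01,"rx": 0.001,"ry": -0.06,"rz": 0.012,"claw": 0.1}]}}

```text
t: 41.68
eef_pos: [475.5, -335.4, 158.1]
tcp_rot: [-3.136, 0.67, -0.194]
ft_force: [1.0, 0.4, 0.4]
opening: 0.454
```

>>> {"api": "arm_command", "payload": {"steps": [{"dx": 0.0,"dy": 0.0,"dz": 0.0,"rx": 0.0,"ry": 0.0,"rz": 0.0,"claw": 0.1}]}}

```text
t: 41.8
eef_pos: [474.3, -338.1, 153.5]
tcp_rot: [-3.133, 0.676, -0.196]
ft_force: [0.0, 0.1, 0.5]
opening: 0.45
```

```bash
python3 lights.py w20; python3 plan.py 493 -332 60 3.1416 0.645 -0.194 0.1 120
```

```text
41.85 [ 474.65894965 -336.73496067  154.61764724] [-3.13336281  0.6739905  -0.19520263] [-0.61  0.77  1.35 -0.25  1.65  1.21]
px [272.  20.] blue ctr (559.9,-328.0) len 33.3 wid 26.5 yaw -86.4 deg ztop 33.3 grasp(+54) [ 563.2 -381.9]
px [311. 174.] blue ctr (429.6,-320.4) len 88.7 wid 18.9 yaw -11.2 deg ztop 19.3 grasp(+54) [ 482.6 -330.8]
px [121. 192.] blue ctr (439.6,-139.4) len 49.3 wid 18.5 yaw 7.4 deg ztop 19.0 grasp(+54) [ 493.1 -132.5]
n 1 D [ 18.3   4.7 -94.6] rot [-0.5  1.7 -0.1] t 41.85
[{"dx": 0.0905, "dy": -0.0096, "dz": 0.0792, "rx": -0.0057, "ry": 0.0185, "rz": -0.0007, "claw": 0.1}]
```

View pics/w20.png

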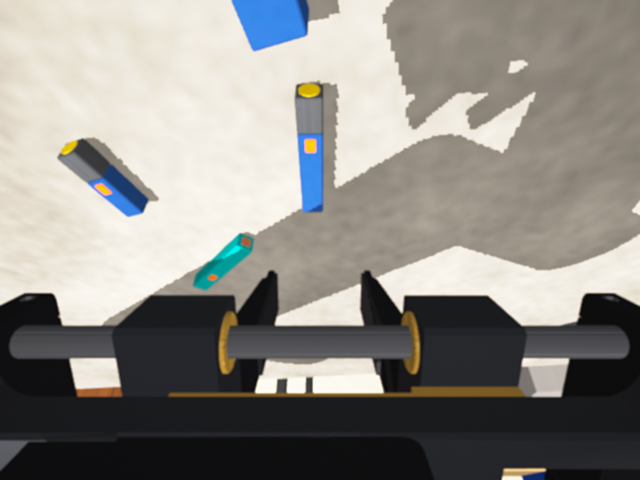

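```bash
python3 plan.py 490 -331.8 60 3.1416 0.55 -0.194 0.1 120
```

```text
n 1 D [ 15.3   4.9 -94.6] rot [-0.5  7.1 -0.1] t 41.85
[{"dx": 0.0876, "dy": -0.0091, "dz": 0.0815, "rx": -0.0057, "ry": 0.0789, "rz": -0.001, "claw": 0.1}]
```

>>> {"api": "arm_command", "payload": {"steps": [{"dx": 0.03,"dy": -0.009,"dz": 0.027,"rx": -0.005,"ry": 0.03,"rz": 0.0,"claw": 0.1},{"dx": 0.029,"dy": 0.0,"dz": 0.027,"rx": 0.0,"ry": 0.03,"rz": 0.0,"claw": 0.1},{"dx": 0.025,"dy": 0.0,"dz": 0.027,"rx": 0.0,"ry": 0.02,"rz": 0.0,"claw": 0.1},{"dx": 0.0,"dy": 0.0,"dz": 0.0,"rx": 0.0,"ry": 0.0,"rz": 0.0,"claw": 0.1},{"dx": 0.0,"dy": 0.0,"dz": 0.0,"rx": 0.0,"ry": 0.0,"rz": 0.0,"claw": 0.1}]}}

```text
t: 42.48
eef_pos: [494.1, -328.9, 61.5]
tcp_rot: [-3.141, 0.54, -0.192]
ft_force: [-0.1, -0.5, 0.3]
opening: 0.449
```

```bash
python3 plan.py 481.6 -330.7 8 3.1416 0.55 -0.194 0.1 120
```

```text
n 1 D [-12.5  -1.8 -53.5] rot [ 0.1 -0.6  0.1] t 42.475
[{"dx": 0.0216, "dy": 0.0052, "dz": 0.065, "rx": 0.0007, "ry": -0.0062, "rz": 0.0013, "claw": 0.1}]
```

>>> {"api": "arm_command", "payload": {"steps": [{"dx": 0.011,"dy": 0.005,"dz": 0.033,"rx": 0.0,"ry": -0.006,"rz": 0.001,"claw": 0.1},{"dx": 0.011,"dy": 0.0,"dz": 0.032,"rx": 0.0,"ry": 0.0,"rz": 0.0,"claw": 0.1},{"dx": 0.0,"dy": 0.0,"dz": 0.0,"rx": 0.0,"ry": 0.0,"rz": 0.0,"claw": 0.1},{"dx": 0.0,"dy": 0.0,"dz": 0.0,"rx": 0.0,"ry": 0.0,"rz": 0.0,"claw": 0.1}]}}

```text
t: 42.98
eef_pos: [484.0, -331.2, 12.6]
tcp_rot: [3.137, 0.544, -0.194]
ft_force: [0.7, 0.2, 0.5]
opening: 0.449
```

```bash
python3 plan.py 481.6 -330.7 8 3.1416 0.55 -0.194 0.1 120
```

```text
n 1 D [-2.4  0.5 -4.6] rot [ 0.3 -0.4 -0. ] t 42.975
[{"dx": 0.0003, "dy": 0.0, "dz": 0.0065, "rx": 0.0031, "ry": -0.0041, "rz": -0.0001, "claw": 0.1}]
```

>>> {"api": "arm_command", "payload": {"steps": [{"dx": 0.0,"dy": 0.0,"dz": 0.007,"rx": 0.003,"ry": -0.004,"rz": 0.0,"claw": 0.1},{"dx": 0.0,"dy": 0.0,"dz": 0.0,"rx": 0.0,"ry": 0.0,"rz": 0.0,"claw": 0.1},{"dx": 0.0,"dy": 0.0,"dz": 0.0,"rx": 0.0,"ry": 0.0,"rz": 0.0,"claw": 1.0},{"dx": 0.0,"dy": 0.0,"dz": 0.0,"rx": 0.0,"ry": 0.0,"rz": 0.0,"claw": 1.0},{"dx": 0.0,"dy": 0.0,"dz": 0.0,"rx": 0.0,"ry": 0.0,"rz": 0.0,"claw": 1.0},{"dx": 0.0,"dy": 0.0,"dz": 0.0,"rx": 0.0,"ry": 0.0,"rz": 0.0,"claw": 1.0}]}}

```text
t: 43.72
eef_pos: [482.2, -331.2, 10.2]
tcp_rot: [3.14, 0.547, -0.195]
ft_force: [-0.1, 0.7, 0.1]
opening: 0.211
```

>>> {"api": "arm_command", "payload": {"steps": [{"dx": -0.018,"dy": 0.0,"dz": -0.03,"rx": 0.0,"ry": 0.0,"rz": 0.0,"claw": 1.0},{"dx": -0.034,"dy": 0.0,"dz": -0.055,"rx": 0.0,"ry": 0.0,"rz": 0.0,"claw": 1.0},{"dx": -0.034,"dy": 0.0,"dz": -0.055,"rx": 0.0,"ry": 0.0,"rz": 0.0,"claw": 1.0},{"dx": -0.034,"dy": 0.0,"dz": -0.055,"rx": 0.0,"ry": 0.0,"rz": 0.0,"claw": 1.0},{"dx": -0.034,"dy": 0.0,"dz": -0.055,"rx": 0.0,"ry": 0.0,"rz": 0.0,"claw": 1.0}]}}

```text
t: 44.35
eef_pos: [480.2, -329.9, 247.4]
tcp_rot: [-3.138, 0.555, -0.192]
ft_force: [0.6, -0.0, -0.7]
opening: 0.207
```

```bash
python3 well.py 3 37 0 |head -4; python3 plan.py 570 -20 270 3.1416 -0.3 -0.1 1 48
```

```text
130 [651.4 278.4 217.4]
100 [636.4 278.6 191.4]
75 [623.9 278.8 169.8]
30 [601.5 279.1 130.8]
n 7 D [ 89.8 309.9  22.6] rot [-0.9 48.9 -5.5] t 44.35
[{"dx": 0.0023, "dy": -0.0574, "dz": -0.006, "rx": -0.0014, "ry": 0.0777, "rz": -0.0087, "claw": 1.0}, {"dx": 0.0038, "dy": -0.0574, "dz": -0.0057, "rx": -0.0014, "ry": 0.0777, "rz": -0.0087, "claw": 1.0}, {"dx": 0.0052, "dy": -0.0573, "dz": -0.0053, "rx": -0.0014, "ry": 0.0777, "rz": -0.0087, "claw": 1.0}, {"dx": 0.0066, "dy": -0.0572, "dz": -0.0047, "rx": -0.0014, "ry": 0.0777, "rz": -0.0087, "claw": 1.0}, {"dx": 0.0079, "dy": -0.0571, "dz": -0.0039, "rx": -0.0014, "ry": 0.0777, "rz": -0.0087, "claw": 1.0}, {"dx": 0.0091, "dy": -0.057, "dz": -0.003, "rx": -0.0014, "ry": 0.0777, "rz": -0.0087, "claw": 1.0}, {"dx": 0.0102, "dy": -0.0568, "dz": -0.002, "rx": -0.0014, "ry": 0.0777, "rz": -0.0087, "claw": 1.0}]
```

>>> {"api": "arm_command", "payload": {"steps": [{"dx": 0.002,"dy": -0.057,"dz": -0.006,"rx": -0.001,"ry": 0.078,"rz": -0.009,"claw": 1.0},{"dx": 0.004,"dy": -0.057,"dz": -0.006,"rx": -0.001,"ry": 0.078,"rz": -0.009,"claw": 1.0},{"dx": 0.005,"dy": -0.057,"dz": -0.005,"rx": -0.001,"ry": 0.078,"rz": -0.009,"claw": 1.0},{"dx": 0.007,"dy": -0.057,"dz": -0.005,"rx": -0.001,"ry": 0.078,"rz": -0.009,"claw": 1.0},{"dx": 0.008,"dy": -0.057,"dz": -0.004,"rx": -0.001,"ry": 0.078,"rz": -0.009,"claw": 1.0},{"dx": 0.009,"dy": -0.057,"dz": -0.003,"rx": -0.001,"ry": 0.078,"rz": -0.009,"claw": 1.0},{"dx": 0.01,"dy": -0.057,"dz": -0.002,"rx": -0.001,"ry": 0.078,"rz": -0.009,"claw": 1.0}]}}

```text
t: 45.22
eef_pos: [572.3, -14.5, 276.3]
tcp_rot: [-3.139, -0.338, -0.101]
ft_force: [0.8, 0.7, -1.3]
opening: 0.208
```

```bash
python3 plan.py 655 276 265 3.1416 -0.497 -0.015 1 50
```

```text
n 7 D [ 82.7 290.5 -11.3] rot [ 1.9  9.1 -4.5] t 45.225
[{"dx": 0.0083, "dy": -0.0531, "dz": 0.0052, "rx": 0.0029, "ry": 0.0144, "rz": -0.0072, "claw": 1.0}, {"dx": 0.0087, "dy": -0.053, "dz": 0.0056, "rx": 0.0029, "ry": 0.0144, "rz": -0.0072, "claw": 1.0}, {"dx": 0.0092, "dy": -0.0528, "dz": 0.0061, "rx": 0.0029, "ry": 0.0144, "rz": -0.0072, "claw": 1.0}, {"dx": 0.0097, "dy": -0.0527, "dz": 0.0065, "rx": 0.0029, "ry": 0.0144, "rz": -0.0072, "claw": 1.0}, {"dx": 0.0101, "dy": -0.0526, "dz": 0.007, "rx": 0.0029, "ry": 0.0144, "rz": -0.0072, "claw": 1.0}, {"dx": 0.0105, "dy": -0.0524, "dz": 0.0075, "rx": 0.0029, "ry": 0.0144, "rz": -0.0072, "claw": 1.0}, {"dx": 0.0109, "dy": -0.0523, "dz": 0.0079, "rx": 0.0029, "ry": 0.0144, "rz": -0.0072, "claw": 1.0}]
```

>>> {"api": "arm_command", "payload": {"steps": [{"dx": 0.01,"dy": -0.053,"dz": 0.002,"rx": 0.003,"ry": 0.014,"rz": -0.007,"claw": 1.0},{"dx": 0.009,"dy": -0.053,"dz": 0.004,"rx": 0.003,"ry": 0.014,"rz": -0.007,"claw": 1.0},{"dx": 0.009,"dy": -0.053,"dz": 0.006,"rx": 0.003,"ry": 0.014,"rz": -0.007,"claw": 1.0},{"dx": 0.01,"dy": -0.053,"dz": 0.006,"rx": 0.003,"ry": 0.014,"rz": -0.007,"claw": 1.0},{"dx": 0.01,"dy": -0.053,"dz": 0.007,"rx": 0.003,"ry": 0.014,"rz": -0.007,"claw": 1.0},{"dx": 0.01,"dy": -0.05,"dz": 0.007,"rx": 0.003,"ry": 0.014,"rz": -0.007,"claw": 1.0},{"dx": 0.01,"dy": -0.04,"dz": 0.008,"rx": 0.003,"ry": 0.014,"rz": -0.007,"claw": 1.0},{"dx": 0.0,"dy": 0.0,"dz": 0.0,"rx": 0.0,"ry": 0.0,"rz": 0.0,"claw": 1.0}]}}

```text
t: 46.22
eef_pos: [651.9, 277.7, 269.4]
tcp_rot: [-3.14, -0.497, -0.01]
ft_force: [-0.4, -0.2, -1.4]
opening: 0.206
```

```bash
python3 plan.py 651.4 278.4 217.5 3.1416 -0.497 -0.015 1 80; python3 -c "
from h import *
print(env.state()['joints'])"
```

```text
n 1 D [ -0.5   0.7 -51.9] rot [-0.2 -0.   0.2] t 46.225
[{"dx": -0.0315, "dy": -0.0008, "dz": 0.0567, "rx": -0.0022, "ry": -0.0002, "rz": 0.0026, "claw": 1.0}]
[ 0.37861449  0.42254605  1.61537965 -0.29770408  0.65938841  2.15436752]
```

>>> {"api": "arm_command", "payload": {"steps": [{"dx": -0.016,"dy": 0.0,"dz": 0.028,"rx": -0.002,"ry": 0.0,"rz": 0.002,"claw": 1.0},{"dx": -0.015,"dy": 0.0,"dz": 0.027,"rx": 0.0,"ry": 0.0,"rz": 0.0,"claw": 1.0},{"dx": 0.0,"dy": 0.0,"dz": 0.0,"rx": 0.0,"ry": 0.0,"rz": 0.0,"claw": 1.0},{"dx": 0.0,"dy": 0.0,"dz": 0.0,"rx": 0.0,"ry": 0.0,"rz": 0.0,"claw": 1.0}]}}

```text
t: 46.72
eef_pos: [650.5, 275.2, 219.3]
tcp_rot: [3.141, -0.497, -0.016]
ft_force: [-0.0, 0.0, -0.3]
opening: 0.21
```

```bash
python3 inhand.py 3 s21;  python3 plan.py 630 279 174.5 3.1416 -0.497 -0.015 1 100
```

```text
s21 693 t/y/a min [-15.   -9.5  65.1] max [  4.3   8.6 151.5]
 slope t,y vs a [[0.01, 0.029], [-8.385, 0.451]]
  a 60 t [-14.9   3.7] y [-9.4  7.1]
  a 80 t [-15.    4.1] y [-9.4  8.4]
  a 100 t [-14.5   3.3] y [-8.5  8.1]
  a 120 t [-14.4   3.9] y [-7.7  8.1]
  a 140 t [-16.4   4.1] y [-1.1 10.9]
n 1 D [-20.5   3.8 -44.7] rot [ 0.1  0.  -0. ] t 46.775
[{"dx": -0.0492, "dy": -0.0044, "dz": 0.0369, "rx": 0.0006, "ry": 0.0002, "rz": -0.0003, "claw": 1.0}]
```

>>> {"api": "arm_command", "payload": {"steps": [{"dx": -0.024,"dy": -0.0045,"dz": 0.0185,"rx": 0.0,"ry": 0.0,"rz": 0.0,"claw": 1.0},{"dx": -0.024,"dy": 0.0,"dz": 0.0185,"rx": 0.0,"ry": 0.0,"rz": 0.0,"claw": 1.0},{"dx": 0.0,"dy": 0.0,"dz": 0.0,"rx": 0.0,"ry": 0.0,"rz": 0.0,"claw": 1.0},{"dx": 0.0,"dy": 0.0,"dz": 0.0,"rx": 0.0,"ry": 0.0,"rz": 0.0,"claw": 1.0}]}}

```text
t: 47.28
eef_pos: [632.7, 278.9, 179.7]
tcp_rot: [-3.139, -0.504, -0.018]
ft_force: [0.9, -0.2, -1.3]
opening: 0.205
```

```bash
python3 inhand.py 3 s22;  python3 plan.py 608.5 279.2 140 3.1416 -0.497 -0.015 1 100
```

```text
s22 679 t/y/a min [-10.7  -7.6  22.3] max [  9.6  12.3 108.5]
 slope t,y vs a [[-0.006, 0.043], [-2.14, 3.993]]
  a 20 t [-10.7   9.7] y [-8.7 10.8]
  a 40 t [-10.2   9.3] y [-7.4 11.1]
  a 60 t [-10.5   9.1] y [-5.6 11.2]
  a 80 t [-10.2   8.9] y [-6.  12.1]
  a 100 t [-17.1   9. ] y [ 5.2 16.6]
n 1 D [-24.2   0.3 -39.6] rot [-0.  -0.4 -0.2] t 47.325
[{"dx": -0.0504, "dy": 0.0002, "dz": 0.0288, "rx": -0.0005, "ry": -0.0042, "rz": -0.0018, "claw": 1.0}]
```

>>> {"api": "arm_command", "payload": {"steps": [{"dx": -0.025,"dy": 0.0,"dz": 0.0145,"rx": 0.0,"ry": -0.004,"rz": -0.001,"claw": 1.0},{"dx": -0.025,"dy": 0.0,"dz": 0.0145,"rx": 0.0,"ry": 0.0,"rz": 0.0,"claw": 1.0},{"dx": 0.0,"dy": 0.0,"dz": 0.0,"rx": 0.0,"ry": 0.0,"rz": 0.0,"claw": 1.0}]}}

```text
t: 47.7
eef_pos: [610.7, 279.5, 143.1]
tcp_rot: [-3.138, -0.503, -0.018]
ft_force: [0.5, 0.1, -0.5]
opening: 0.208
```

```bash
python3 plan.py 590 279.3 109 3.1416 -0.497 -0.015 1 80
```

```text
n 1 D [-20.7  -0.2 -34.1] rot [-0.1 -0.3 -0.2] t 47.7
[{"dx": -0.0432, "dy": 0.0009, "dz": 0.0249, "rx": -0.0015, "ry": -0.0036, "rz": -0.0019, "claw": 1.0}]
```

>>> {"api": "arm_command", "payload": {"steps": [{"dx": -0.022,"dy": 0.0,"dz": 0.0125,"rx": 0.0,"ry": -0.003,"rz": -0.001,"claw": 1.0},{"dx": -0.022,"dy": 0.0,"dz": 0.0125,"rx": 0.0,"ry": 0.0,"rz": 0.0,"claw": 1.0},{"dx": 0.0,"dy": 0.0,"dz": 0.0,"rx": 0.0,"ry": 0.0,"rz": 0.0,"claw": 1.0}]}}

```text
t: 48.08
eef_pos: [593.6, 280.5, 113.5]
tcp_rot: [-3.136, -0.504, -0.018]
ft_force: [0.5, -0.4, -0.5]
opening: 0.207
```

>>> {"api": "arm_command", "payload": {"steps": [{"dx": 0.0,"dy": 0.0,"dz": 0.0,"rx": 0.0,"ry": 0.0,"rz": 0.0,"claw": 0.3},{"dx": 0.0,"dy": 0.0,"dz": 0.0,"rx": 0.0,"ry": 0.0,"rz": 0.0,"claw": 0.3},{"dx": 0.0,"dy": 0.0,"dz": 0.0,"rx": 0.0,"ry": 0.0,"rz": 0.0,"claw": 0.3},{"dx": 0.0,"dy": 0.0,"dz": -0.04,"rx": 0.0,"ry": 0.0,"rz": 0.0,"claw": 0.3},{"dx": 0.0,"dy": 0.0,"dz": -0.07,"rx": 0.0,"ry": 0.0,"rz": 0.0,"claw": 0.3},{"dx": 0.0,"dy": 0.0,"dz": -0.07,"rx": 0.0,"ry": 0.0,"rz": 0.0,"claw": 0.3},{"dx": 0.0,"dy": 0.0,"dz": -0.03,"rx": 0.0,"ry": 0.0,"rz": 0.0,"claw": 0.3}]}}

```text
t: 48.95
eef_pos: [513.0, 281.1, 267.3]
tcp_rot: [-3.129, -0.506, -0.028]
ft_force: [0.5, 0.8, -0.9]
opening: 0.351
```

```bash
python3 inhand.py 3 c23 s23
python3 - <<'E'
import cv2,numpy as np
cv2.imwrite('pics/cs23.png',np.hstack([cv2.resize(cv2.imread('pics/%s_c.png'%n),(400,400)) for n in('c23','s23')]))
from h import *
for n in('c23','s23'):
    im,d,c=load(n);W=cloud(d,c);H=hsv(im);m=(H[...,0]>7)&(H[...,0]<16)&(H[...,1]>180)&(W[...,2]>40)&(W[...,2]<90)&(W[...,1]<100)&(W[...,1]>30)
    Q=W[m];print(Q.mean(0),Q.min(0),Q.max(0))
E
python3 plan.py 520 68 190 3.1416 0 0 1 58
```

```text
n 4 D [   7.2 -213.4  -79.2] rot [ -0.3 -29.1  -1.4] t 49.0
[{"dx": -0.0084, "dy": 0.0669, "dz": 0.0227, "rx": -0.001, "ry": -0.0809, "rz": -0.0038, "claw": 1.0}, {"dx": -0.0059, "dy": 0.0668, "dz": 0.0238, "rx": -0.001, "ry": -0.0809, "rz": -0.0038, "claw": 1.0}, {"dx": -0.0032, "dy": 0.0668, "dz": 0.0244, "rx": -0.001, "ry": -0.0809, "rz": -0.0038, "claw": 1.0}, {"dx": -0.0005, "dy": 0.0667, "dz": 0.0248, "rx": -0.001, "ry": -0.0809, "rz": -0.0038, "claw": 1.0}]Traceback (most recent call last):
  File "inhand.py", line 11, in <module>
    Q=L[mk]; print(n,len(Q),'t/y/a min',np.percentile(Q,2,0).round(1),'max',np.percentile(Q,98,0).round(1))
                                        ~~~~~~~~~~~~~^^^^^^^
    return _quantile_unchecked(
        a, q, axis, out, overwrite_input, method, keepdims, weights)
    return _ureduce(a,
                    func=_quantile_ureduce_func,
    ...<5 lines>...
                    overwrite_input=overwrite_input,
                    method=method)
    r = func(a, **kwargs)
    result = _quantile(arr,
                       quantiles=q,
    ...<2 lines>...
                       out=out,
                       weights=wgt)
    slices_having_nans = np.isnan(arr[-1, ...])
                                  ~~~^^^^^^^^^
IndexError: index -1 is out of bounds for axis 0 with size 0
[ WARN:0@0.019] global loadsave.cpp:275 findDecoder imread_('pics/c23_c.png'): can't open/read file: check file path/integrity
Traceback (most recent call last):
cv2.error: OpenCV(4.12.0) /io/opencv/modules/imgproc/src/resize.cpp:4208: error: (-215:Assertion failed) !ssize.empty() in function 'resize'
```

```bash
python3 inhand.py 3 s23
python3 - <<'E'
from h import *
a=cv2.imread('pics/c23.png')[230:390,320:540];b=cv2.imread('pics/s23.png')[230:410,220:400]
cv2.imwrite('pics/cs23.png',np.hstack([cv2.resize(a,(400,400)),cv2.resize(b,(400,400))]))
for n in('c23','s23'):
    im,d,c=load(n);W=cloud(d,c);H=hsv(im);m=(H[...,0]>7)&(H[...,0]<16)&(H[...,1]>180)&(W[...,2]>40)&(W[...,2]<90)&(W[...,1]<100)&(W[...,1]>30)
    Q=W[m];print(Q.mean(0),Q.min(0),Q.max(0))
E
```

```text
s23 224 t/y/a min [-8.7 -6.  -8.4] max [10.6 13.9 28.7]
 slope t,y vs a [[0.013, -0.065], [-0.917, 9.155]]
  a 0 t [-8.1  9.8] y [-2.5 13.9]
  a 20 t [-8.7  9.8] y [-5.9 12.7]
[549.5717471   69.66858519  72.62748383] [539.07596358  59.77870852  61.96590393] [557.63596786  79.59424023  79.29227296]
[541.04028817  73.21892987  73.3924752 ] [531.06262492  62.27983813  63.10559713] [552.37698378  79.91849946  79.9827914 ]
```

View pics/cs23.png

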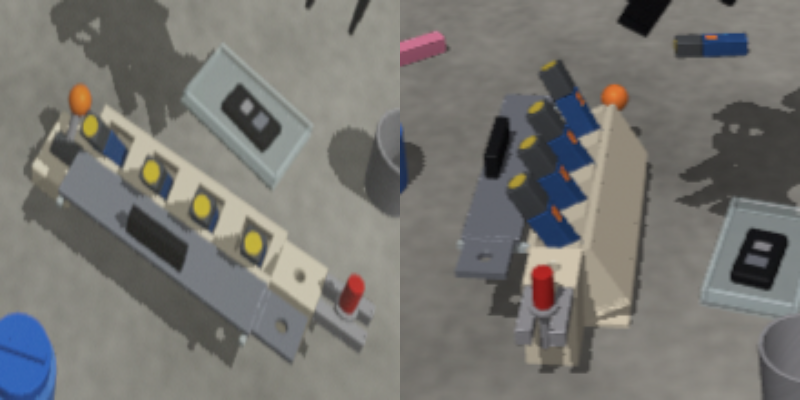

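```bash
python3 plan.py 500 68 200 3.1416 0 1.556 1 58
```

```text
n 10 D [ -13.6 -213.3  -67.2] rot [ 22.4 -23.2 -88.4] t 49.05
[{"dx": -0.0049, "dy": 0.0268, "dz": 0.0065, "rx": 0.0249, "ry": -0.0258, "rz": -0.0982, "claw": 1.0}, {"dx": -0.0088, "dy": 0.026, "dz": 0.0058, "rx": 0.0249, "ry": -0.0258, "rz": -0.0982, "claw": 1.0}, {"dx": -0.0124, "dy": 0.0245, "dz": 0.0052, "rx": 0.0249, "ry": -0.0258, "rz": -0.0982, "claw": 1.0}, {"dx": -0.0159, "dy": 0.0226, "dz": 0.0049, "rx": 0.0249, "ry": -0.0258, "rz": -0.0982, "claw": 1.0}, {"dx": -0.019, "dy": 0.02, "dz": 0.0048, "rx": 0.0249, "ry": -0.0258, "rz": -0.0982, "claw": 1.0}, {"dx": -0.0216, "dy": 0.0171, "dz": 0.0048, "rx": 0.0249, "ry": -0.0258, "rz": -0.0982, "claw": 1.0}, {"dx": -0.0238, "dy": 0.0138, "dz": 0.0052, "rx": 0.0249, "ry": -0.0258, "rz": -0.0982, "claw": 1.0}, {"dx": -0.0255, "dy": 0.0102, "dz": 0.0057, "rx": 0.0249, "ry": -0.0258, "rz": -0.0982, "claw": 1.0}, {"dx": -0.0265, "dy": 0.0064, "dz": 0.0064, "rx": 0.0249, "ry": -0.0258, "rz": -0.0982, "claw": 1.0}, {"dx": -0.0269, "dy": 0.0025, "dz": 0.0073, "rx": 0.0249, "ry": -0.0258, "rz": -0.0982, "claw": 1.0}]
```

>>> {"api": "arm_command", "payload": {"steps": [{"dx": -0.005,"dy": 0.027,"dz": 0.0,"rx": 0.025,"ry": -0.026,"rz": -0.098,"claw": 1.0},{"dx": -0.009,"dy": 0.026,"dz": 0.004,"rx": 0.025,"ry": -0.026,"rz": -0.098,"claw": 1.0},{"dx": -0.012,"dy": 0.025,"dz": 0.005,"rx": 0.025,"ry": -0.026,"rz": -0.098,"claw": 1.0},{"dx": -0.016,"dy": 0.023,"dz": 0.005,"rx": 0.025,"ry": -0.026,"rz": -0.098,"claw": 1.0},{"dx": -0.019,"dy": 0.02,"dz": 0.005,"rx": 0.025,"ry": -0.026,"rz": -0.098,"claw": 1.0},{"dx": -0.022,"dy": 0.017,"dz": 0.005,"rx": 0.025,"ry": -0.026,"rz": -0.098,"claw": 1.0},{"dx": -0.024,"dy": 0.014,"dz": 0.005,"rx": 0.025,"ry": -0.026,"rz": -0.098,"claw": 1.0},{"dx": -0.026,"dy": 0.01,"dz": 0.006,"rx": 0.025,"ry": -0.026,"rz": -0.098,"claw": 1.0},{"dx": -0.027,"dy": 0.006,"dz": 0.006,"rx": 0.025,"ry": -0.026,"rz": -0.098,"claw": 1.0},{"dx": -0.027,"dy": 0.003,"dz": 0.007,"rx": 0.025,"ry": -0.026,"rz": -0.098,"claw": 1.0}]}}

```text
t: 50.3
eef_pos: [487.1, 71.9, 194.0]
tcp_rot: [-3.137, -0.008, 1.495]
ft_force: [-0.1, 0.4, 1.3]
opening: 0.005
```

>>> {"api": "arm_command", "payload": {"steps": [{"dx": 0.0,"dy": 0.0,"dz": 0.0,"rx": 0.0,"ry": 0.0,"rz": 0.0,"claw": 1.0},{"dx": 0.0,"dy": 0.0,"dz": 0.0,"rx": 0.0,"ry": 0.0,"rz": 0.0,"claw": 1.0}]}}

```text
t: 50.55
eef_pos: [487.6, 71.3, 192.1]
tcp_rot: [-3.135, -0.009, 1.488]
ft_force: [0.5, 0.2, -0.7]
opening: 0.005
```

```bash
python3 plan.py 500 67 130 3.1416 0 1.556 1 80
```

```text
n 1 D [ 12.4  -4.3 -62.1] rot [-0.4 -0.5 -3.9] t 50.55
[{"dx": -0.0048, "dy": 0.0164, "dz": 0.0775, "rx": -0.004, "ry": -0.0056, "rz": -0.0431, "claw": 1.0}]
```

>>> {"api": "arm_command", "payload": {"steps": [{"dx": -0.004,"dy": 0.012,"dz": 0.04,"rx": -0.004,"ry": -0.006,"rz": -0.043,"claw": 1.0},{"dx": 0.0,"dy": 0.0,"dz": 0.055,"rx": 0.0,"ry": 0.0,"rz": 0.0,"claw": 1.0},{"dx": 0.0,"dy": 0.0,"dz": 0.06,"rx": 0.0,"ry": 0.0,"rz": 0.0,"claw": 1.0},{"dx": 0.0,"dy": 0.0,"dz": 0.0,"rx": 0.0,"ry": 0.0,"rz": 0.0,"claw": 1.0}]}}

```text
t: 51.05
eef_pos: [498.5, 69.9, 66.4]
tcp_rot: [3.134, -0.001, 1.548]
ft_force: [0.1, 0.1, 1.1]
opening: 0.004
```

```bash
python3 plan.py 510 67.5 57 3.1416 0 1.556 1 80; python3 -c "
from h import *
im,d,c=snap('wrist','w24')"
```

```text
n 1 D [11.5 -2.4 -9.4] rot [ 0.4 -0.1 -0.5] t 51.05
[{"dx": -0.0027, "dy": 0.0144, "dz": 0.0119, "rx": 0.0047, "ry": -0.0007, "rz": -0.0051, "claw": 1.0}]
```

View pics/w24.png

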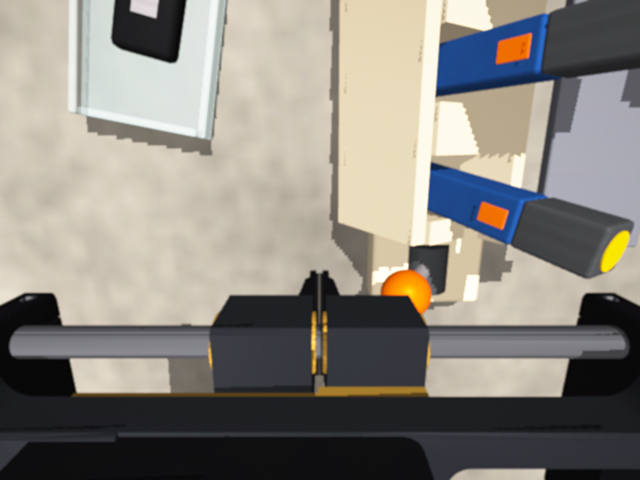

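>>> {"api": "arm_command", "payload": {"steps": [{"dx": -0.003,"dy": 0.014,"dz": 0.012,"rx": 0.004,"ry": 0.0,"rz": -0.005,"claw": 1.0},{"dx": 0.0,"dy": 0.015,"dz": 0.0,"rx": 0.0,"ry": 0.0,"rz": 0.0,"claw": 1.0},{"dx": 0.0,"dy": 0.015,"dz": 0.0,"rx": 0.0,"ry": 0.0,"rz": 0.0,"claw": 1.0},{"dx": 0.0,"dy": 0.015,"dz": 0.0,"rx": 0.0,"ry": 0.0,"rz": 0.0,"claw": 1.0},{"dx": 0.0,"dy": 0.015,"dz": 0.0,"rx": 0.0,"ry": 0.0,"rz": 0.0,"claw": 1.0},{"dx": 0.0,"dy": 0.0,"dz": 0.0,"rx": 0.0,"ry": 0.0,"rz": 0.0,"claw": 1.0}]}}

```text
t: 51.85
eef_pos: [562.8, 67.0, 68.0]
tcp_rot: [3.134, -0.002, 1.555]
ft_force: [-0.6, -0.4, -0.5]
opening: 0.006
```

```bash
cat > ball.py <<'E'
from h import *
import sys
for n in ('scene','side'):
    im,d,c=snap(n,n+sys.argv[1]);W=cloud(d,c);H=hsv(im);m=(H[...,0]>7)&(H[...,0]<16)&(H[...,1]>170)&(W[...,2]>40)&(W[...,2]<95)&(W[...,1]<100)&(W[...,1]>30)
    Q=W[m]; print(n,len(Q),Q.mean(0).round(1) if len(Q) else '')
E
python3 ball.py 25; python3 plan.py 570 67.5 57 3.1416 0 1.556 1 80
```

```text
scene 14 [581.3  75.7  77.7]
side 26 [571.7  69.8  79.2]
n 1 D [  8.2   0.5 -10.7] rot [ 0.4 -0.1 -0.1] t 51.95
[{"dx": 0.0007, "dy": 0.0102, "dz": 0.0134, "rx": 0.004, "ry": -0.001, "rz": -0.0006, "claw": 1.0}]
```

>>> {"api": "arm_command", "payload": {"steps": [{"dx": 0.0,"dy": 0.004,"dz": 0.013,"rx": 0.004,"ry": 0.0,"rz": 0.0,"claw": 1.0},{"dx": 0.0,"dy": 0.01,"dz": 0.004,"rx": 0.0,"ry": 0.0,"rz": 0.0,"claw": 1.0},{"dx": 0.0,"dy": 0.008,"dz": 0.003,"rx": 0.0,"ry": 0.0,"rz": 0.0,"claw": 1.0},{"dx": 0.0,"dy": 0.0,"dz": 0.0,"rx": 0.0,"ry": 0.0,"rz": 0.0,"claw": 1.0}]}}

```text
t: 52.45
eef_pos: [570.1, 67.3, 49.5]
tcp_rot: [-3.117, -0.002, 1.556]
ft_force: [0.5, 0.5, 0.2]
opening: 0.007
```

```bash
python3 ball.py 26
```

```text
scene 7 [593.6  77.5  68.8]
side 0
```

>>> {"api": "arm_command", "payload": {"steps": [{"dx": 0.0,"dy": 0.006,"dz": -0.008,"rx": 0.0,"ry": 0.0,"rz": 0.0,"claw": 1.0},{"dx": 0.0,"dy": 0.006,"dz": 0.0,"rx": 0.0,"ry": 0.0,"rz": 0.0,"claw": 1.0}]}}

```text
t: 52.8
eef_pos: [571.4, 67.4, 52.8]
tcp_rot: [-3.095, -0.001, 1.556]
ft_force: [-30.2, 0.5, 22.2]
opening: 0.004
```

>>> {"api": "arm_command", "payload": {"steps": [{"dx": 0.0,"dy": -0.02,"dz": 0.0,"rx": -0.02,"ry": 0.0,"rz": 0.0,"claw": 1.0},{"dx": 0.0,"dy": -0.04,"dz": 0.0,"rx": 0.0,"ry": 0.0,"rz": 0.0,"claw": 1.0},{"dx": 0.0,"dy": -0.04,"dz": -0.05,"rx": 0.0,"ry": 0.0,"rz": 0.0,"claw": 1.0},{"dx": 0.0,"dy": -0.03,"dz": -0.075,"rx": 0.0,"ry": 0.0,"rz": 0.0,"claw": 1.0},{"dx": 0.0,"dy": 0.0,"dz": -0.075,"rx": 0.0,"ry": 0.0,"rz": 0.0,"claw": 1.0},{"dx": -0.05,"dy": 0.0,"dz": -0.05,"rx": 0.0,"ry": 0.0,"rz": 0.0,"claw": 1.0},{"dx": 0.0,"dy": 0.0,"dz": 0.0,"rx": 0.0,"ry": 0.0,"rz": 0.0,"claw": 1.0}]}}

```text
t: 53.68
eef_pos: [471.5, 27.5, 258.5]
tcp_rot: [-3.133, -0.0, 1.556]
ft_force: [-0.7, -0.5, -0.5]
opening: 0.007
```

```bash
python3 ball.py 27; python3 inhand.py 0 s28
python3 - <<'E'
from h import *
from lights import find
im,d,c=load('scene27'); find(im,d,c)
W=cloud(d,c);H=hsv(im)
red=((H[...,0]<6)|(H[...,0]>174))&(H[...,1]>170)&(W[...,1]>300); print('pin',W[red].mean(0),W[red].max(0))
m=(abs(W[...,2]-84)<3)&(W[...,1]>120)&(W[...,1]<280)&(W[...,0]>590)&(W[...,0]<660); print('cover x',np.percentile(W[m][:,0],[1,99]))
old=load('scene0')[0]; a=im[200:400,300:600,::-1]
cv2.imwrite('pics/fin.png',cv2.resize(a,(800,533)))
df=cv2.absdiff(im,old).max(2); 
for nm,(x0,y0,x1,y1) in dict(cup=(520,272,562,318),box=(305,352,355,412),tray=(418,246,494,302)).items(): print(nm,'diff',np.median(df[y0:y1,x0:x1]),(df[y0:y1,x0:x1]>60).mean())
E
```

```text
scene 85 [597.8  67.9  73.2]
side 0 
s28 187 t/y/a min [ -9.  -10.7  -9.1] max [10.5  5.4 26.6]
 slope t,y vs a [[0.05, -0.165], [-0.371, 0.858]]
  a 0 t [-8.8 10.3] y [-7.2  4.1]
  a 20 t [-8. 10.] y [-15.7   1.4]
px [205. 220.] blue ctr (591.6,-324.1) len 87.9 wid 34.3 yaw 3.9 deg ztop 34.4 grasp(+54) [ 645.5 -320.5]
px [328. 395.] blue ctr (780.5,135.3) len 70.2 wid 47.3 yaw -60.7 deg ztop 58.3 grasp(+54) [806.9  88.2]
pin [575.26813274 373.59961441 108.99048135] [581.20653399 378.67850994 113.48293712]
cover x [597.90889572 644.73608497]
cup diff 5.0 0.0
box diff 5.0 0.0
tray diff 6.0 0.020911654135338346
```

View pics/fin.png

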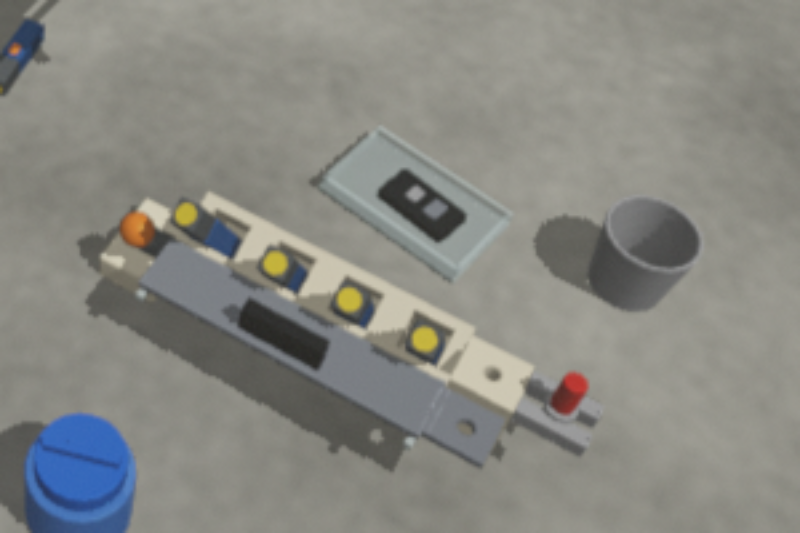

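View pics/side27.png

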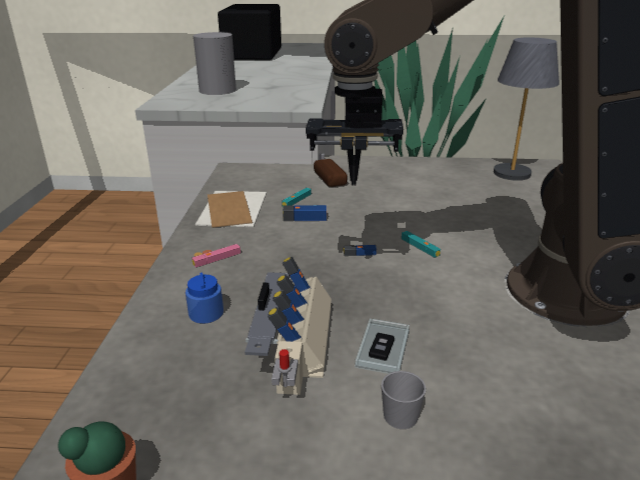

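Run:
```python
from h import *
from well import *
for n in ('c15','c19','c23','scene27'):
    im,d,c=load(n); W=cloud(d,c); H=hsv(im)
    for k in range(4):
        m=np.array([*O,78])+[-78,-26,26,78][k]*yv; D=W-m; L=np.stack([D@t,D@yv,D@a],-1)
        mk=(H[...,0]>20)&(H[...,0]<34)&(H[...,1]>150)&(abs(L[...,1])<26)&(L[...,2]>25)&(L[...,2]<75)&(abs(L[...,0])<25)
        Q=L[mk]; print(n,k,len(Q),'lens t,y,a',Q.mean(0).round(1) if len(Q) else '')
```

```text
c15 0 49 lens t,y,a [ 5.8  0.4 54.2]
c15 1 51 lens t,y,a [ 7.   0.1 54.1]
c15 2 0 lens t,y,a 
c15 3 0 lens t,y,a 
c19 0 47 lens t,y,a [  5.2 -17.   53.9]
c19 1 52 lens t,y,a [ 7.1  0.2 54.1]
c19 2 54 lens t,y,a [ 5.6  1.3 53.7]
c19 3 0 lens t,y,a 
c23 0 46 lens t,y,a [  5.3 -16.9  53.8]
c23 1 51 lens t,y,a [ 7.1  0.1 54.1]
c23 2 57 lens t,y,a [ 5.8  1.3 53.8]
c23 3 60 lens t,y,a [ 5.9  1.8 54.1]
scene27 0 45 lens t,y,a [  5.5 -17.1  53.6]
scene27 1 51 lens t,y,a [ 6.9  0.  53.7]
scene27 2 56 lens t,y,a [ 5.7  1.2 53.5]
scene27 3 58 lens t,y,a [ 6.   1.7 53.7]
```

```bash
python3 plan.py 528 112.5 255 3.1416 -0.402 -0.015 0.1 58
```

```text
n 9 D [58.1 83.2  0.1] rot [-18.9  18.7  88.7] t 53.825
[{"dx": 0.0117, "dy": 0.0079, "dz": -0.0001, "rx": -0.0233, "ry": 0.0231, "rz": 0.1095, "claw": 0.1}, {"dx": 0.0128, "dy": 0.0058, "dz": 0.0006, "rx": -0.0233, "ry": 0.0231, "rz": 0.1095, "claw": 0.1}, {"dx": 0.0136, "dy": 0.0035, "dz": 0.0012, "rx": -0.0233, "ry": 0.0231, "rz": 0.1095, "claw": 0.1}, {"dx": 0.0139, "dy": 0.0011, "dz": 0.0018, "rx": -0.0233, "ry": 0.0231, "rz": 0.1095, "claw": 0.1}, {"dx": 0.0138, "dy": -0.0014, "dz": 0.0023, "rx": -0.0233, "ry": 0.0231, "rz": 0.1095, "claw": 0.1}, {"dx": 0.0133, "dy": -0.0038, "dz": 0.0027, "rx": -0.0233, "ry": 0.0231, "rz": 0.1095, "claw": 0.1}, {"dx": 0.0123, "dy": -0.0062, "dz": 0.003, "rx": -0.0233, "ry": 0.0231, "rz": 0.1095, "claw": 0.1}, {"dx": 0.011, "dy": -0.0083, "dz": 0.0032, "rx": -0.0233, "ry": 0.0231, "rz": 0.1095, "claw": 0.1}, {"dx": 0.0093, "dy": -0.0101, "dz": 0.0032, "rx": -0.0233, "ry": 0.0231, "rz": 0.1095, "claw": 0.1}]
```

>>> {"api": "arm_command", "payload": {"steps": [{"dx": 0.012,"dy": 0.008,"dz": 0.0,"rx": -0.023,"ry": 0.023,"rz": 0.11,"claw": 0.1},{"dx": 0.013,"dy": 0.006,"dz": 0.0,"rx": -0.023,"ry": 0.023,"rz": 0.11,"claw": 0.1},{"dx": 0.014,"dy": 0.004,"dz": 0.0,"rx": -0.023,"ry": 0.023,"rz": 0.11,"claw": 0.1},{"dx": 0.014,"dy": 0.001,"dz": 0.0,"rx": -0.023,"ry": 0.023,"rz": 0.11,"claw": 0.1},{"dx": 0.014,"dy": -0.001,"dz": 0.0,"rx": -0.023,"ry": 0.023,"rz": 0.11,"claw": 0.1},{"dx": 0.013,"dy": -0.004,"dz": 0.001,"rx": -0.023,"ry": 0.023,"rz": 0.11,"claw": 0.1},{"dx": 0.012,"dy": -0.006,"dz": 0.002,"rx": -0.023,"ry": 0.023,"rz": 0.11,"claw": 0.1},{"dx": 0.011,"dy": -0.008,"dz": 0.003,"rx": -0.023,"ry": 0.023,"rz": 0.11,"claw": 0.1},{"dx": 0.009,"dy": -0.01,"dz": 0.003,"rx": -0.023,"ry": 0.023,"rz": 0.11,"claw": 0.1},{"dx": 0.0,"dy": 0.0,"dz": 0.0,"rx": 0.0,"ry": 0.0,"rz": 0.0,"claw": 0.1}]}}

```text
t: 55.08
eef_pos: [527.2, 119.0, 245.5]
tcp_rot: [-3.129, -0.377, -0.052]
ft_force: [-0.9, -0.5, -0.5]
opening: 0.451
```

```bash
python3 plan.py 530 112.5 250 3.1416 -0.402 -0.015 0.1 58; python3 well.py 0 37 0|tail -2
```

```text
n 1 D [ 2.8 -6.5  4.5] rot [ 0.1  1.4 -2. ] t 55.075
[{"dx": 0.0057, "dy": 0.0079, "dz": -0.0039, "rx": 0.0011, "ry": 0.0158, "rz": -0.022, "claw": 0.1}]
5 [586.6 123.3 109.2]
0 [584.1 123.4 104.8]
```

>>> {"api": "arm_command", "payload": {"steps": [{"dx": 0.006,"dy": 0.008,"dz": -0.004,"rx": 0.001,"ry": 0.016,"rz": -0.022,"claw": 0.1},{"dx": 0.0,"dy": 0.0,"dz": 0.0,"rx": 0.0,"ry": 0.0,"rz": 0.0,"claw": 0.1},{"dx": 0.0,"dy": 0.0,"dz": 0.05,"rx": 0.0,"ry": 0.0,"rz": 0.0,"claw": 0.1},{"dx": 0.0,"dy": 0.0,"dz": 0.04,"rx": 0.0,"ry": 0.0,"rz": 0.0,"claw": 0.1},{"dx": 0.0,"dy": 0.0,"dz": 0.0,"rx": 0.0,"ry": 0.0,"rz": 0.0,"claw": 0.1},{"dx": 0.0,"dy": 0.0,"dz": 0.0,"rx": 0.0,"ry": 0.0,"rz": 0.0,"claw": 0.1}]}}

```text
t: 55.82
eef_pos: [557.6, 112.6, 179.8]
tcp_rot: [3.136, -0.394, 0.007]
ft_force: [-1.1, 0.4, -0.1]
opening: 0.445
```

```bash
python3 plan.py 588 112.3 112 3.1416 -0.402 -0.015 0.1 158; python3 -c "
from h import *
snap('wrist','w30');snap('scene','c30')
a=cv2.imread('pics/c30.png')[200:330,300:430];b=cv2.imread('pics/w30.png')
cv2.imwrite('pics/w30c.png',np.hstack([cv2.resize(a,(400,400)),cv2.resize(b,(400,400))]))"
```

```text
n 1 D [ 30.4  -0.3 -67.8] rot [-0.1  0.5  1.1] t 55.825
[{"dx": 0.0026, "dy": 0.0, "dz": 0.0928, "rx": -0.0015, "ry": 0.0053, "rz": 0.0127, "claw": 0.1}]
```

View pics/w30c.png

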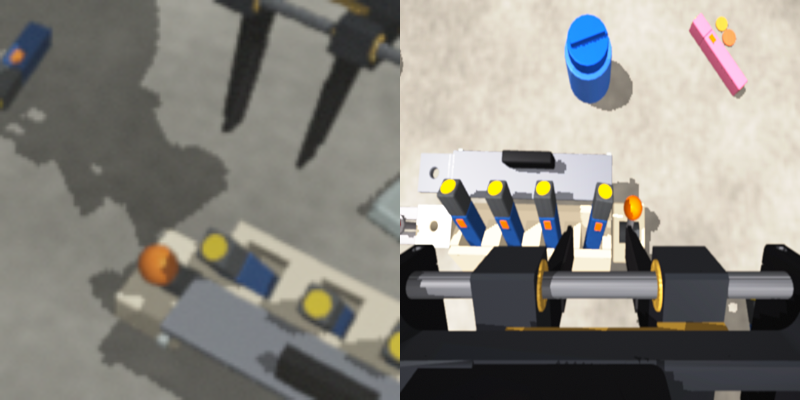

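>>> {"api": "arm_command", "payload": {"steps": [{"dx": 0.002,"dy": 0.0,"dz": 0.045,"rx": 0.0,"ry": 0.005,"rz": 0.012,"claw": 0.1},{"dx": 0.0,"dy": 0.0,"dz": 0.04,"rx": 0.0,"ry": 0.0,"rz": 0.0,"claw": 0.1},{"dx": 0.0,"dy": 0.0,"dz": 0.0,"rx": 0.0,"ry": 0.0,"rz": 0.0,"claw": 0.1}]}}

```text
t: 56.3
eef_pos: [587.0, 112.8, 121.2]
tcp_rot: [-3.139, -0.409, -0.014]
ft_force: [-0.3, -0.9, 1.8]
opening: 0.45
```

```bash
python3 plan.py 588 112.3 112 3.1416 -0.402 -0.015 0.1 158; python3 -c "
from h import *
snap('wrist','w31');snap('scene','c31')
a=cv2.imread('pics/c31.png')[200:330,300:430];b=cv2.imread('pics/w31.png')
cv2.imwrite('pics/w31c.png',np.hstack([cv2.resize(a,(400,400)),cv2.resize(b,(400,400))]))"
```

```text
n 1 D [ 1.  -0.5 -9.2] rot [-0.2 -0.4  0.1] t 56.3
[{"dx": -0.0035, "dy": 0.0006, "dz": 0.0111, "rx": -0.0022, "ry": -0.0046, "rz": 0.0008, "claw": 0.1}]
```

View pics/w31c.png

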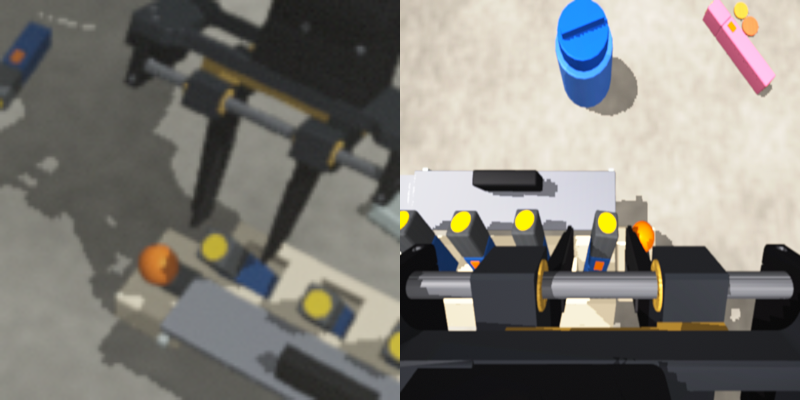

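>>> {"api": "arm_command", "payload": {"steps": [{"dx": 0.001,"dy": 0.0,"dz": 0.013,"rx": -0.002,"ry": 0.0,"rz": 0.0,"claw": 0.1},{"dx": 0.0,"dy": 0.0,"dz": 0.0,"rx": 0.0,"ry": 0.0,"rz": 0.0,"claw": 0.3},{"dx": 0.0,"dy": 0.0,"dz": 0.0,"rx": 0.0,"ry": 0.0,"rz": 0.0,"claw": 0.42},{"dx": 0.0,"dy": 0.0,"dz": 0.0,"rx": 0.0,"ry": 0.0,"rz": 0.0,"claw": 0.42}]}}

```text
t: 56.9
eef_pos: [592.6, 113.1, 116.7]
tcp_rot: [-3.141, -0.416, -0.013]
ft_force: [0.1, -0.3, -0.3]
opening: 0.298
```

```bash
python3 plan.py 592 122.5 112 3.1416 -0.402 -0.015 0.1 158
```

```text
n 1 D [-0.6  9.4 -4.7] rot [-0.  -0.8  0.1] t 56.9
[{"dx": -0.0032, "dy": -0.0117, "dz": 0.005, "rx": -0.0005, "ry": -0.009, "rz": 0.0009, "claw": 0.1}]
```

>>> {"api": "arm_command", "payload": {"steps": [{"dx": 0.0,"dy": -0.006,"dz": 0.0,"rx": 0.0,"ry": 0.0,"rz": 0.0,"claw": 0.42},{"dx": 0.0,"dy": -0.006,"dz": 0.0,"rx": 0.0,"ry": 0.0,"rz": 0.0,"claw": 0.42},{"dx": 0.0,"dy": -0.004,"dz": 0.0,"rx": 0.0,"ry": 0.0,"rz": 0.0,"claw": 0.42},{"dx": 0.0,"dy": 0.0,"dz": 0.0,"rx": 0.0,"ry": 0.0,"rz": 0.0,"claw": 0.42}]}}

```text
t: 57.4
eef_pos: [592.7, 127.1, 116.9]
tcp_rot: [-3.141, -0.416, -0.013]
ft_force: [-0.3, 0.7, 0.5]
opening: 0.291
```

```bash
cat > lens.py <<'E'
from h import *
from well import *
import sys
im,d,c=snap('scene',sys.argv[1]); W=cloud(d,c); H=hsv(im)
for k in range(4):
    m=np.array([*O,78])+[-78,-26,26,78][k]*yv; D=W-m; L=np.stack([D@t,D@yv,D@a],-1)
    mk=(H[...,0]>20)&(H[...,0]<34)&(H[...,1]>150)&(abs(L[...,1])<26)&(L[...,2]>25)&(L[...,2]<75)&(abs(L[...,0])<25)
    Q=L[mk]; print(k,len(Q),Q.mean(0).round(1) if len(Q) else '')
E
python3 lens.py c32
```

```text
0 48 [ 5.3 -0.2 53.8]
1 52 [ 7.1  0.1 53.9]
2 55 [ 5.6  1.2 53.9]
3 57 [ 5.9  1.9 53.7]
```

Light 0 is upright in its well again (lens y −0.2). Back off slightly, retreat along the tool axis.

>>> {"api": "arm_command", "payload": {"steps": [{"dx": 0.0,"dy": 0.004,"dz": 0.0,"rx": 0.0,"ry": 0.0,"rz": 0.0,"claw": 0.3},{"dx": 0.0,"dy": 0.0,"dz": 0.0,"rx": 0.0,"ry": 0.0,"rz": 0.0,"claw": 0.3},{"dx": 0.0,"dy": 0.0,"dz": -0.04,"rx": 0.0,"ry": 0.0,"rz": 0.0,"claw": 0.3},{"dx": 0.0,"dy": 0.0,"dz": -0.07,"rx": 0.0,"ry": 0.0,"rz": 0.0,"claw": 0.3},{"dx": 0.0,"dy": 0.0,"dz": -0.07,"rx": 0.0,"ry": 0.0,"rz": 0.0,"claw": 0.3},{"dx": 0.0,"dy": 0.0,"dz": -0.07,"rx": 0.0,"ry": 0.0,"rz": 0.0,"claw": 0.3},{"dx": 0.0,"dy": 0.0,"dz": 0.0,"rx": 0.0,"ry": 0.0,"rz": 0.0,"claw": 0.3},{"dx": 0.0,"dy": 0.0,"dz": 0.0,"rx": 0.0,"ry": 0.0,"rz": 0.0,"claw": 0.3}]}}

```text
t: 58.45
eef_pos: [509.5, 123.5, 304.4]
tcp_rot: [-3.141, -0.415, -0.015]
ft_force: [0.1, 0.4, -1.3]
opening: 0.351
```

```bash
python3 lens.py c33; python3 ball.py 33
python3 - <<'E'
from h import *
im,d,c=load('scene33');W=cloud(d,c);H=hsv(im)
Q=W[((H[...,0]<6)|(H[...,0]>174))&(H[...,1]>170)&(W[...,1]>300)];print('pin',Q.mean(0).round(1),Q.max(0).round(1))
s=env.state();print(s['eef_pos'],s['t'],np.abs(s['qvel']).max())
cv2.imwrite('pics/fin2.png',np.hstack([cv2.resize(im[165:390,170:570,::-1],(800,450))]))
E
```

```text
0 47 [ 5.3  0.  54.1]
1 53 [ 7.1  0.1 53.8]
2 54 [ 5.6  1.3 54.1]
3 59 [ 6.   1.7 53.9]
scene 98 [596.9  69.1  72.5]
side 2 [580.7  68.2  76.6]
pin [575.4 373.7 108.4] [580.2 378.6 114.1]
[509.67150797 123.53816415 303.55280597] 58.6 0.006912154752905548
```

View pics/fin2.png

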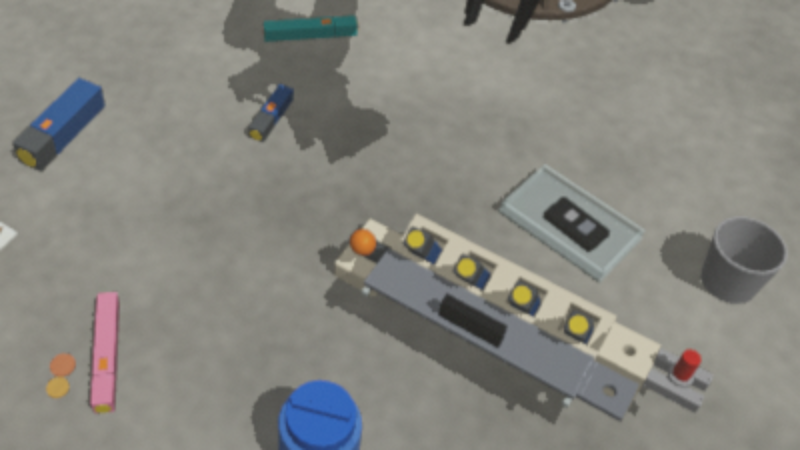

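```bash
python3 -c "
from h import *
print(env.job_done())"
```

```text
the job is handed in; nothing more can be done
None
```

I parked the lock pin upright in the side notch and slid the cover open to its stop. All four slim long lights are in wells of their own, and the switch is flipped over to on. I handed the job in at about 58.6 s of the 210 s allowed, with the arm clear of everything. No verdict was reported.

**Last checks:**
- **Lights:** All four lenses stand 54 mm out of the well mouths, which is what full depth gives, and all are upright in line with the wells.
- **Switch:** The ball is at x ≈ 591 mm, where the on position should put it (592 mm).
- **Pin and cover:** The pin is still upright in the notch and the cover still open.
- **Things to leave alone:** The thick and short lights lie flat on the shelf. The cup, box, and tray with fob look the same as in the first picture, and I never touched the pink or turquoise look-alikes.

**What disagreed or went wrong:**
- **Lens direction:** The lights lay with their lenses away from the robot, not towards it as described. I followed the pictures.
- **First grasp:** With the gripper straight down, the wrist reached its joint limit before it could tilt far enough for the well. I set that light down flat and gripped it again at an angle, then used angled grips for the rest.
- **Tipped light:** After it was seated, the light next to the switch got tipped about 9° sideways in its well; I don't know the cause. I pushed it upright with the fingers. I did that after flipping the switch, and it had stayed at full depth throughout.
- **Forces:** I pressed the switch against its stop with about 30 N on the fingers, and the cover with about 16 N.

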